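# Free the key-box flap with a forked tool and rack it on edge

### The job

The small steel key box lies on its back and its flap must come off for recoating. With the forked tool, press the collar of the sprung hinge pin sideways until the pin's end leaves its hinge ear, bring that end out over the ear so that it cannot snap back, and lay the tool down on the shelf. Then take the flap off and stand it upright on a short edge, fully down in one of the two empty slots of the bamboo rack, like the spare flap there; leave the spare flap, padlock, keys and tag where they are.

Things in the scene. Friction and masses are not known exactly. Their poses are not given: they have to be found in the camera images.
- keybox: White steel key box fixed on its back, hinge side to the robot. Origin on the shelf below the middle of the hinge line (45 mm high); y along the hinge line, x from it over the box, z up. Body x 14-82 mm, |y| to 24, 40 high; plate under it x 6-94, |y| to 38, 3 thick. Between the ears the space below the hinge line is free for x under 14 mm.
- ear_hole (a point): Middle of the hole in the steel hinge ear at +y that holds the sprung pin (keybox y 34, z 45 mm). Ears: |y| 31.5-36.5, x -8 to 8, z 25-51.5 mm, hole 8 x 8 mm, only 2.5 mm of steel above it. From x 8 to 24 mm a bracket, top at z 37, joins each ear to the box. The ear at -y is alike.
- flap: Painted steel flap of the box, 90 x 60 x 10 mm, 0.16 kg, lying on the box (underside 40 mm high), held only by its hinge, 1.5 mm end play at each ear. Origin: centre of its underside; x from hinge edge (-45 mm) to plain free edge (+45), long sides y = -30 and 30, z 0-10. Hinge line x -36, z 5. The corner x under -20, y over 4 mm is cut away and shows the sprung pin.
- fixed_pin (a point): Tip of the flap's fixed 6 mm pin (flap x -36, y -36, z 5), which sticks out 6 mm into the plain hole of the ear at -y. When the sprung pin's end lies on top of its own ear, the flap is tilted about 8 degrees about its x; moved some 8 to 12 mm along its own +y this pin is out and the flap lifts off.
- spring_pin (a joint): How far the sprung pin is pressed into the flap (along flap -y), m: 0 at rest, at most 0.009. Spring 2.4 N at rest plus 0.3 N per mm. Its end leaves the ear hole at about 0.006 (0.0045 if the flap is pushed against the other ear). Pressed in and raised about 10 mm, it springs out again over the ear's top and rests there.
- collar (a point): Middle of the outer (+y) face of the pin's collar, a disc 16 mm across, 3 mm thick on the 6 mm pin; at flap x -36, y 18, z 5 at rest, moves with the pin. From this face to the ear 13.5 mm of bare pin is free for the fork.
- pin_end (a point): Middle of the outer end of the sprung pin, flap x -36, y 37.5, z 5 at rest (1 mm outside the ear); moves with the pin.
- fork_tool: Forked hand tool, 0.09 kg, on the shelf, lying so that its two prongs are one above the other. Origin: underside, middle of the handle; x to the fork, z up. Wooden handle x -47.5 to 47.5 mm, 15 wide (y), 22 high; shank to x 74; prongs x 80-98, 4 wide (y), 5 high each, open gap between them z 6-16 mm.
- fork_mouth (a point): Middle of the fork's gap, at tool x 88, y 0, z 11 mm, 8 mm in front of the gap's bottom. With the pin here one prong is above it and one below.
- rack: Slotted bamboo rack fixed to the shelf. Origin: centre of underside; x away from the robot, z up. Base 140 x 92 x 10 mm. Side rails |y| 20-38, top at z 54, with three slots 15 mm wide along y. At the robot's end a panel x -70 to -60, |y| to 22 mm, 60 high (narrower than the flap): a flap on its short edge can lean on it.
- slot1 (a point): Middle of the floor of the slot nearest the panel (rack x -35, z 10 mm); empty.
- slot2 (a point): Middle of the floor of the middle slot (rack x 5, z 10 mm); empty.
- spare: Spare flap like the first, standing in the third slot (rack x 45 mm), hinge edge down, 90 mm tall. Origin: middle of its foot. Leave it.
- padlock: Yellow plastic padlock, 64 x 42 x 18 mm, lying on the bamboo tray; origin under its body. Leave it.
- keys: Two aluminium keys on a steel ring, about 80 mm long, 3 high, on the bamboo tray; origin at the ring's middle. Leave them.
- tag: Orange tag, 54 x 35 x 6 mm, on the shelf left of the box; origin on its underside. Leave it.
- tray: Low bamboo tray fixed to the shelf beyond the work, 120 x 190 mm, rim 16 mm high; origin centre of underside.
Not all that is in view belongs to the job. What is shaped like the flap but blue or turquoise is not meant.

How it is judged (in metres and radians):
On the way, in this order (a step that is already met when the one before it is completed fails the run):
1. the sprung pin is pressed in by at least 4 mm with the forked tool bearing on it (value of joint spring_pin above 0.004 m and contact force between fork_tool and flap above 0.8 N), for 0.05 s.
2. the pin's end is out of its ear: more than 7 mm above the hinge line, or more than 9 mm to the side of it ((z of pin_end in the frame of keybox above 0.052 m or x of pin_end in the frame of keybox below -0.009 m or x of pin_end in the frame of keybox above 0.009 m)), for 0.2 s.
At the end, for the whole second after the job is handed in: The flap is at rest on a short edge in slot 1 or 2 of the rack, down on its floor (within 5 mm), within 0.17 rad of vertical, square to the slot within 0.25 rad, within 15 mm of the rack's middle line; the forked tool lies at rest on the shelf or tray, its origin below 30 mm ((x of flap in the frame of slot1 between -0.014 and 0.014 m or x of flap in the frame of slot2 between -0.014 and 0.014 m) and y of flap in the frame of slot1 between -0.015 and 0.015 m and z of flap in the frame of slot1 between 0.038 and 0.05 m and angle between the x axis of flap and the z axis of rack, either way round below 0.17 rad and angle between the z axis of flap and the x axis of rack, either way round below 0.25 rad and linear speed of each of flap, fork_tool below 0.05 m/s and height (world z) of fork_tool below 0.03 m); the robot touches nothing.
It fails at once if the spare flap, padlock, keys or tag is moved by more than 20 mm (distance of any of spare, padlock, keys, tag from where it was at the start of the episode above 0.02 m).
It also fails if it takes over 72 s, if anything falls off the work surface, if the arm or the gripper's body presses on something with over 40 N, if the wrist force passes 120 N, or if a joint passes its speed limit or range.

### The arm

A 7-joint arm with a two-finger parallel gripper is mounted at the origin on the work surface. World frame = base frame: x ahead of the robot, y to its left, z up, the work surface at z = 0. Lengths are in mm, angles in rad, forces in N, time in s.
With the tool pointing down it reaches from about 425 to 925 mm from the base axis. Payload 6.8 kg.
Tool frame: the origin (TCP) lies on the mounting face of the last link; the fingertips stand 182 mm ahead of it and the grasp point (between the pads) lies 163 mm ahead of it (robot.grip_depth is the distance from the TCP to the grasp point, in mm); x points along the fingers, y is the direction in which the jaws open and shut, and the axes are right-handed (so a half turn about x gives the same grasp; the last joint's range is limited). The gripper opens to 88 mm and grips with 3 to 60 N. Pads are 20 mm wide; open, the fingers measure 115 mm over their backs; the gripper's body (75 mm by 178 mm) begins 61 mm behind the grasp point.
Start: joints at [1.063, 0.477, 0.022, 1.555, -0.011, 1.109, -0.083], TCP at [262.74, -621.78, 404.664] pointing down, gripper open.
Joint ranges: [-2.96, 2.96], [-0.34, 2.1], [-1.41, 1.46], [0.24, 2.44], [-1.37, 4.51], [0.17, 1.92], [-2.96, 2.96]. Speed limits (rad/s): [2.39, 2.39, 3.14, 3.14, 3.14, 3.14, 3.14].

### API

Orientations are given as a unit quaternion [w, x, y, z].
In Python, from rig import robot gives the robot as it stands.
- The arm moves only by the tool arm_command, never from a script. Its argument "steps" is text: rows parted by semicolons, each of 6 numbers parted by spaces: the shift along the tool's x, y, z in m, then the turn, a rotation vector about the tool's x, y, z in rad. In form: tx ty tz wx wy wz; .... A call has 1 to 10 rows; each row shifts and turns the commanded pose from where the row before left it, along the tool's axes as they then stand; what a row does not reach is not made up. A row lasts 1/10 s, in which the tool goes at most 50 mm and 8.59 degrees, less where a joint would pass 70% of its speed; a pose out of reach is approached as far as the arm can. A call with a gripper value outside its range is refused whole. "fingers" is the opening, from 0 (shut) to 1 (fully open), set as the call begins (left out, the last holds). The fingers move at their own pace and stop on an object; "force" is the grip in N (left out, the last holds). Time passes only in rows, so rows that do not move let the fingers close. It gives the time, the measured TCP pose, the force and the opening at its end, in the units of the state.
- robot.sense(): the state, without advancing time (a new reading comes with each control period).
- robot.grab_frame(name): name is "scene" or "top"; returns the picture (420x560x3 uint8, blue, green, red); there is no depth.
- robot.calibration(name): a dict with "intrinsics" (3x3 intrinsics, pixels), "world_to_cam" (4x4, takes a point from world to camera coordinates). Camera axes: x right, y down, z forward; pixel columns grow to the right and rows downward; lengths in mm; the calibration is good to about 2 mm. A picture is of the moment at which its call begins. calibration takes no time and is no camera call.
- robot.job_done(): hands the job in, once; it reports no verdict.
Trained networks look in the newest picture that a camera, given by its name, has taken for a name from the list of things; names that differ only in an ending like _2 or _b are one class to them, and where a whole thing is asked for, a point or a joint stands for the part that bears it (a point fixed in the world has none). Each returns a list of dicts, best first, with "score" (0 to 1); they miss things now and then, are a little off and sometimes report something else, mostly with a low value. They report only what shows in the picture. A call takes as long as a camera call. They do not tell look-alikes from the thing itself.
- robot.spot_in(camera, query): "extent" ([left, top, right, bottom] in pixels, round what is visible of it).
- robot.cut_out(camera, query): "mask" (420x560 bool, what is visible of it) and "extent" ([left, top, right, bottom] in pixels, round what is visible of it).
- robot.place_of(camera, query): "point" ([column, row] in pixels: a listed point, or the origin of a listed thing).
The state is a dict: "t": time; "joint_positions": joint angles; "qd": joint speeds; "tau": joint torques, N m; "position": TCP position; "orientation": TCP orientation; "force": force on the tool from outside, world axes, zero at the start; "ft_torque": the same for the moment, N m; "width": finger opening in mm.
Only numpy, scipy, OpenCV 4.12 (cv2) and the standard library are available. Lean on these libraries where they do the work, as an engineer would, in place of code of your own. Each camera call takes 0.05 s, during which the arm holds its last target.

## Working session

There is one attempt and no reset: what is moved stays moved. The work goes in short steps, Python scripts to look and compute and a tool call to move; the robot and the scene stay as the last step left them, time stands still between calls to the robot, and variables do not carry over. Pictures are saved under pics/ and viewed, and the job is handed in when it is done.

Besides the shell and the picture viewer there is one more tool, called after "Emit:" by a JSON object that holds its "fn" and its "kwargs". arm_command: Moves the arm, as the interface text tells. Its arguments: {"type":"object","properties":{"steps":{"type":"string"},"fingers":{"type":"number"},"force":{"type":"number"}},"required":["steps"]}

```bash
ls; mkdir -p pics; python3 - <<'E'
from rig import robot
import cv2, numpy as np
s=robot.sense()
for k in s: print(k,np.round(s[k],3))
for c in("scene","top"):
    cv2.imwrite(f"pics/{c}0.png",robot.grab_frame(c))
    k=robot.calibration(c); print(np.round(k["intrinsics"],1),np.round(k["world_to_cam"],3))
    for q in ["keybox","ear_hole","flap","fixed_pin","collar","pin_end","fork_tool","fork_mouth","rack","slot1","slot2","spare"]:
        r=robot.place_of(c,q)
        print(c,q,[(np.round(a["point"],1).tolist(),round(a["score"],2)) for a in r[:3]])
E
```

```text
pics
t 0.0
joint_positions [ 1.063  0.478  0.022  1.556 -0.012  1.109 -0.083]
qd [-0.     0.001 -0.    -0.    -0.     0.     0.001]
tau [ 1.0000e-03 -5.8285e+01  1.5350e+00 -2.7261e+01 -5.4000e-02  1.7000e-02
  0.0000e+00]
position [ 262.637 -621.529  403.715]
orientation [-0.14  -0.693 -0.141  0.693]
force [-0.272  0.334  0.261]
ft_torque [ 0.005  0.005 -0.005]
width 87.926
[[446.2   0.  276.1]
 [  0.  446.2 216.1]
 [  0.    0.    1. ]] [[-8.340000e-01  5.520000e-01 -2.100000e-02  4.673950e+02]
 [ 3.930000e-01  5.650000e-01 -7.260000e-01 -2.163980e+02]
 [-3.880000e-01 -6.130000e-01 -6.880000e-01  1.379127e+03]
 [ 0.000000e+00  0.000000e+00  0.000000e+00  1.000000e+00]]
scene keybox [([308.3, 240.3], 0.6), ([297.7, 236.2], 0.23)]
scene ear_hole [([319.9, 236.4], 0.87)]
scene flap [([274.4, 294.6], 0.77), ([259.3, 219.2], 0.76), ([297.8, 234.3], 0.67)]
scene fixed_pin [([280.8, 221.1], 0.89), ([272.4, 317.4], 0.84), ([191.6, 232.3], 0.7)]
scene collar [([313.5, 232.5], 0.54), ([252.8, 301.5], 0.41), ([244.7, 177.5], 0.32)]
scene pin_end [([247.0, 298.5], 0.49), ([257.5, 231.6], 0.37)]
[... 541 characters left out ...]
000e+00  1.00000e+00]]
top keybox [([250.1, 250.7], 0.82)]
top ear_hole [([228.7, 253.1], 0.85)]
top flap [([202.7, 167.6], 0.83), ([247.4, 232.7], 0.65), ([313.7, 215.2], 0.62)]
top fixed_pin [([265.1, 248.6], 0.68), ([298.1, 237.9], 0.67), ([176.7, 154.1], 0.64)]
top collar [([205.8, 147.1], 0.48), ([234.0, 254.4], 0.47), ([292.9, 207.5], 0.41)]
top pin_end [([217.7, 146.5], 0.55), ([225.8, 256.8], 0.53), ([289.1, 201.5], 0.46)]
top fork_tool [([317.0, 299.6], 0.69)]
top fork_mouth [([338.8, 260.0], 0.84)]
top rack [([397.9, 225.5], 0.91)]
top slot1 [([403.7, 223.9], 0.67), ([394.9, 240.5], 0.56)]
top slot2 [([403.7, 223.9], 0.67), ([394.9, 240.5], 0.56)]
top spare [([410.9, 206.6], 0.71)]
```

View pics/scene0.png

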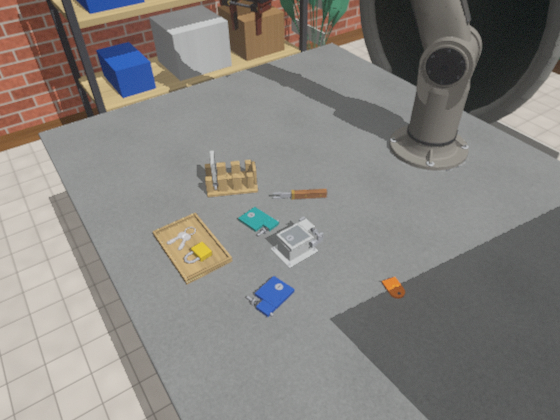

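View pics/top0.png

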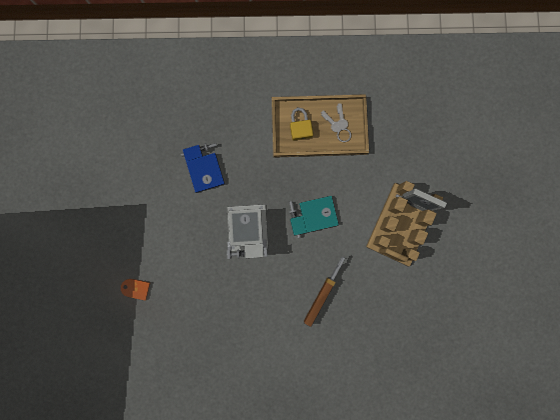

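```bash
cat > h.py <<'E'
import numpy as np, cv2
from rig import robot
from scipy.spatial.transform import Rotation as R
def proj(c,P):
    k=robot.calibration(c);P=np.atleast_2d(P).astype(float)
    q=P@k["world_to_cam"][:3,:3].T+k["world_to_cam"][:3,3]
    u=q@k["intrinsics"].T
    return u[:,:2]/u[:,2:]
def ray(c,px):
    k=robot.calibration(c);M=np.array(k["world_to_cam"])
    d=np.linalg.solve(k["intrinsics"],[px[0],px[1],1]);Rm=M[:3,:3]
    return -Rm.T@M[:3,3],Rm.T@d
def onz(c,px,z):
    o,d=ray(c,px);return o+d*(z-o[2])/d[2]
def tri(ps,pt):
    o1,d1=ray("scene",ps);o2,d2=ray("top",pt)
    t=np.linalg.lstsq(np.c_[d1,-d2],o2-o1,rcond=None)[0]
    a,b=o1+t[0]*d1,o2+t[1]*d2
    return (a+b)/2,np.linalg.norm(a-b)
def crop(c,name,x0,y0,x1,y1,f):
    im=robot.grab_frame(c)
    cv2.imwrite(name,cv2.resize(im[y0:y1,x0:x1],None,fx=f,fy=f,interpolation=cv2.INTER_CUBIC))
    return im
E
python3 - <<'E'
from h import *
for c in("scene","top"):
    im=cv2.imread(f"pics/{c}0.png")
    x0,y0,x1,y1=(200,150,360,270) if c=="scene" else (190,190,350,310)
    cv2.imwrite(f"pics/{c}0z.png",cv2.resize(im[y0:y1,x0:x1],None,fx=5,fy=5,interpolation=cv2.INTER_CUBIC))
im=cv2.imread("pics/top0.png");cv2.imwrite("pics/top0r.png",cv2.resize(im[150:270,320:480],None,fx=5,fy=5,interpolation=cv2.INTER_CUBIC))
for z in(0,): print(np.round(onz("top",(250,250),z)))
for n,a,b,z in [("ear",(319.9,236.4),(228.7,253.1),45),("mouth",(279.9,194.2),(338.8,260),11),("tool",(312.5,198.3),(317,299.6),0),("rack",(231.1,183.5),(397.9,225.5),0),("slotA",(231.4,182.1),(403.7,223.9),10),("slotB",(244.3,180.1),(394.9,240.5),10),("spare",(212.5,182.9),(410.9,206.6),10),("keybox",(308.3,240.3),(250.1,250.7),0),("collar",(313.5,232.5),(234,254.4),45)]:
    p,e=tri(a,b);print(n,np.round(p,1),round(e,1),np.round(onz("top",b,z),1),np.round(onz("scene",a,z),1))
E
```

```text
[540. 111.   0.]
ear [534.8 148.   40.4] 1.9 [535.6 146.9  45. ] [536.8 151.9  45. ]
mouth [514.5 -58.8  16.3] 9.3 [518.1 -62.5  11. ] [507.6 -60.9  11. ]
tool [436.2 -16.9  -8.1] 10.8 [441.7 -19.2   0. ] [437.4  -6.7   0. ]
rack [ 586.5 -185.8    0.9] 7.0 [ 583.7 -183.8    0. ] [ 588.3 -189.7    0. ]
slotA [ 585.8 -194.5    0.9] 2.2 [ 586.1 -192.2   10. ] [ 589.9 -183.4   10. ]
slotB [ 553.7 -174.3    6.6] 0.7 [ 554.  -173.5   10. ] [ 555.5 -170.2   10. ]
spare [ 626.5 -215.7    0.7] 13.6 [ 620. -208.   10.] [ 635.3 -210.9   10. ]
keybox [538.7 110.7  -3. ] 0.5 [538.9 110.4   0. ] [540.3 113.1   0. ]
collar [536.8 134.6  43.9] 9.1 [533.1 137.1  45. ] [541.4 133.2  45. ]
```

View pics/scene0z.png

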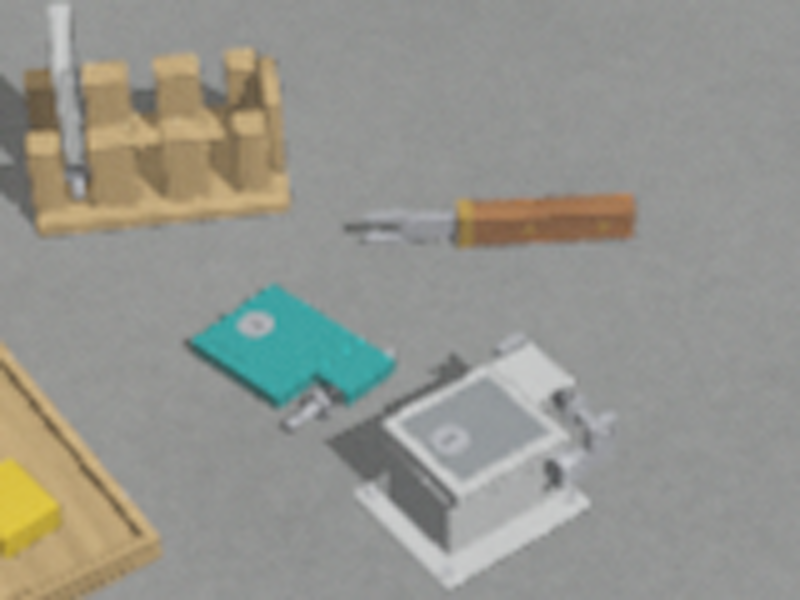

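View pics/top0z.png

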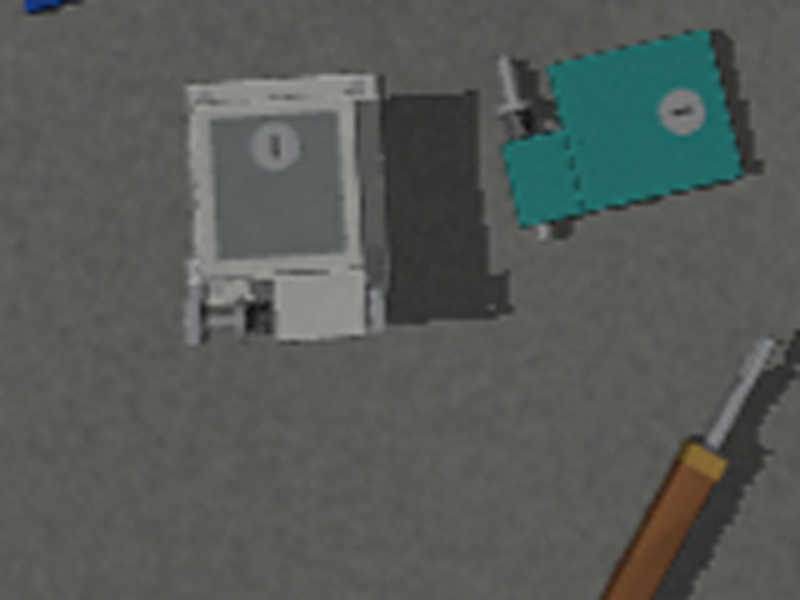

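View pics/top0r.png

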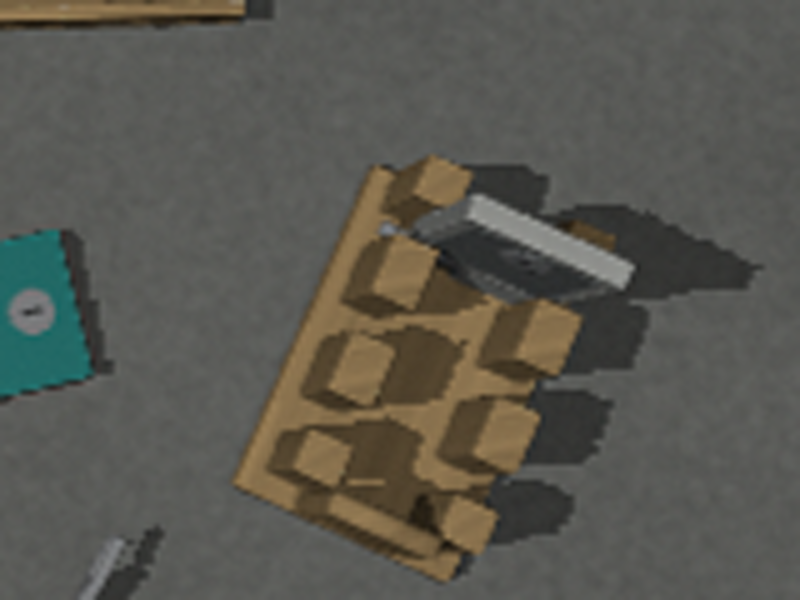

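```bash
cat >> h.py <<'E'
def T(p,yaw,tilt=None):
    return np.array(p,float),R.from_euler('z',yaw)
def boxpts(x0,x1,y0,y1,z0,z1):
    return np.array([[x,y,z] for x in(x0,x1) for y in(y0,y1) for z in(z0,z1)],float)
ED=[(0,1),(2,3),(4,5),(6,7),(0,2),(1,3),(4,6),(5,7),(0,4),(1,5),(2,6),(3,7)]
def draw(im,c,boxes,pose,off,f,col):
    p,r=pose
    for b in boxes:
        u=proj(c,r.apply(boxpts(*b))+p)
        u=(u-off+0.5)*f
        for i,j in ED: cv2.line(im,tuple(int(v) for v in np.round(u[i])),tuple(int(v) for v in np.round(u[j])),col,1,cv2.LINE_AA)
KB=[(14,82,-24,24,0,40),(6,94,-38,38,0,3),(-8,8,31.5,36.5,25,51.5),(-8,8,-36.5,-31.5,25,51.5)]
FL=[(-45,45,-30,4,0,10),(-20,45,4,30,0,10),(-39,-33,18,37.5,2,8),(-39,-33,-36,-30,2,8)]
TO=[(-47.5,47.5,-7.5,7.5,0,22),(80,98,-2,2,1,6),(80,98,-2,2,16,21)]
RK=[(-70,70,-46,46,0,10),(-70,-60,-22,22,0,60)]
E
cat > ov.py <<'E'
from h import *
import sys
def ov(src,c,name,win,f,items):
    im=src if not isinstance(src,str) else cv2.imread(src)
    x0,y0,x1,y1=win
    z=cv2.resize(im[y0:y1,x0:x1],None,fx=f,fy=f,interpolation=cv2.INTER_CUBIC)
    z=cv2.convertScaleAbs(z,alpha=1.3,beta=20)
    for b,p,col in items: draw(z,c,b,p,np.array([x0,y0]),f,col)
    cv2.imwrite(name,z)
E
python3 - <<'E'
from ov import *
kb=T([538.8,111,0],0.04); fl=T(np.array([538.8,111,0])+kb[1].apply([36,0,40]),0.04)
to=T([441,-19,0],-0.52); rk=T([585,-186,0],-0.42)
its=[(KB,kb,(0,0,255)),(FL,fl,(0,255,0)),(TO,to,(255,255,0)),(RK,rk,(255,0,255))]
ov("pics/top0.png","top","pics/o1.png",(210,180,350,330),4,its)
ov("pics/scene0.png","scene","pics/o2.png",(200,140,340,270),5,its)
ov("pics/top0.png","top","pics/o3.png",(350,160,460,280),5,its)
E
```

```text
(no output)
```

View pics/o1.png

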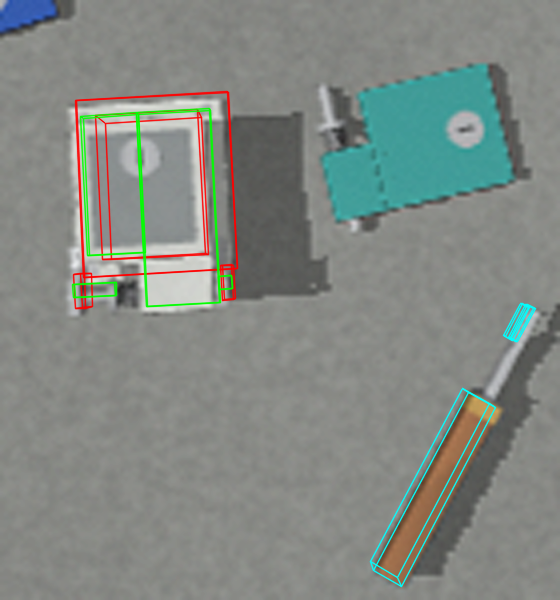

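View pics/o2.png

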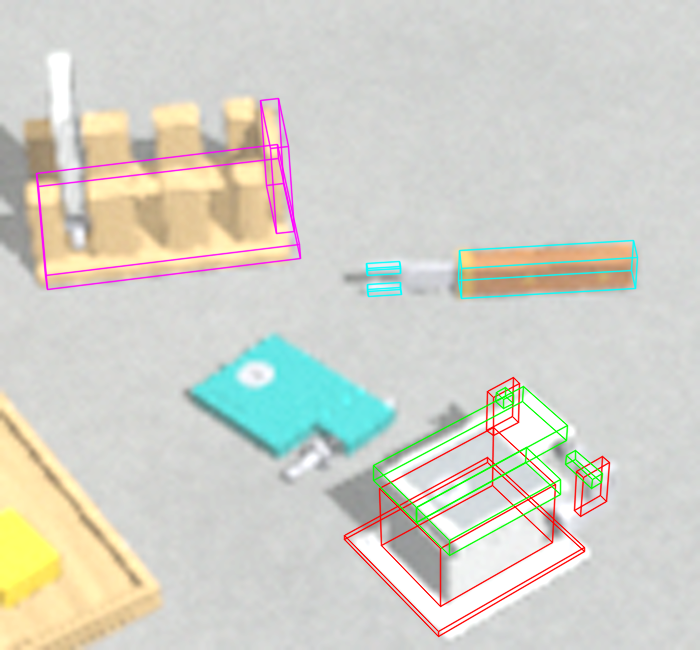

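View pics/o3.png

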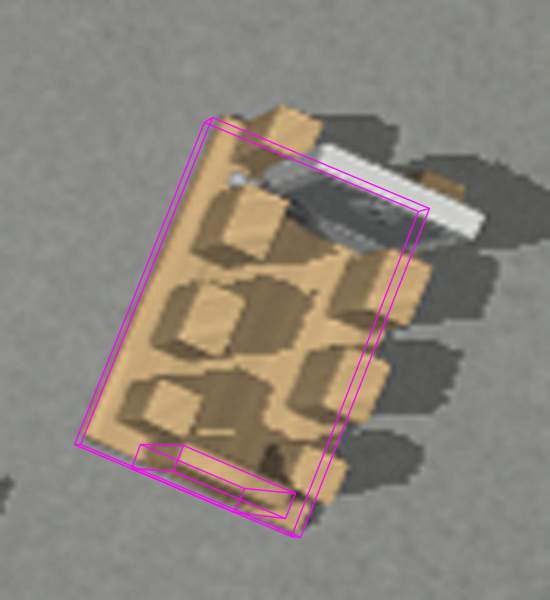

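```bash
python3 - <<'E'
from h import *
for n,c,w,f in[("a","top",(220,200,285,265),11),("b","scene",(265,210,330,268),12),("c","scene",(262,180,334,210),11),("d","top",(300,250,350,330),7)]:
    im=cv2.imread(f"pics/{c}0.png");x0,y0,x1,y1=w
    z=cv2.convertScaleAbs(cv2.resize(im[y0:y1,x0:x1],None,fx=f,fy=f,interpolation=cv2.INTER_CUBIC),alpha=1.3)
    for x in range(x0,x1,10): cv2.putText(z,str(x),((x-x0)*f,10),0,.4,(0,0,255),1);cv2.line(z,((x-x0)*f+f//2,12),((x-x0)*f+f//2,z.shape[0]),(0,0,120),1)
    for y in range(y0,y1,10): cv2.putText(z,str(y),(0,(y-y0)*f+f//2),0,.4,(0,0,255),1);cv2.line(z,(0,(y-y0)*f+f//2),(z.shape[1],(y-y0)*f+f//2),(0,0,120),1)
    cv2.imwrite(f"pics/z{n}.png",z)
E
```

```text
(no output)
```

View pics/za.png

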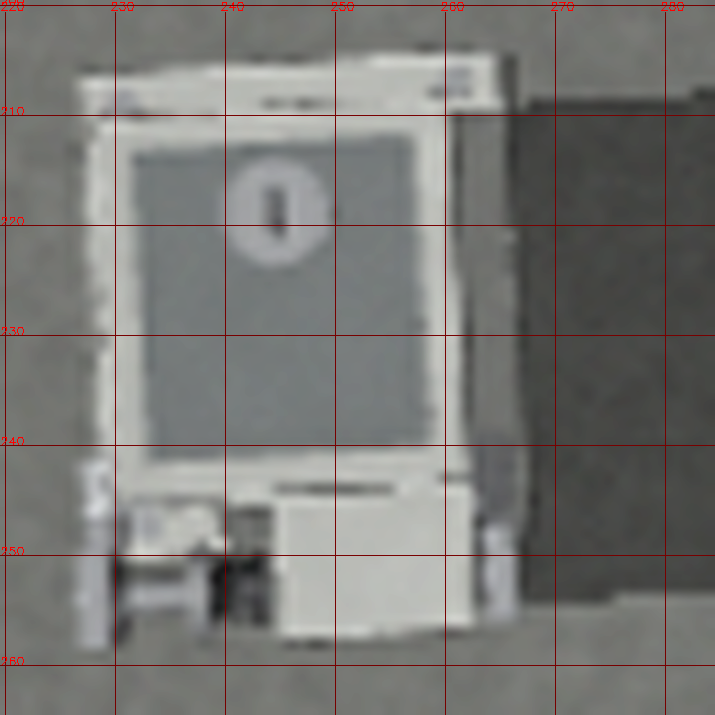

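View pics/zb.png

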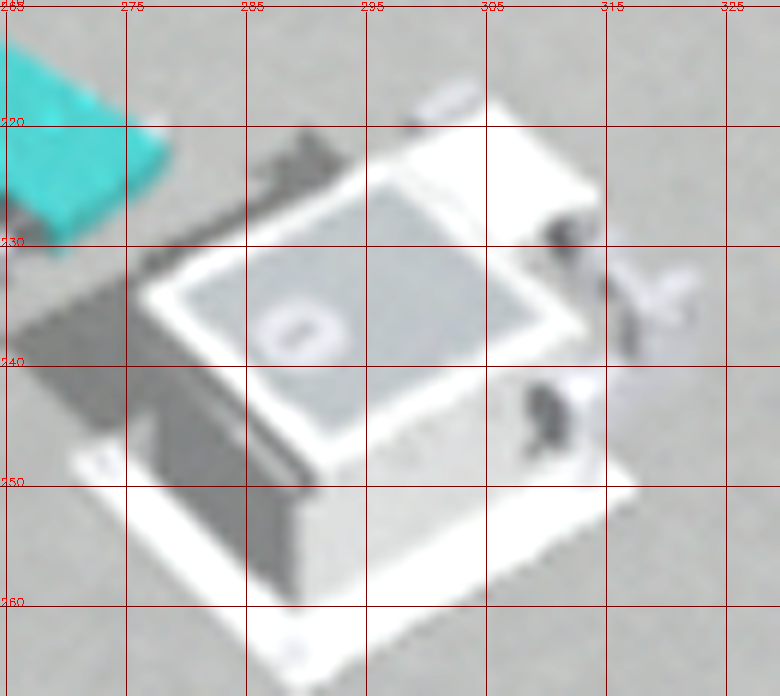

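View pics/zc.png

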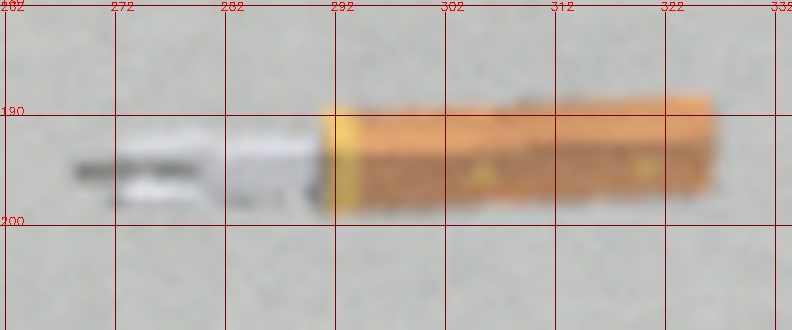

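View pics/zd.png

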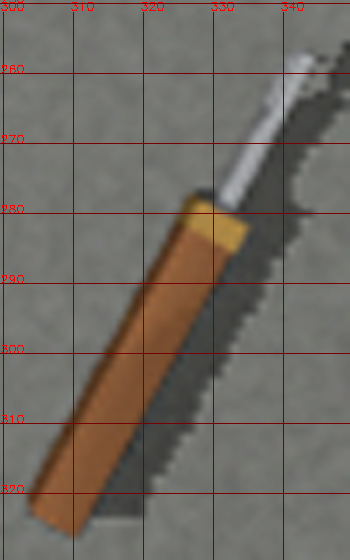

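```bash
cat > fit.py <<'E'
from h import *
from scipy.optimize import least_squares
# object, local point (flap pts given in keybox frame by +36,0,40)
f=lambda x,y,z=10:(x+36,y,z+40)
obs=[("k","top",f(-45,4),(244.8,257.2)),("k","top",f(-45,-30),(262.3,256.7)),("k","top",f(45,-30),(260.3,209.7)),("k","top",f(45,30),(227.7,210.5)),
("k","top",(94,38,3),(226.7,206.8)),("k","top",(94,-38,3),(264.8,205.0)),("k","top",(-8,36.5,51.5),(226.5,258)),("k","top",(-8,31.5,51.5),(229.3,258)),
("k","scene",f(45,-30),(276.3,233.8)),("k","scene",f(45,30),(291.2,248.)),("k","scene",f(-20,30),(313.2,236.8)),("k","scene",f(-45,-30),(305.3,217.9)),("k","scene",f(-45,4),(314.2,225.5)),("k","scene",(94,-38,3),(270.5,248.)),("k","scene",(6,38,3),(317.5,250.2)),
("t","top",(-47.5,7.5,22),(303.7,322)),("t","top",(-47.5,-7.5,22),(309.7,326)),("t","top",(47.5,7.5,22),(326.3,278)),("t","top",(47.5,-7.5,22),(334.5,281.5)),("t","top",(98,0,21),(343,257.8)),
("t","scene",(47.5,7.5,0),(291,198.7)),("t","scene",(-47.5,7.5,0),(326.3,197.2)),("t","scene",(47.5,-7.5,22),(291,189.7)),("t","scene",(-47.5,-7.5,22),(326.3,188.2)),
("r","top",(-70,46,10),(367.4,246.6)),("r","top",(70,46,10),(395,183.4)),("r","top",(-70,-46,10),(409.4,266)),
("r","scene",(70,46,0),(208,196.6)),("r","scene",(-70,46,0),(257.6,191.4))]
x0=np.r_[538.8,111,.04,441,-19,-.52,585,-186,-.42,np.zeros(12)]
idx={"k":0,"t":3,"r":6}
K={c:robot.calibration(c) for c in("top","scene")}
def res(x,full=False):
    o=[]
    for n,c,l,px in obs:
        i=idx[n];P=R.from_euler('z',x[i+2]).apply(l)+[x[i],x[i+1],0]
        d=x[9:15] if c=="top" else x[15:21]
        M=np.array(K[c]["world_to_cam"]);q=M[:3,:3]@P+M[:3,3]
        q=R.from_rotvec(d[3:]*1e-3).apply(q)+d[:3]
        u=K[c]["intrinsics"]@q;o.append(u[:2]/u[2]-px)
    o=np.array(o)
    if full:return o
    return np.r_[o.ravel()/0.6,x[9:]/2.]
s=least_squares(res,x0);x=s.x
print(np.round(x[:9],3));print(np.round(x[9:],2))
for (n,c,l,px),r in zip(obs,res(x,True)):print(n,c,l,np.round(r,2))
J=np.linalg.inv(s.jac.T@s.jac);print(np.round(np.sqrt(np.diag(J))[:9],3))
np.save("fit.npy",x)
E
python3 fit.py
```

```text
[ 5.35895e+02  1.14242e+02  3.80000e-02  4.40225e+02 -2.05660e+01
 -5.33000e-01  5.85975e+02 -1.91005e+02 -4.51000e-01]
[ 0.05  0.58  3.61 -0.39 -0.34 -0.28 -0.15  1.    0.7  -0.75  0.09  0.18]
k top (-9, 4, 50) [-0.58  0.77]
k top (-9, -30, 50) [0.26 0.23]
k top (81, -30, 50) [-0.25 -1.07]
k top (81, 30, 50) [ 0.34 -0.09]
k top (94, 38, 3) [ 0.08 -0.42]
k top (94, -38, 3) [-0.01 -0.73]
k top (-8, 36.5, 51.5) [0.04 0.44]
k top (-8, 31.5, 51.5) [-0.06  0.29]
k scene (81, -30, 50) [-0.51 -0.24]
k scene (81, 30, 50) [-0.04  0.65]
k scene (16, 30, 50) [ 0.15 -0.48]
k scene (-9, -30, 50) [ 0.45 -0.18]
k scene (-9, 4, 50) [0.39 0.05]
k scene (94, -38, 3) [-0.56 -0.49]
k scene (6, 38, 3) [ 0.48 -0.2 ]
t top (-47.5, 7.5, 22) [-0.65  0.2 ]
t top (-47.5, -7.5, 22) [0.26 0.19]
t top (47.5, 7.5, 22) [0.92 0.06]
t top (47.5, -7.5, 22) [-0.41  0.46]
t top (98, 0, 21) [ 0.2  -0.92]
t scene (47.5, 7.5, 0) [0.51 0.64]
t scene (-47.5, 7.5, 0) [-0.05  0.39]
t scene (47.5, -7.5, 22) [ 0.1 -0.1]
t scene (-47.5, -7.5, 22) [-0.33 -0.33]
r top (-70, 46, 10) [-0.62  0.25]
r top (70, 46, 10) [-0.05 -0.61]
r top (-70, -46, 10) [0.55 0.74]
r scene (70, 46, 0) [-0.73  0.06]
r scene (-70, 46, 0) [0.15 0.08]
[1.954 2.001 0.006 2.074 2.114 0.008 2.119 2.276 0.008]
```

```bash
cat >> h.py <<'E'
FIT=np.load("fit.npy") if __import__("os").path.exists("fit.npy") else None
def cur():
    s=robot.sense();q=np.array(s["orientation"])
    return np.array(s["position"]),R.from_quat(q[[1,2,3,0]]),s
def mat(ax,ay):
    ax=np.array(ax,float);ax/=np.linalg.norm(ax);ay=np.array(ay,float);ay-=ax*(ax@ay);ay/=np.linalg.norm(ay)
    return R.from_matrix(np.c_[ax,ay,np.cross(ax,ay)])
def plan(grasp,Rt,n,via=None,gd=163.):
    """rows from current pose to grasp point pos with orientation Rt"""
    p,r,s=cur()
    if Rt is None: Rt=r
    t=np.array(grasp,float)-Rt.apply([gd,0,0])
    rv=(r.inv()*Rt).as_rotvec()
    out=[];pc,rc=p,r
    for i in range(1,n+1):
        pn=p+(t-p)*i/n; d=rc.inv().apply(pn-pc)/1000
        out.append(np.r_[d,rv/n]);pc=pn;rc=rc*R.from_rotvec(rv/n)
    print("t",s["t"],"rot",np.round(rv,3),"dist",np.round(t-p,1))
    print("; ".join(" ".join(f"{v:.4f}".rstrip('0').rstrip('.') if abs(v)>5e-5 else "0" for v in o) for o in out))
def status():
    p,r,s=cur();print("t",round(s["t"],2),"grasp",np.round(p+r.apply([163,0,0]),1),"ax",np.round(r.as_matrix()[:,0],3),"ay",np.round(r.as_matrix()[:,1],3),"F",np.round(s["force"],1),"w",round(s["width"],1),"q",np.round(s["joint_positions"],3).tolist())
    open("log.txt","a").write(repr((np.array(s["joint_positions"]).tolist(),np.array(s["position"]).tolist(),np.array(s["orientation"]).tolist()))+"\n")
E
python3 - <<'E'
from h import *
status()
print([a for a in dir(robot) if not a.startswith("_")])
x=FIT;yaw=x[5];u=np.array([np.cos(yaw),np.sin(yaw),0]);v=np.array([-np.sin(yaw),np.cos(yaw),0])
g=np.array([x[3],x[4],0])+20*u
p,r,s=cur()
ay=r.as_matrix()[:,1]; v=v if v@ay>0 else -v
print(g,v)
plan([g[0],g[1],100],mat([0,0,-1],v),14)
E
```

```text
t 1.3 grasp [ 262.7 -621.8  241.7] ax [ 0. -0. -1.] ay [ 0.389 -0.921  0.   ] F [-0.8 -0.5 -1. ] w 88.2 q [1.063, 0.477, 0.022, 1.555, -0.011, 1.109, -0.083]
['PlanningError', 'calibration', 'cut_out', 'grab_frame', 'grip_depth', 'job_done', 'place_of', 'sense', 'spot_in']
[457.45564877 -30.72076736   0.        ] [-0.50774411 -0.86150793 -0.        ]
t 1.3 rot [ 0.932 -0.    -0.   ] dist [ 194.7  591.1 -141.7]
0.0101 -0.0335 -0.0292 0.0666 0 0; 0.0101 -0.0353 -0.027 0.0666 0 0; 0.0101 -0.0371 -0.0245 0.0666 0 0; 0.0101 -0.0386 -0.022 0.0666 0 0; 0.0101 -0.04 -0.0194 0.0666 0 0; 0.0101 -0.0412 -0.0167 0.0666 0 0; 0.0101 -0.0422 -0.0139 0.0666 0 0; 0.0101 -0.043 -0.0111 0.0666 0 0; 0.0101 -0.0437 -0.0082 0.0666 0 0; 0.0101 -0.0441 -0.0053 0.0666 0 0; 0.0101 -0.0444 -0.0023 0.0666 0 0; 0.0101 -0.0444 0.0006 0.0666 0 0; 0.0101 -0.0443 0.0036 0.0666 0 0; 0.0101 -0.044 0.0065 0.0666 0 0
```

Emit:
{"fn": "arm_command", "kwargs": {"steps": "0.01 -0.0335 -0.029 0.067 0 0; 0.01 -0.035 -0.027 0.067 0 0; 0.01 -0.037 -0.0245 0.067 0 0; 0.01 -0.0385 -0.022 0.067 0 0; 0.01 -0.04 -0.0195 0.067 0 0; 0.01 -0.041 -0.017 0.067 0 0; 0.01 -0.042 -0.014 0.067 0 0; 0.01 -0.043 -0.011 0.067 0 0; 0.01 -0.0435 -0.008 0.067 0 0; 0.01 -0.044 -0.005 0.067 0 0", "fingers": 0.45}}

```text
t: 2.3
position: [402.8, -199.5, 304.7]
orientation: [-0.096, 0.701, -0.096, -0.7]
force: [1.7, -0.4, 0.1]
width: 39.5
```

```bash
cat > tool.py <<'E'
from h import *
x=FIT;yaw=x[5];u=np.array([np.cos(yaw),np.sin(yaw),0]);v=np.array([-np.sin(yaw),np.cos(yaw),0])
g=np.array([x[3],x[4],0])+20*u
E
python3 - <<'E'
from tool import *
status()
plan([g[0],g[1],80],mat([0,0,-1],-v),7)
E
```

```text
t 2.3 grasp [ 403.  -199.5  141.7] ax [ 0.001 -0.    -1.   ] ay [-0.27  -0.963  0.   ] F [ 1.7 -0.4  0.1] w 39.5 q [0.365, 0.248, -0.051, 2.169, 0.019, 0.724, -1.542]
t 2.3 rot [ 0.259 -0.001  0.   ] dist [ 54.7 168.8 -61.7]
0.0088 -0.0253 -0.001 0.037 -0.0002 0; 0.0088 -0.0253 -0.0001 0.037 -0.0002 0; 0.0088 -0.0253 0.0009 0.037 -0.0002 0; 0.0088 -0.0253 0.0018 0.037 -0.0002 0; 0.0088 -0.0252 0.0027 0.037 -0.0002 0; 0.0088 -0.0251 0.0037 0.037 -0.0002 0; 0.0088 -0.0249 0.0046 0.037 -0.0002 0
```

Emit:
{"fn": "arm_command", "kwargs": {"steps": "0.009 -0.0255 -0.001 0.037 0 0; 0.009 -0.0255 0 0.037 0 0; 0.009 -0.0255 0.001 0.037 0 0; 0.009 -0.0255 0.002 0.037 0 0; 0.009 -0.025 0.0025 0.037 0 0; 0.009 -0.025 0.0035 0.037 0 0; 0.009 -0.025 0.0045 0.037 0 0; 0 0 0 0 0 0"}}

```text
t: 3.1
position: [457.6, -28.5, 241.1]
orientation: [0.184, -0.683, 0.183, 0.683]
force: [0.0, -0.1, -0.4]
width: 39.3
```

```bash
python3 - <<'E'
from tool import *
status()
plan([g[0],g[1],80],mat([0,0,-1],-v),2)
crop("top","pics/t1.png",260,220,400,340,5)
crop("scene","pics/s1.png",230,120,370,240,5)
E
```

```text
t 3.1 grasp [457.6 -28.2  78.1] ax [ 0.     0.001 -1.   ] ay [-0.501 -0.866 -0.001] F [ 0.  -0.1 -0.4] w 39.3 q [-0.018, 0.375, -0.065, 2.19, 0.041, 0.578, -2.209]
t 3.1 rot [0.008 0.001 0.001] dist [-0.2 -2.3  1.9]
-0.001 0.001 -0.0005 0.004 0.0003 0.0006; -0.001 0.001 -0.0005 0.004 0.0003 0.0006
```

View pics/t1.png

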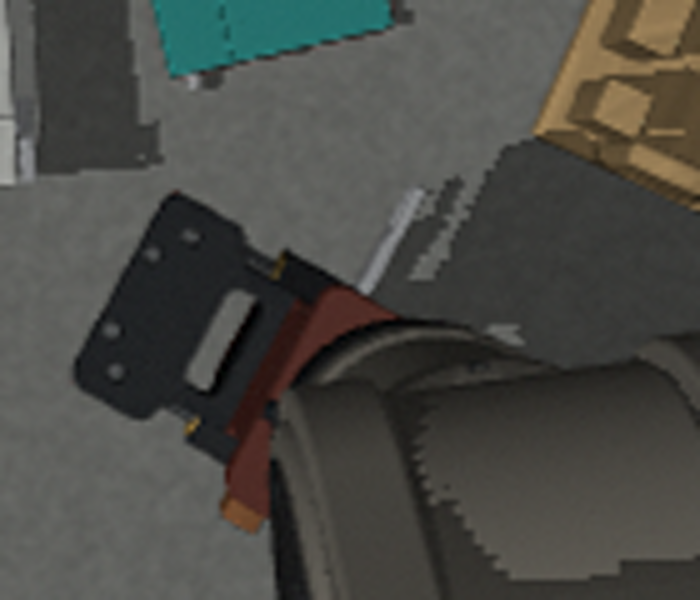

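View pics/s1.png

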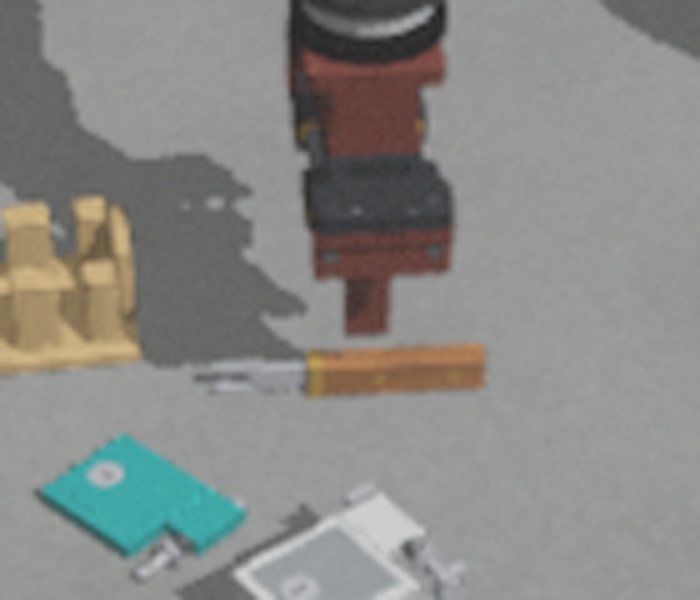

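Emit:
{"fn": "arm_command", "kwargs": {"steps": "0.019 0.001 -0.0005 0.004 0 0; 0.019 0.001 -0.0005 0.004 0 0; 0.014 0 0 0 0 0; 0 0 0 0 0 0"}}

```text
t: 3.6
position: [455.7, -35.4, 188.8]
orientation: [0.188, -0.681, 0.189, 0.682]
force: [0.0, 0.9, -0.5]
width: 39.4
```

```bash
python3 - <<'E'
from tool import *
status()
plan([g[0],g[1],20.5],mat([0,0,-1],-v),1)
E
```

```text
t 3.6 grasp [455.3 -35.5  25.8] ax [-0.003 -0.001 -1.   ] ay [-0.513 -0.858  0.002] F [ 0.   0.9 -0.5] w 39.4 q [-0.017, 0.477, -0.051, 2.214, 0.055, 0.454, -2.221]
t 3.6 rot [-0.006  0.002 -0.002] dist [ 1.7  4.7 -5.3]
0.0052 -0.0049 0.0009 -0.0064 0.002 -0.002
```

Emit:
{"fn": "arm_command", "kwargs": {"steps": "0 0 0 0 0 0; 0 0 0 0 0 0"}}

```text
t: 3.8
position: [456.9, -34.5, 190.5]
orientation: [-0.188, 0.682, -0.188, -0.681]
force: [0.8, -0.4, 0.1]
width: 39.2
```

```bash
python3 - <<'E'
from tool import *
status()
plan([g[0],g[1],20.5],mat([0,0,-1],-v),1)
E
```

```text
t 3.8 grasp [457.2 -34.5  27.5] ax [ 0.001 -0.    -1.   ] ay [-0.512 -0.859 -0.001] F [ 0.8 -0.4  0.1] w 39.2 q [-0.017, 0.474, -0.052, 2.212, 0.055, 0.455, -2.222]
t 3.8 rot [-0.005 -0.001  0.001] dist [ 0.5  3.8 -7. ]
0.007 -0.0035 0.0015 -0.0054 -0.0013 0.0006
```

Emit:
{"fn": "arm_command", "kwargs": {"steps": "0.007 -0.0035 0.001 -0.005 0 0; 0 0 0 0 0 0; 0 0 0 0 0 0"}}

```text
t: 4.1
position: [457.6, -30.2, 182.7]
orientation: [0.186, -0.682, 0.186, 0.682]
force: [0.9, 0.9, 0.2]
width: 39.8
```

```bash
python3 - <<'E'
from tool import *
status()
for i in range(3): print(np.round(cur()[0],1))
plan([g[0],g[1],20.5],mat([0,0,-1],-v),1)
E
```

```text
t 4.1 grasp [457.5 -30.2  19.7] ax [-0.  0. -1.] ay [-0.507 -0.862  0.   ] F [0.9 0.9 0.2] w 39.8 q [-0.027, 0.491, -0.052, 2.213, 0.058, 0.439, -2.228]
[457.6 -30.2 182.7]
[457.6 -30.2 182.7]
[457.6 -30.2 182.7]
t 4.1 rot [ 0.001  0.    -0.   ] dist [-0.1 -0.5  0.8]
-0.0008 0.0005 -0.0002 0.0009 0.0001 0
```

Good. Close on the handle and lift.

Emit:
{"fn": "arm_command", "kwargs": {"steps": "0 0 0 0 0 0; 0 0 0 0 0 0; 0 0 0 0 0 0; 0 0 0 0 0 0; 0 0 0 0 0 0", "fingers": 0, "force": 60}}

```text
t: 4.6
position: [457.6, -30.5, 182.7]
orientation: [-0.186, 0.682, -0.186, -0.682]
force: [-0.5, -0.6, 0.9]
width: 14.5
```

```bash
python3 - <<'E'
from tool import *
status()
E
```

```text
t 4.6 grasp [457.6 -30.5  19.7] ax [ 0. -0. -1.] ay [-0.508 -0.862  0.   ] F [-0.5 -0.6  0.9] w 14.5 q [-0.026, 0.491, -0.052, 2.213, 0.058, 0.439, -2.228]
```

Emit:
{"fn": "arm_command", "kwargs": {"steps": "-0.015 0 0 0 0 0; -0.025 0 0 0 0 0; -0.03 0 0 0 0 0; -0.03 0 0 0 0 0; 0 0 0 0 0 0; 0 0 0 0 0 0"}}

```text
t: 5.2
position: [457.5, -30.4, 282.8]
orientation: [-0.186, 0.683, -0.186, -0.682]
force: [0.2, 0.1, -0.9]
width: 14.8
```

```bash
python3 - <<'E'
from tool import *
status()
crop("top","pics/t2.png",260,190,400,310,5)
crop("scene","pics/s2.png",230,120,370,240,5)
k=FIT[:3];Rb=R.from_euler('z',k[2])
# fork mouth target in box frame: (x,y,z)
def grasp_for(m,off=68,dz=9):  # grasp pt is 68 behind mouth, 9 above (z 20 vs 11)
    return np.array([k[0],k[1],0])+Rb.apply(np.array(m)+[-off,0,dz])
by=Rb.apply([0,-1,0])
p,r,s=cur();
print(grasp_for([-35,25,45]), by)
plan(grasp_for([-35,25,60])+[0,0,20],mat([0,0,-1],by),8)
E
```

```text
t 5.2 grasp [457.6 -30.4 119.8] ax [ 0.001  0.    -1.   ] ay [-0.508 -0.862 -0.001] F [ 0.2  0.1 -0.9] w 14.8 q [-0.013, 0.299, -0.066, 2.165, 0.031, 0.677, -2.203]
[432.00944808 135.26342379  54.        ] [ 0.03845173 -0.99926046  0.        ]
t 5.3 rot [-0.571  0.002 -0.001] dist [-24.9 165.7 -29.6]
0.0037 -0.0163 0.0132 -0.0713 0.0002 -0.0001; 0.0037 -0.0172 0.012 -0.0713 0.0002 -0.0001; 0.0037 -0.018 0.0107 -0.0713 0.0002 -0.0001; 0.0037 -0.0187 0.0094 -0.0713 0.0002 -0.0001; 0.0037 -0.0193 0.0081 -0.0713 0.0002 -0.0001; 0.0037 -0.0199 0.0067 -0.0713 0.0002 -0.0001; 0.0037 -0.0203 0.0052 -0.0713 0.0002 -0.0001; 0.0037 -0.0206 0.0038 -0.0713 0.0002 -0.0001
```

View pics/t2.png

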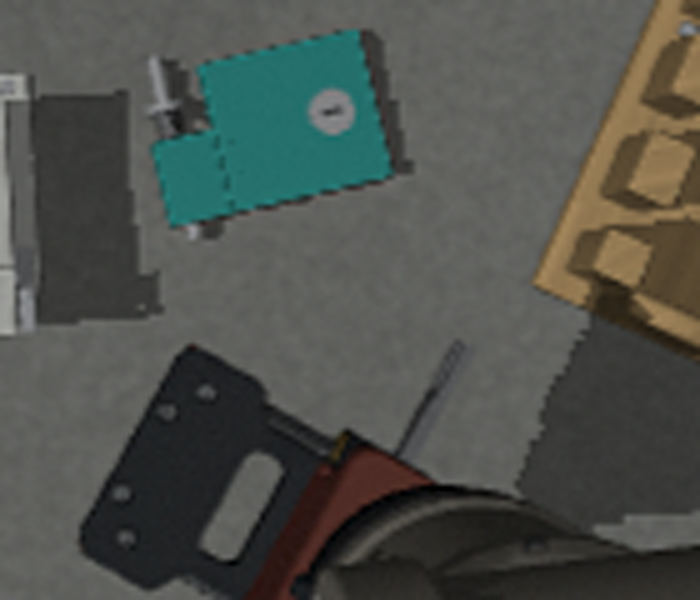

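View pics/s2.png

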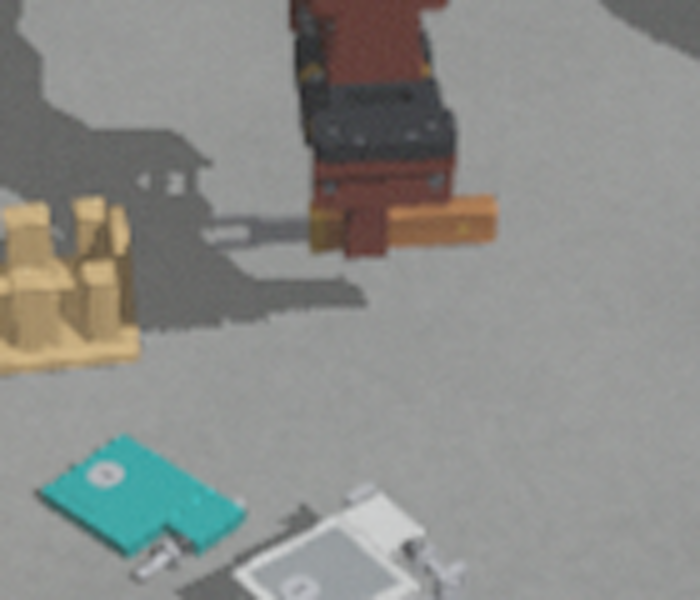

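Emit:
{"fn": "arm_command", "kwargs": {"steps": "0.0035 -0.0165 0.013 -0.0715 0 0; 0.0035 -0.017 0.012 -0.0715 0 0; 0.0035 -0.018 0.0105 -0.0715 0 0; 0.0035 -0.0185 0.0095 -0.0715 0 0; 0.004 -0.0195 0.008 -0.0715 0 0; 0.004 -0.02 0.0065 -0.0715 0 0; 0.004 -0.0205 0.005 -0.0715 0 0; 0.004 -0.0205 0.004 -0.071 0 0; 0 0 0 0 0 0; 0 0 0 0 0 0"}}

```text
t: 6.3
position: [433.1, 135.8, 252.4]
orientation: [-0.015, -0.707, -0.014, 0.707]
force: [0.2, 0.2, -1.0]
width: 15.0
```

```bash
cat > bx.py <<'E'
from ov import *
k=FIT[:3];Rb=R.from_euler('z',k[2]);by=Rb.apply([0,-1,0])
K0=np.array([k[0],k[1],0]);RG=mat([0,0,-1],by)
def grasp_for(m,off=68,dz=9): return K0+Rb.apply(np.array(m)+[-off,0,dz])
def mouth(off=68,dz=9):
    p,r,s=cur();g=p+r.apply([163,0,0]);m=g+r.apply([dz,0,off*(-1 if r.apply([0,0,1])[0]<0 else 1)])
    return Rb.inv().apply(m-K0)
def toolpose(off=20,dz=20):
    p,r,s=cur();g=p+r.apply([163,0,0]);Z=r.as_matrix();sg=(-1 if Z[0,2]<0 else 1)
    ux=Z[:,2]*sg;uz=-Z[:,0];uy=np.cross(uz,ux);Rt=R.from_matrix(np.c_[ux,uy,uz])
    return g-Rt.apply([off,0,dz]),Rt
def camfix():
    "apply fitted camera correction to projections"
    import h
    x=FIT
    def proj2(c,P):
        kk=robot.calibration(c);P=np.atleast_2d(P).astype(float);d=x[9:15] if c=="top" else x[15:21]
        M=np.array(kk["world_to_cam"]);q=R.from_rotvec(d[3:]*1e-3).apply(P@M[:3,:3].T+M[:3,3])+d[:3]
        u=q@kk["intrinsics"].T;return u[:,:2]/u[:,2:]
    h.proj=proj2; import builtins; globals()['proj']=proj2
camfix()
def views(tag,wt=(215,190,325,300),ws=(250,180,350,270),f=6,fl=True):
    kb=(K0,Rb);flp=(K0+Rb.apply([36,0,40]),Rb)
    its=[(KB,kb,(0,0,255)),(TO,toolpose(),(255,255,0))]+([(FL,flp,(0,255,0))] if fl else [])
    for c,w in(("top",wt),("scene",ws)):
        im=robot.grab_frame(c);ov(im,c,f"pics/{c}_{tag}.png",w,f,[]);ov(im,c,f"pics/{c}_{tag}o.png",w,f,its)
E
python3 - <<'E'
from bx import *
status();print("mouth",mouth())
views("a")
E
```

```text
t 6.3 grasp [433.1 135.8  89.4] ax [-0. -0. -1.] ay [ 0.041 -0.999  0.   ] F [ 0.2  0.2 -1. ] w 15.0 q [-0.234, 0.357, -0.243, 2.184, 0.146, 0.616, -2.112]
mouth [-33.92748863  25.64400266  80.40503262]
```

View pics/top_ao.png

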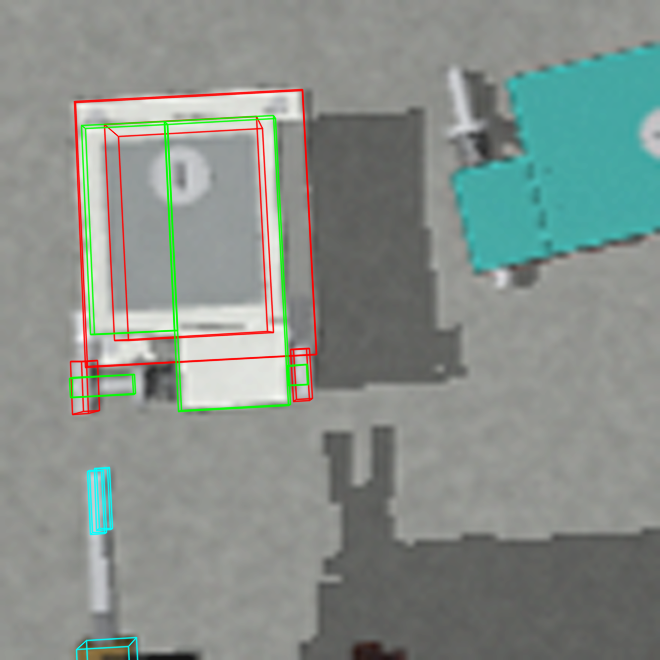

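View pics/scene_ao.png

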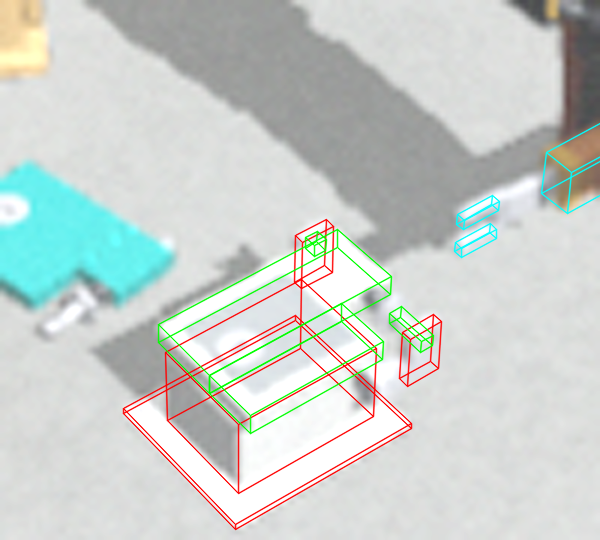

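```bash
python3 - <<'E'
import cv2,numpy as np
a=cv2.imread("pics/scene_a.png")[150:400,230:600];b=cv2.imread("pics/scene_ao.png")[150:400,230:600]
cv2.imwrite("pics/cmp.png",cv2.resize(np.hstack([a,b]),(800,270)))
a=cv2.imread("pics/top_a.png")[300:660,40:360];b=cv2.imread("pics/top_ao.png")[300:660,40:360]
cv2.imwrite("pics/cmp2.png",np.hstack([a,b]))
E
```

```text
(no output)
```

View pics/cmp.png

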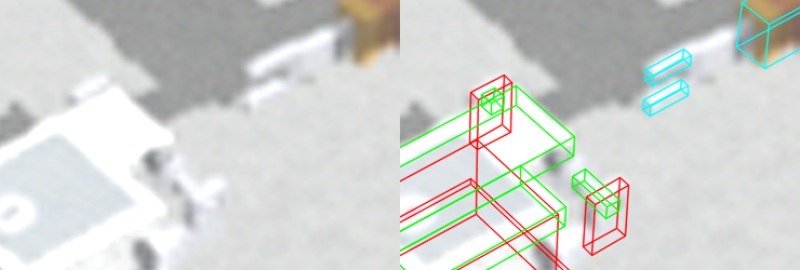

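View pics/cmp2.png

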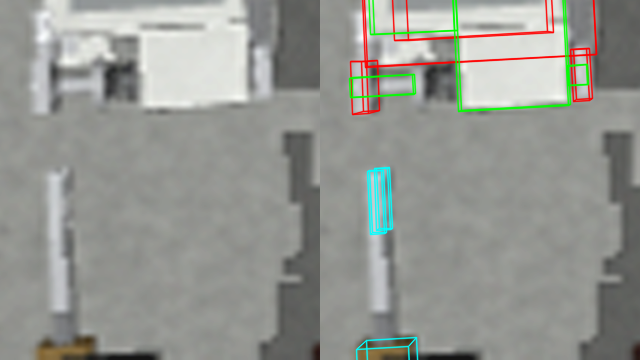

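```bash
python3 - <<'E'
from bx import *
plan(grasp_for([-30,24.8,45],68,8.8),RG,3)
E
```

```text
t 6.4 rot [-0.     0.    -0.001] dist [  3.6   0.5 -35.8]
0.0119 -0.0001 -0.0012 -0.0001 0 -0.0002; 0.0119 -0.0001 -0.0012 -0.0001 0 -0.0002; 0.0119 -0.0001 -0.0012 -0.0001 0 -0.0002
```

Emit:
{"fn": "arm_command", "kwargs": {"steps": "0.012 0 -0.001 0 0 0; 0.012 0 -0.001 0 0 0; 0.012 0 -0.001 0 0 0; 0 0 0 0 0 0; 0 0 0 0 0 0"}}

```text
t: 6.9
position: [436.1, 135.4, 216.0]
orientation: [-0.014, -0.706, -0.014, 0.707]
force: [0.5, -0.6, -1.1]
width: 14.7
```

```bash
python3 - <<'E'
from bx import *
status();print("mouth",mouth(68,8.8))
views("b",wt=(215,235,280,290),ws=(290,195,350,255),f=10)
plan(grasp_for([0,24.8,45],68,8.8),RG,3)
E
```

```text
t 6.9 grasp [435.9 135.3  53. ] ax [-0.001 -0.001 -1.   ] ay [ 0.039 -0.999  0.   ] F [ 0.5 -0.6 -1.1] w 14.7 q [-0.252, 0.429, -0.221, 2.197, 0.18, 0.533, -2.141]
mouth [-31.16103975  24.9032002   44.10948433]
t 7.0 rot [ 0.001 -0.     0.   ] dist [30.6  0.9  0.1]
0 0.0001 -0.0102 0.0003 0 0; 0 0.0001 -0.0102 0.0003 0 0; 0 0.0001 -0.0102 0.0003 0 0
```

View pics/top_b.png

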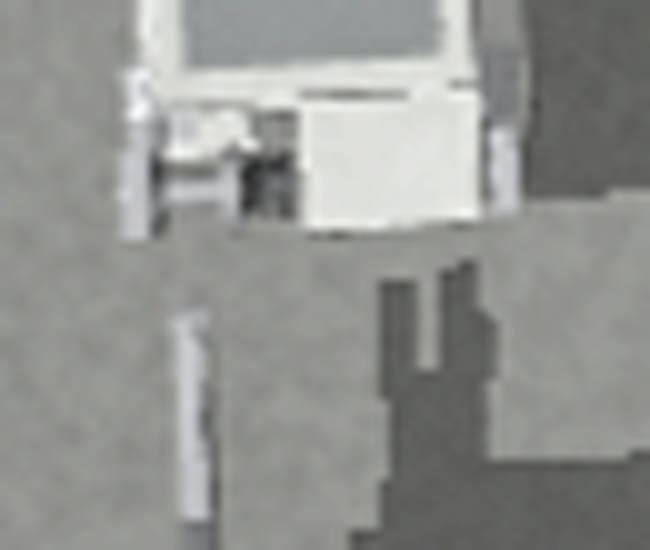

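View pics/scene_b.png

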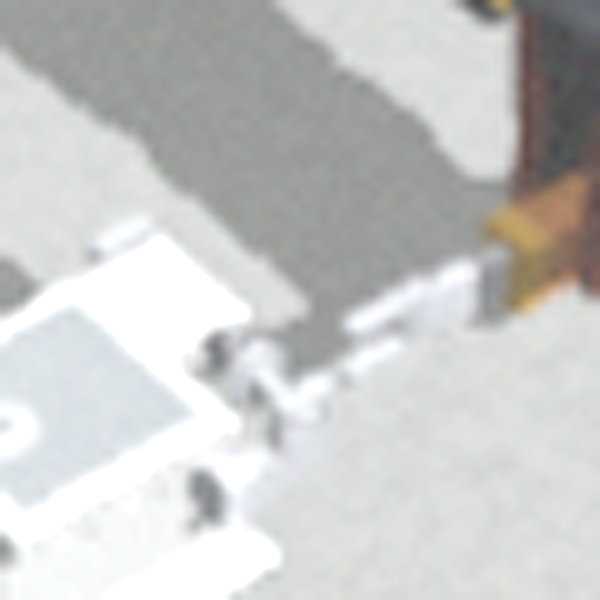

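View pics/scene_bo.png

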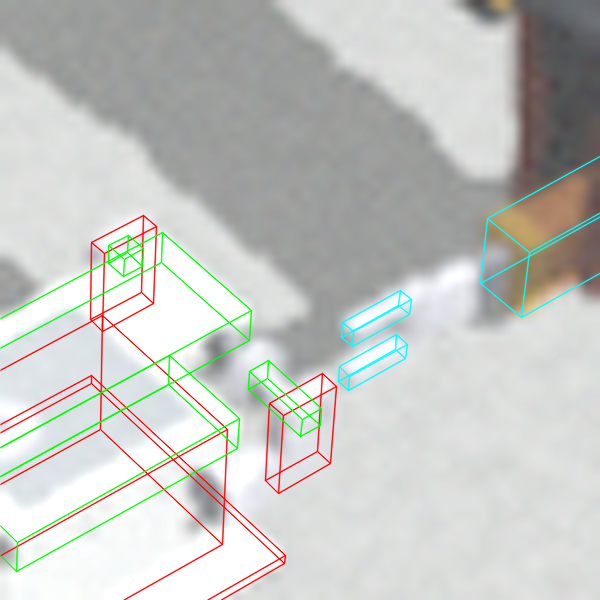

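Emit:
{"fn": "arm_command", "kwargs": {"steps": "-0.0005 0 -0.008 0 0 0; 0 0 -0.008 0 0 0; 0 0 -0.008 0 0 0; 0 0 -0.0065 0 0 0; 0 0 0 0 0 0; 0 0 0 0 0 0"}}

```text
t: 7.6
position: [466.8, 136.6, 217.1]
orientation: [-0.014, -0.707, -0.014, 0.707]
force: [-0.5, -0.1, -0.4]
width: 14.4
```

```bash
python3 - <<'E'
from bx import *
status();print("mouth",mouth(68,8.8))
views("c",wt=(215,235,280,290),ws=(290,195,350,255),f=10)
E
```

```text
t 7.6 grasp [466.7 136.6  54.1] ax [-0. -0. -1.] ay [ 0.039 -0.999  0.   ] F [-0.5 -0.1 -0.4] w 14.4 q [-0.234, 0.461, -0.217, 2.131, 0.179, 0.567, -2.112]
mouth [-0.2800591  25.02867234 45.24023957]
```

View pics/top_c.png

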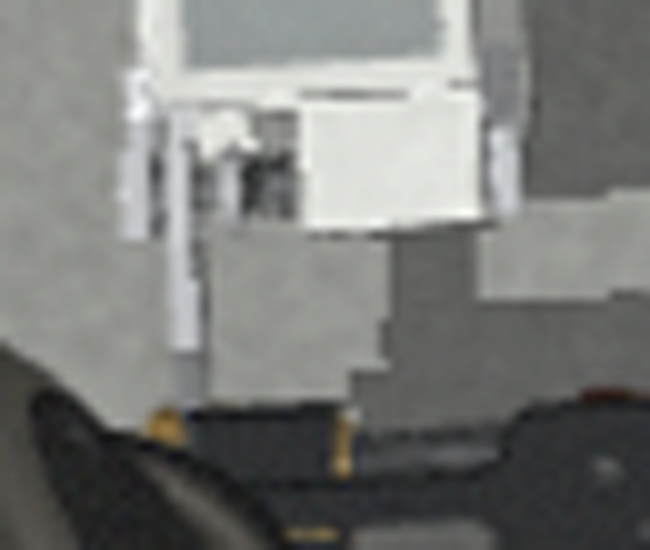

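View pics/scene_c.png

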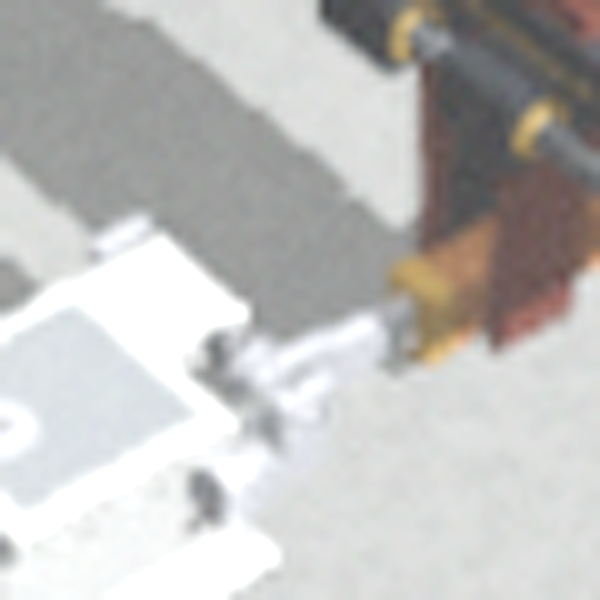

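Emit:
{"fn": "arm_command", "kwargs": {"steps": "0 0.002 0 0 0 0; 0 0.002 0 0 0 0; 0 0.002 0 0 0 0; 0 0.001 0 0 0 0; 0 0.001 0 0 0 0; 0 0.001 0 0 0 0; 0 0 0 0 0 0; 0 0 0 0 0 0"}}

```text
t: 8.5
position: [467.1, 128.0, 217.2]
orientation: [0.014, 0.707, 0.014, -0.707]
force: [0.8, 2.2, -1.0]
width: 14.7
```

```bash
python3 - <<'E'
from bx import *
status();print("mouth",mouth(68,8.8))
E
```

```text
t 8.5 grasp [467.1 128.1  54.2] ax [ 0.  0. -1.] ay [ 0.04  -0.999 -0.   ] F [ 0.8  2.2 -1. ] w 14.7 q [-0.216, 0.458, -0.218, 2.135, 0.179, 0.564, -2.095]
mouth [-0.21084995 16.56702426 45.40416201]
```

Emit:
{"fn": "arm_command", "kwargs": {"steps": "0 0.001 0 0 0 0; 0 0.001 0 0 0 0; 0 0.001 0 0 0 0; 0 0.001 0 0 0 0; 0 0 0 0 0 0; 0 0 0 0 0 0"}}

```text
t: 9.1
position: [467.3, 123.8, 217.2]
orientation: [0.014, 0.707, 0.014, -0.707]
force: [-0.1, 4.1, -1.7]
width: 14.5
```

```bash
python3 - <<'E'
from bx import *
status();print("mouth",mouth(68,8.8))
views("d",wt=(215,235,280,290),ws=(290,195,350,255),f=10)
E
```

```text
t 9.1 grasp [467.3 123.9  54.2] ax [ 0.  0. -1.] ay [ 0.039 -0.999 -0.   ] F [-0.1  4.1 -1.7] w 14.5 q [-0.208, 0.457, -0.217, 2.137, 0.179, 0.563, -2.087]
mouth [-0.1365569  12.30717519 45.42755252]
```

View pics/top_d.png

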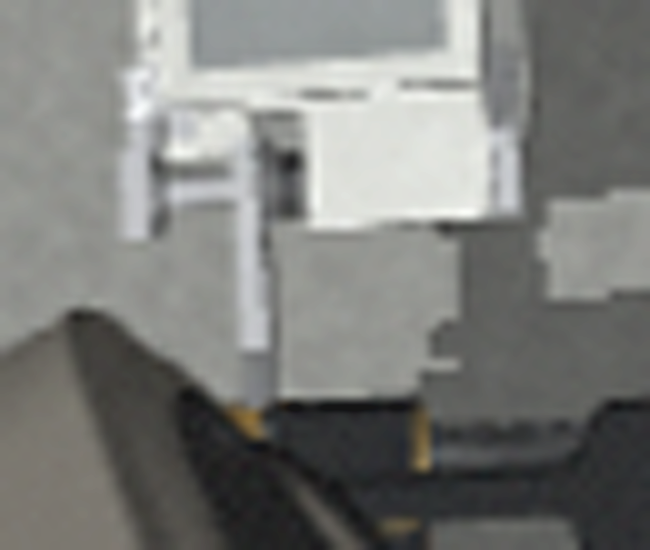

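View pics/scene_d.png

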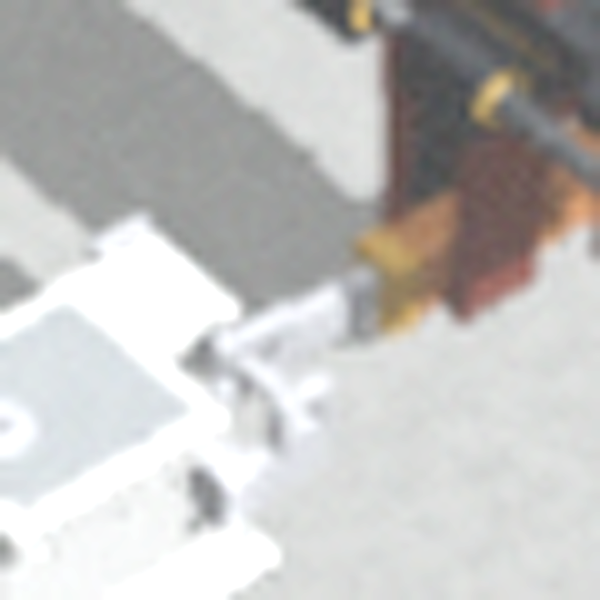

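Emit:
{"fn": "arm_command", "kwargs": {"steps": "0 0.001 0 0 0 0; -0.001 0 0 0 0 0; -0.0015 0 0 0 0 0; -0.0015 0 0 0 0 0; -0.0015 0 0 0 0 0; -0.0015 0 0 0 0 0; -0.002 0 0 0 0 0; -0.002 0 0 0 0 0; 0 0 0 0 0 0; 0 0 0 0 0 0"}}

```text
t: 10.2
position: [467.4, 122.8, 228.4]
orientation: [0.014, 0.707, 0.014, -0.707]
force: [0.4, 5.1, -2.4]
width: 14.6
```

```bash
python3 - <<'E'
from bx import *
status();print("mouth",mouth(68,8.8))
views("e",wt=(215,235,280,290),ws=(290,195,350,255),f=10)
E
```

```text
t 10.2 grasp [467.4 122.9  65.4] ax [ 0.  0. -1.] ay [ 0.039 -0.999 -0.   ] F [ 0.4  5.1 -2.4] w 14.6 q [-0.201, 0.437, -0.224, 2.133, 0.17, 0.588, -2.077]
mouth [-0.08229059 11.34096828 56.65226357]
```

View pics/top_e.png

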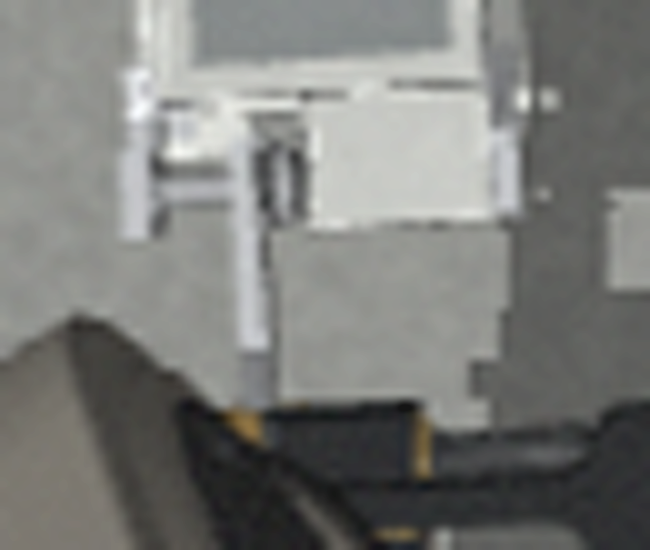

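View pics/scene_e.png

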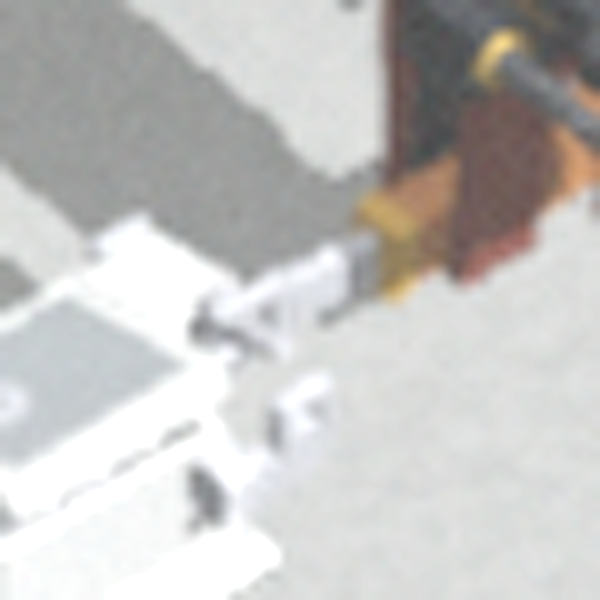

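Emit:
{"fn": "arm_command", "kwargs": {"steps": "0 -0.002 0 0 0 0; 0 -0.002 0 0 0 0; 0 -0.002 0 0 0 0; 0 -0.002 0 0 0 0; 0 -0.002 0 0 0 0; 0.002 0 0 0 0 0; 0.002 0 0 0 0 0; 0 0 0 0 0 0; 0 0 0 0 0 0"}}

```text
t: 11.2
position: [466.9, 132.4, 224.0]
orientation: [-0.014, -0.707, -0.014, 0.707]
force: [-0.1, -0.2, -1.4]
width: 15.1
```

```bash
python3 - <<'E'
from bx import *
status();print("mouth",mouth(68,8.8))
views("f",wt=(215,235,280,290),ws=(290,195,350,255),f=10)
E
```

```text
t 11.2 grasp [466.8 132.3  61. ] ax [-0. -0. -1.] ay [ 0.039 -0.999  0.   ] F [-0.1 -0.2 -1.4] w 15.1 q [-0.222, 0.447, -0.221, 2.13, 0.174, 0.582, -2.1]
mouth [-0.35024314 20.74701788 52.20533584]
```

View pics/top_f.png

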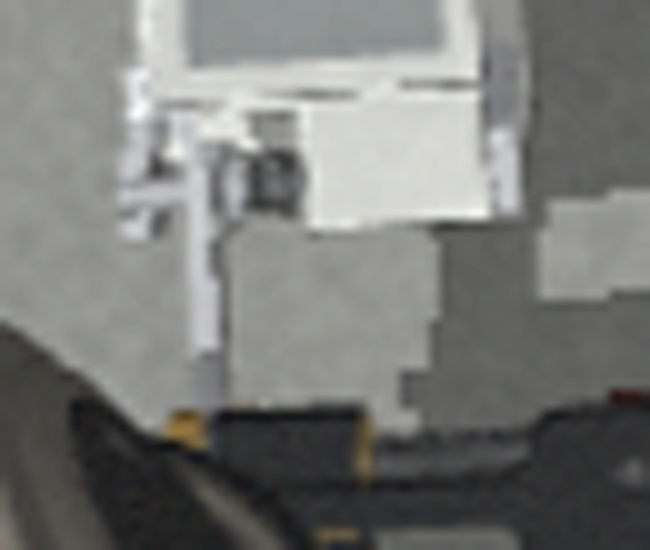

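View pics/scene_f.png

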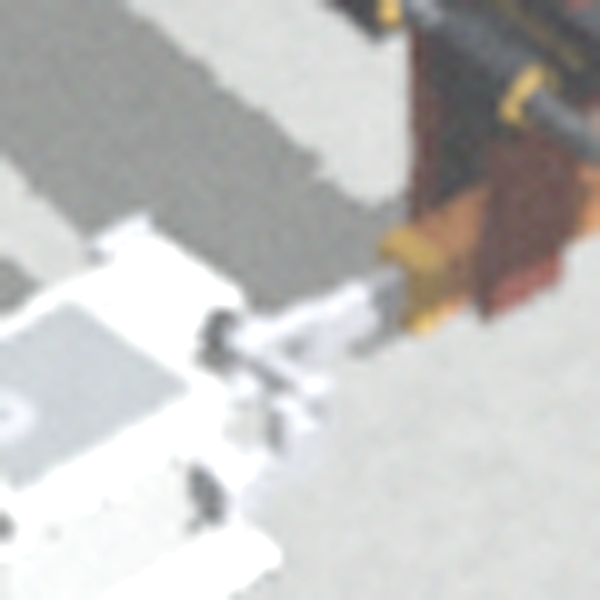

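Emit:
{"fn": "arm_command", "kwargs": {"steps": "0 0 0.004 0 0 0; 0 0 0.008 0 0 0; 0 0 0.012 0 0 0; 0 0 0.012 0 0 0; 0 0 0 0 0 0; 0 0 0 0 0 0"}}

```text
t: 11.9
position: [430.6, 131.3, 224.3]
orientation: [0.014, 0.707, 0.014, -0.707]
force: [0.5, 0.0, -1.0]
width: 14.3
```

```bash
python3 - <<'E'
from bx import *
status();print("mouth",mouth(68,8.8))
views("g",wt=(215,200,280,265),ws=(260,205,330,260),f=10)
plan([450,-30,35],RG,6)
E
```

```text
t 11.9 grasp [430.7 131.3  61.3] ax [ 0. -0. -1.] ay [ 0.04  -0.999  0.   ] F [ 0.5  0.  -1. ] w 14.3 q [-0.242, 0.405, -0.228, 2.208, 0.173, 0.544, -2.131]
mouth [-36.49834121  21.19030133  52.54449363]
t 12.0 rot [ 0.001 -0.001  0.   ] dist [  18.7 -161.4  -26.3]
0.0044 0.027 -0.0021 0.0001 -0.0001 0; 0.0044 0.027 -0.0021 0.0001 -0.0001 0; 0.0044 0.027 -0.0021 0.0001 -0.0001 0; 0.0044 0.027 -0.0021 0.0001 -0.0001 0; 0.0044 0.027 -0.0021 0.0001 -0.0001 0; 0.0044 0.027 -0.0021 0.0001 -0.0001 0
```

View pics/top_g.png

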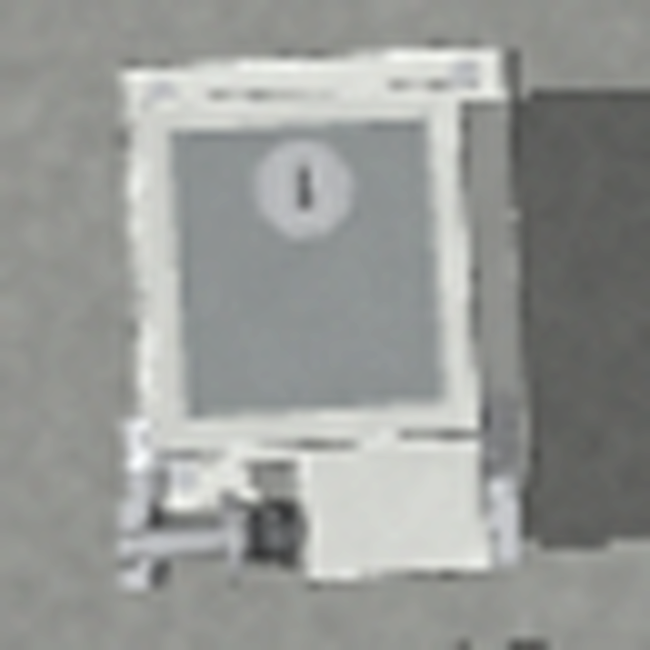

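View pics/scene_g.png

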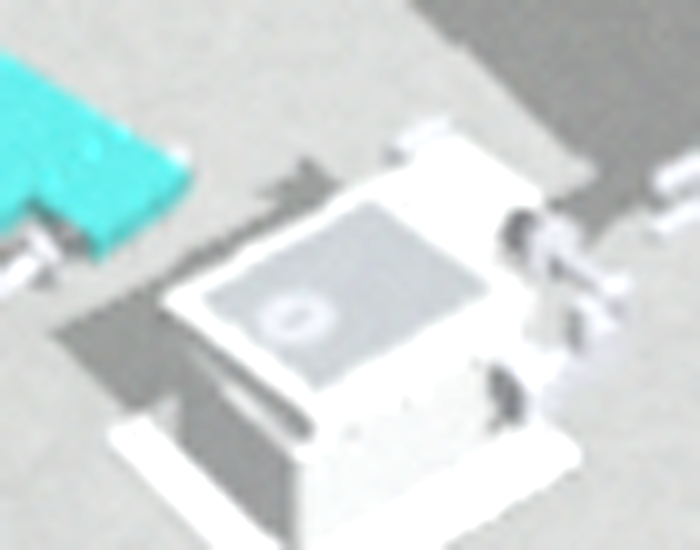

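Emit:
{"fn": "arm_command", "kwargs": {"steps": "0.004 0.027 -0.002 0 0 0; 0.0045 0.027 -0.002 0 0 0; 0.0045 0.027 -0.002 0 0 0; 0.0045 0.027 -0.002 0 0 0; 0.0045 0.027 -0.002 0 0 0; 0.0045 0.027 -0.002 0 0 0; 0 0 0 0 0 0; 0 0 0 0 0 0"}}

```text
t: 12.8
position: [449.6, -30.6, 197.6]
orientation: [0.013, 0.707, 0.013, -0.707]
force: [1.0, 0.5, -1.9]
width: 14.4
```

```bash
python3 - <<'E'
from bx import *
status()
E
```

```text
t 12.8 grasp [449.7 -30.6  34.6] ax [ 0.  0. -1.] ay [ 0.037 -0.999 -0.   ] F [ 1.   0.5 -1.9] w 14.4 q [0.097, 0.458, -0.2, 2.219, 0.191, 0.48, -1.786]
```

Emit:
{"fn": "arm_command", "kwargs": {"steps": "0.007 0 0 0 0 0; 0.007 0 0 0 0 0; 0 0 0 0 0 0; 0 0 0 0 0 0"}}

```text
t: 13.2
position: [449.1, -29.4, 183.2]
orientation: [-0.014, -0.707, -0.014, 0.707]
force: [-0.4, -0.2, -0.7]
width: 14.5
```

Emit:
{"fn": "arm_command", "kwargs": {"steps": "0 0 0 0 0 0; 0 0 0 0 0 0; 0 0 0 0 0 0; -0.02 0 0 0 0 0; -0.03 0 0 0 0 0; -0.03 0 0 0 0 0; -0.03 0 0 0 0 0; 0 0 0 0 0 0", "fingers": 0.4}}

```text
t: 14.0
position: [450.6, -30.1, 297.1]
orientation: [0.014, 0.709, 0.014, -0.704]
force: [0.4, 0.2, -0.0]
width: 35.4
```

```bash
python3 - <<'E'
from bx import *
status()
crop("scene","pics/s3.png",230,120,370,240,5)
rows=[eval(l) for l in open("log.txt")];print(len(rows))
E
```

```text
t 14.0 grasp [451.8 -30.2 134.1] ax [ 0.007 -0.    -1.   ] ay [ 0.039 -0.999  0.   ] F [ 0.4  0.2 -0. ] w 35.4 q [0.152, 0.274, -0.257, 2.161, 0.107, 0.711, -1.707]
18
```

View pics/s3.png

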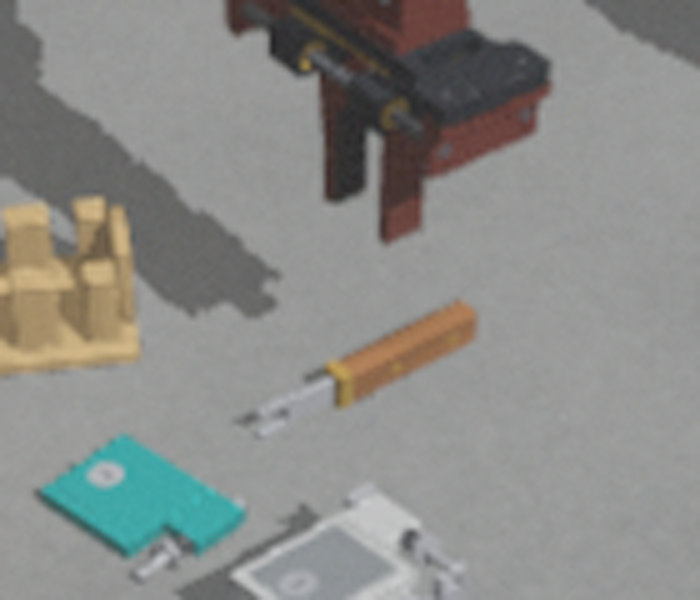

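```bash
cat > kin.py <<'E'
import numpy as np, itertools
from scipy.optimize import least_squares
from scipy.spatial.transform import Rotation as R
rows=[eval(l) for l in open("log.txt")]
Q=np.array([r[0] for r in rows]);P=np.array([r[1] for r in rows]);O=R.from_quat(np.array([r[2] for r in rows])[:,[1,2,3,0]])
def Ry(a):c,s=np.cos(a),np.sin(a);return np.array([[c,0,s],[0,1,0],[-s,0,c]])
def Rz(a):c,s=np.cos(a),np.sin(a);return np.array([[c,-s,0],[s,c,0],[0,0,1]])
def fk(q,p,sg):
    a0,d1,L1,L2,L3,a7,e1,e2,e3,bx,by=p[:11]
    M=Rz(a0+sg[0]*q[0]);t=np.array([bx,by,d1])
    M=M@Ry(q[1])@Rz(sg[1]*q[2]); t=t+M@[e1,0,L1]
    M=M@Ry(q[3]);t=t+M@[e2,0,0];M=M@Rz(sg[2]*q[4]);t=t+M@[0,0,L2]
    M=M@Ry(q[5]);t=t+M@[e3,0,0];M=M@Rz(a7+sg[3]*q[6]);t=t+M@[0,0,L3]
    # tool x = local z; tool y= local y
    return t,np.c_[M[:,2],M[:,1],-M[:,0]]
def fit():
    best=[]
    for sg in itertools.product([1,-1],repeat=4):
      for a7 in (0,1.57,3.14,-1.57):
        def res(p):
            o=[]
            for q,pp,oo in zip(Q,P,O):
                t,M=fk(q,p,sg);o+=list((t-pp)/2);o+=list((R.from_matrix(M).inv()*oo).as_rotvec()*200)
            return np.r_[o,np.array(p[6:11])/50]
        s=least_squares(res,[-.1,340,400,400,150,a7,0,0,0,0,0],max_nfev=40)
        best.append((s.cost,sg,s.x))
    best.sort(key=lambda b:b[0]);return best
if __name__=="__main__":
    b=fit()
    for x in b[:3]:print(round(x[0],1),x[1],np.round(x[2],3))
    np.save("kin.npy",np.r_[b[0][1],b[0][2]])
E
python3 kin.py
```

```text
27.5 (-1, -1, -1, -1) [-9.80000e-02 -2.16970e+02  5.28310e+02  4.62994e+02 -3.44380e+02
  1.47300e+00 -2.90400e+00 -1.37610e+01  3.89000e-01  4.03200e+00
 -1.57170e+01]
27.5 (-1, -1, -1, -1) [-9.80000e-02 -2.16972e+02  5.28310e+02  4.62994e+02 -3.44382e+02
  1.47300e+00 -2.90400e+00 -1.37610e+01  3.89000e-01  4.03200e+00
 -1.57170e+01]
27.5 (-1, -1, -1, -1) [-9.80000e-02 -2.16969e+02  5.28310e+02  4.62994e+02 -3.44379e+02
  1.47300e+00 -2.90400e+00 -1.37610e+01  3.89000e-01  4.03200e+00
 -1.57170e+01]
```

Emit:
{"fn": "arm_command", "kwargs": {"steps": "-0.01 0 0 0 0.1 0; -0.01 0 0 0 0.1 0; -0.01 0 0 0 0.1 0; -0.01 0 0 0 0.1 0; -0.01 0 0 0 0.1 0; -0.01 0 0 0 0.1 0; 0 0 0 0 0 0; 0 0 0 0 0 0"}}

```text
t: 14.85
position: [437.3, -32.8, 344.9]
orientation: [0.01, 0.869, 0.014, -0.494]
force: [-0.4, -0.9, 0.8]
width: 34.8
```

```bash
python3 -c "
from h import *
status()"; python3 kin.py
```

```text
t 14.85 grasp [520.7 -30.3 204.9] ax [ 0.512  0.015 -0.859] ay [ 0.034 -0.999  0.003] F [-0.4 -0.9  0.8] w 34.8 q [0.32, 0.095, -0.411, 2.313, 0.306, 0.213, -1.896]
76.9 (-1, -1, -1, -1) [-8.50000e-02  2.51633e+02  5.33291e+02  4.53316e+02  1.41188e+02
  1.48700e+00 -2.31400e+00 -2.26740e+01  7.86000e-01 -3.58000e-01
 -2.12310e+01]
76.9 (-1, -1, -1, -1) [-8.50000e-02  2.51633e+02  5.33291e+02  4.53316e+02  1.41188e+02
  1.48700e+00 -2.31400e+00 -2.26740e+01  7.86000e-01 -3.58000e-01
 -2.12310e+01]
76.9 (-1, -1, -1, -1) [-8.50000e-02  2.51633e+02  5.33291e+02  4.53316e+02  1.41188e+02
  1.48700e+00 -2.31500e+00 -2.26740e+01  7.86000e-01 -3.58000e-01
 -2.12310e+01]
```

Emit:
{"fn": "arm_command", "kwargs": {"steps": "0 0 0 0 -0.1 0.06; 0 0 0 0 -0.1 0.06; 0 0 0 0 -0.1 0.06; 0 0 0 0 -0.1 0.06; 0 0 0 0 -0.1 0.06; 0 0 0 0 -0.1 0.06; 0 0 0 0 0 0"}}

```text
t: 15.55
position: [438.6, -30.8, 344.8]
orientation: [-0.102, -0.674, 0.142, 0.718]
force: [0.0, 0.2, 0.7]
width: 35.0
```

```bash
python3 -c "
from h import *
status()"
```

```text
t 15.55 grasp [426.9 -85.7 191.7] ax [-0.072 -0.337 -0.939] ay [-0.045 -0.939  0.34 ] F [0.  0.2 0.7] w 35.0 q [0.126, 0.22, -0.349, 2.124, 0.467, 1.017, -2.139]
```

Emit:
{"fn": "arm_command", "kwargs": {"steps": "0 -0.03 0 0 -0.05 -0.06; 0 -0.03 0 0 -0.05 -0.06; 0 -0.03 0 0 -0.05 -0.06; 0 -0.03 0 0 -0.05 -0.06; 0 -0.03 0 0 -0.05 -0.06; 0 -0.03 0 0 -0.05 -0.06; 0 0 0 0 0 0; 0 0 0 0 0 0"}}

```text
t: 16.35
position: [450.4, 143.2, 309.6]
orientation: [0.05, -0.576, 0.033, 0.815]
force: [0.2, -0.0, 0.9]
width: 35.2
```

```bash
python3 -c "
from h import *
status()"; python3 kin.py|head -3; python3 - <<'E'
from kin import *
k=np.load("kin.npy")
for q,p,o in zip(Q,P,O):
    t,M=fk(q,k[4:],k[:4]);print(np.round(t-p,1),np.round((R.from_matrix(M).inv()*o).as_rotvec(),3))
E
```

```text
t 16.35 grasp [396.3 150.4 156. ] ax [-0.332  0.044 -0.942] ay [-0.12  -0.993 -0.004] F [ 0.2 -0.   0.9] w 35.2 q [0.04, 0.404, -0.521, 1.992, 0.006, 1.079, -2.167]
121.8 (-1, -1, -1, -1) [-7.80000e-02  2.55784e+02  5.30318e+02  4.49752e+02  1.45556e+02
  1.49300e+00  3.28000e-01 -2.40170e+01 -6.80000e-02 -1.45800e+00
 -2.42190e+01]
[ 0.3 -4.  -2.2] [-0.001  0.     0.   ]
[ 7.3  1.3 -1. ] [-0.001  0.    -0.   ]
[ 0.6  1.7 -1.1] [-0.001 -0.     0.   ]
[ 3.6  1.8 -1.8] [-0.001  0.     0.   ]
[ 3.4  1.7 -1.8] [-0.001 -0.    -0.   ]
[ 3.6  1.7 -1.9] [-0.001  0.     0.   ]
[ 3.6  1.7 -1.9] [-0.001  0.    -0.   ]
[-1.8  1.8 -0.8] [-0.001 -0.    -0.   ]
[-5.2  0.4  0.9] [-0.001  0.     0.   ]
[-3.7  0.8  0.7] [-0.001  0.     0.   ]
[-3.7 -2.1  1.3] [-0.001  0.     0.   ]
[-3.3 -1.8  1.3] [-0.001 -0.    -0.   ]
[-3.1 -1.7  1.2] [-0.001 -0.    -0.   ]
[-3.5 -1.9  1.3] [-0.001 -0.    -0.   ]
[-3.8 -2.   1.3] [-0.001  0.     0.   ]
[-3.8  1.2  0.7] [-0.001  0.    -0.   ]
[6.3 0.6 0.2] [-0.001 -0.    -0.   ]
[1.7 0.5 0.7] [-0.001  0.    -0.001]
[ 3.6  0.9 -1.6] [ 0.01   0.002 -0.04 ]
[-4.4  3.6  0.3] [0.004 0.026 0.005]
[ 2.2 -6.3  4.3] [ 0.004 -0.001  0.026]
```

```bash
cat > kin2.py <<'E'
from kin import *
sg=(-1,-1,-1,-1)
def fk2(q,p,full=False):
    a0,a7,d1,L1,L2,L3,e1x,e1y,e2x,e2y,e3x,e3y,e4x,e4y=p[:14]
    M=Rz(a0-q[0]);t=np.array([0,0,0.])+M@[e1x,e1y,d1]
    s=t
    M=M@Ry(q[1])@Rz(-q[2]);t=t+M@[e2x,e2y,L1]
    el=t
    M=M@Ry(q[3])@Rz(-q[4]);t=t+M@[e3x,e3y,L2]
    M=M@Ry(q[5]);t=t+M@[e4x,e4y,0];w=t
    M=M@Rz(a7-q[6]);t=t+M@[0,0,L3]
    T=np.c_[M[:,2],M[:,1],-M[:,0]]
    return (t,T,[s,el,w]) if full else (t,T)
def fit2():
    def res(p):
        o=[]
        for q,pp,oo in zip(Q,P,O):
            t,M=fk2(q,p);o+=list((t-pp)/1);o+=list((R.from_matrix(M).inv()*oo).as_rotvec()*300)
        return np.r_[o,np.array(p[6:])/60]
    s=min((least_squares(res,[a,1.5,255,530,450,145]+[0]*8) for a in(0,)),key=lambda s:s.cost)
    return s
if __name__=="__main__":
    s=fit2();print(s.cost);print(np.round(s.x,2));np.save("kin2.npy",s.x)
    for q,p,o in zip(Q,P,O):
        t,M=fk2(q,s.x);print(np.round(t-p,1),np.round((R.from_matrix(M).inv()*o).as_rotvec(),3))
E
python3 kin2.py
```

```text
0.265842422038632
[-0.0000e+00  1.5700e+00  2.8709e+02  5.4176e+02  4.7255e+02  1.5363e+02
  1.0000e-02 -3.0510e+01 -2.0000e-02 -3.1320e+01  0.0000e+00 -2.0000e-01
 -0.0000e+00 -2.0000e-01]
[-0. -0. -0.] [-0.  0.  0.]
[-0.  0. -0.] [-0.  0. -0.]
[-0.  0. -0.] [-0. -0.  0.]
[-0.  0. -0.] [-0.  0.  0.]
[-0.  0. -0.] [-0. -0. -0.]
[-0.  0. -0.] [-0.  0.  0.]
[-0.  0. -0.] [-0.  0. -0.]
[-0.  0. -0.] [-0. -0. -0.]
[-0.  0.  0.] [-0.  0.  0.]
[0. 0. 0.] [-0.  0.  0.]
[0. 0. 0.] [-0.  0.  0.]
[0. 0. 0.] [-0. -0. -0.]
[0. 0. 0.] [-0. -0. -0.]
[ 0. -0.  0.] [-0. -0. -0.]
[ 0. -0.  0.] [-0.  0.  0.]
[0. 0. 0.] [-0.  0. -0.]
[0. 0. 0.] [-0. -0. -0.]
[-0. -0. -0.] [-0.  0. -0.]
[0. 0. 0.] [ 0.  0. -0.]
[0. 0. 0.] [0. 0. 0.]
[-0. -0. -0.] [ 0. -0.  0.]
```

```bash
cat > ik.py <<'E'
from kin2 import *
kp=np.load("kin2.npy")
LO=np.array([-2.96,-0.34,-1.41,0.24,-1.37,0.17,-2.96]);HI=np.array([2.96,2.1,1.46,2.44,4.51,1.92,2.96])
def jac(q):
    t0,M0=fk2(q,kp);J=np.zeros((6,7))
    for i in range(7):
        d=q.copy();d[i]+=1e-5;t,M=fk2(d,kp)
        J[:3,i]=(t-t0)/1e-5/1000;J[3:,i]=(R.from_matrix(M)*R.from_matrix(M0).inv()).as_rotvec()/1e-5
    return t0,M0,J
def ik(tp,Rm,q0):
    def res(q):
        t,M=fk2(q,kp);return np.r_[(t-tp)/10,(R.from_matrix(M).inv()*Rm).as_rotvec()*20,(q-q0)*1e-3]
    s=least_squares(res,np.clip(q0,LO+.03,HI-.03),bounds=(LO+.02,HI-.02),max_nfev=60)
    t,M=fk2(s.x,kp)
    return s.x,np.linalg.norm(t-tp),(R.from_matrix(M).inv()*Rm).magnitude()
def mat(ax,ay):
    ax=np.array(ax,float);ax/=np.linalg.norm(ax);ay=np.array(ay,float);ay-=ax*(ax@ay);ay/=np.linalg.norm(ay)
    return R.from_matrix(np.c_[ax,ay,np.cross(ax,ay)])
E
python3 - <<'E'
from ik import *
x=np.load("fit.npy");rk=x[6:9];u=np.array([np.cos(rk[2]),np.sin(rk[2]),0]);v=np.array([-u[1],u[0],0]);S1=np.array([rk[0],rk[1],10])-35*u
rng=np.random.default_rng(0)
qc=Q[-1]
for side in(1,-1):
  for beta in(0,.2,.4,.6,.8,1.0):
    for sgn in(1,-1):
      ax=side*u*np.cos(beta)-np.array([0,0,np.sin(beta)])
      Rm=mat(ax,sgn*v)
      ok=[]
      for z in(80,130):
        g=S1+[0,0,z-10];tp=g-163*ax/np.linalg.norm(ax)
        sols=[]
        for i in range(14):
            q0=qc if i==0 else rng.uniform(LO,HI)
            q,e,a=ik(tp,Rm,q0)
            if e<1 and a<.01:sols.append(q)
        ok.append((len(sols),min(sols,key=lambda q:abs(q-qc).sum()).round(2).tolist() if sols else None))
      print(side,beta,sgn,ok)
E
```

```text
1 0 1 [(3, [1.31, 2.04, -1.21, 2.42, 3.71, 1.61, 0.13]), (0, None)]
1 0 -1 [(0, None), (0, None)]
1 0.2 1 [(0, None), (0, None)]
1 0.2 -1 [(0, None), (0, None)]
1 0.4 1 [(0, None), (0, None)]
1 0.4 -1 [(0, None), (0, None)]
1 0.6 1 [(0, None), (0, None)]
1 0.6 -1 [(0, None), (0, None)]
1 0.8 1 [(9, [0.24, 0.49, -0.22, 2.42, 2.49, 0.61, -1.24]), (8, [0.37, 0.37, -0.36, 2.39, 2.28, 0.52, -1.0])]
1 0.8 -1 [(8, [0.51, 0.53, -0.53, 2.4, 2.35, 0.69, 2.13]), (5, [0.48, 0.38, -0.49, 2.39, 2.23, 0.55, 2.21])]
1 1.0 1 [(12, [0.25, 0.43, -0.18, 2.3, 2.04, 0.29, -0.76]), (10, [0.35, 0.33, -0.29, 2.28, 1.57, 0.28, -0.27])]
1 1.0 -1 [(3, [0.87, 0.6, -0.92, 2.27, 1.8, 0.63, 2.79]), (7, [0.58, 0.36, -0.56, 2.26, 1.56, 0.37, 2.91])]
-1 0 1 [(0, None), (0, None)]
-1 0 -1 [(0, None), (0, None)]
-1 0.2 1 [(0, None), (0, None)]
-1 0.2 -1 [(0, None), (0, None)]
-1 0.4 1 [(0, None), (0, None)]
-1 0.4 -1 [(0, None), (0, None)]
-1 0.6 1 [(7, [0.41, 1.06, -0.25, 1.18, -0.01, 1.86, 1.3]), (6, [0.31, 0.99, -0.06, 1.2, -0.12, 1.9, 1.39])]
-1 0.6 -1 [(7, [0.44, 1.07, -0.32, 1.18, 0.03, 1.86, -1.89]), (7, [0.31, 0.99, -0.06, 1.2, -0.12, 1.9, -1.75])]
-1 0.8 1 [(7, [0.52, 0.98, -0.45, 1.31, 0.13, 1.67, 1.19]), (10, [0.49, 0.91, -0.39, 1.3, 0.07, 1.72, 1.22])]
-1 0.8 -1 [(6, [0.48, 0.96, -0.37, 1.31, 0.09, 1.66, -1.91]), (9, [0.48, 0.9, -0.38, 1.3, 0.07, 1.72, -1.91])]
-1 1.0 1 [(7, [0.42, 0.83, -0.26, 1.46, 0.05, 1.42, 1.29]), (7, [0.45, 0.78, -0.31, 1.44, 0.06, 1.5, 1.26])]
-1 1.0 -1 [(7, [0.45, 0.84, -0.31, 1.46, 0.08, 1.43, -1.88]), (4, [0.42, 0.77, -0.26, 1.45, 0.03, 1.5, -1.86])]
```

```bash
python3 - <<'E'
from ik import *
x=np.load("fit.npy");k=x[:3];bu=np.array([np.cos(k[2]),np.sin(k[2]),0]);bv=np.array([-bu[1],bu[0],0])
rk=x[6:9];u=np.array([np.cos(rk[2]),np.sin(rk[2]),0]);v=np.array([-u[1],u[0],0]);S1=np.array([rk[0],rk[1],10])-35*u
rng=np.random.default_rng(0)
qc=Q[-1]
def show(nm,ax,ay,pts):
    Rm=mat(ax,ay);o=[]
    for g in pts:
        tp=g-163*Rm.as_matrix()[:,0];best=None
        for i in range(12):
            q,e,a=ik(tp,Rm,qc if i==0 else rng.uniform(LO,HI))
            if e<1 and a<.01:
                m=min((q-LO).min(),(HI-q).min())
                if best is None or m>best[0]:best=(m,q)
        o.append(None if best is None else (round(best[0],2),best[1].round(2).tolist()))
    print(nm,o)
for beta in(.55,.65,.75,.85,.95):
    show(f"pick {beta}",-bu*np.sin(beta)-np.array([0,0,np.cos(beta)]),-bv,[np.array([k[0],k[1],z])+61*bu+5*bv for z in(48,110)])
    show(f"place {beta}",-u*np.cos(beta)-np.array([0,0,np.sin(beta)]),-v,[S1+[0,0,z-10] for z in(80,140)])
E
```

```text
pick 0.55 [(np.float64(0.53), [-0.3, 0.88, 0.08, 1.42, -0.17, 1.39, -1.68]), (np.float64(0.44), [-0.34, 0.81, 0.16, 1.41, -0.2, 1.48, -1.66])]
place 0.55 [(np.float64(0.02), [0.31, 1.08, -0.06, 1.16, -0.12, 1.9, -1.74]), None]
pick 0.65 [(np.float64(0.42), [-0.27, 0.94, 0.06, 1.34, -0.16, 1.5, -1.69]), (np.float64(0.33), [-0.3, 0.87, 0.1, 1.33, -0.18, 1.59, -1.68])]
place 0.65 [(np.float64(0.12), [0.26, 1.02, 0.03, 1.23, -0.16, 1.8, -1.7]), (np.float64(0.05), [0.27, 0.95, 0.02, 1.23, -0.15, 1.87, -1.71])]
pick 0.75 [(np.float64(0.3), [-0.2, 1.0, -0.06, 1.26, -0.1, 1.62, -1.75]), (np.float64(0.21), [-0.09, 0.94, -0.26, 1.24, 0.01, 1.71, -1.87])]
place 0.75 [(np.float64(0.22), [0.38, 0.97, -0.19, 1.29, -0.02, 1.7, -1.81]), (np.float64(0.15), [0.24, 0.89, 0.05, 1.29, -0.16, 1.77, -1.7])]
pick 0.85 [(np.float64(0.18), [-0.22, 1.06, -0.01, 1.18, -0.14, 1.74, -1.73]), (np.float64(0.11), [-0.18, 0.99, -0.1, 1.18, -0.09, 1.81, -1.79])]
place 0.85 [(np.float64(0.33), [0.17, 0.91, 0.17, 1.38, -0.22, 1.59, -1.62]), (np.float64(0.25), [0.26, 0.83, 0.02, 1.35, -0.13, 1.67, -1.71])]
pick 0.95 [(np.float64(0.07), [-0.18, 1.12, -0.1, 1.1, -0.1, 1.85, -1.78]), None]
place 0.95 [(np.float64(0.45), [0.36, 0.85, -0.17, 1.43, -0.01, 1.47, -1.8]), (np.float64(0.35), [0.42, 0.79, -0.26, 1.41, 0.02, 1.57, -1.85])]
```

```bash
cat > pk.py <<'E'
from bx import *
BETA=.83
bu=Rb.apply([1,0,0]);bv=Rb.apply([0,1,0]);zz=np.array([0,0,1.])
th=.145
fR=Rb*R.from_euler('x',th)           # flap orientation
def fpose(ysh=-1.0):
    # fixed-pin axis point at box (0,-34,44.6); flap local (-36,-34-ysh...,5)
    piv=K0+Rb.apply([0,-34,44.6])
    return piv-fR.apply([-36,-34-ysh,5])
def pick_R():
    ax=fR.apply([-np.sin(BETA),0,-np.cos(BETA)]);ay=fR.apply([0,-1,0]);return mat(ax,ay)
def pick_g(xg=33,back=0,yc=0):
    return fpose()+fR.apply([xg,yc,5])-pick_R().as_matrix()[:,0]*back
E
python3 - <<'E'
from pk import *
import ik
print(fpose(),pick_g())
for b in(0,80):
    tp=pick_g(back=b)-pick_R().apply([163,0,0]);print(ik.ik(tp,pick_R(),np.array([-0.2,1.05,0,1.2,-.1,1.7,-1.75])))
plan(pick_g(back=80)+[0,0,20],pick_R(),14)
E
```

```text
[571.89193285 115.00332059  44.42072065] [604.89530791 115.55029968  49.36825018]
(array([-0.15059823,  1.05679957, -0.06610234,  1.17904502, -0.16664975,
        1.71716733, -1.62960598]), np.float64(2.9866215515176623e-05), 7.508613934390136e-08)
(array([-0.12267014,  1.09903841, -0.10308428,  0.95074374, -0.1391442 ,
        1.9       , -1.66636879]), np.float64(0.20068996074272022), 0.002157303300731852)
t 16.35 rot [-0.212 -0.499 -0.03 ] dist [334.6 -44.4 -77.9]
-0.0028 0.0003 -0.0246 -0.0151 -0.0356 -0.0021; -0.0037 0.0007 -0.0245 -0.0151 -0.0356 -0.0021; -0.0046 0.001 -0.0243 -0.0151 -0.0356 -0.0021; -0.0054 0.0014 -0.0241 -0.0151 -0.0356 -0.0021; -0.0063 0.0017 -0.0239 -0.0151 -0.0356 -0.0021; -0.0071 0.0021 -0.0236 -0.0151 -0.0356 -0.0021; -0.008 0.0024 -0.0233 -0.0151 -0.0356 -0.0021; -0.0088 0.0028 -0.023 -0.0151 -0.0356 -0.0021; -0.0096 0.0031 -0.0226 -0.0151 -0.0356 -0.0021; -0.0104 0.0034 -0.0222 -0.0151 -0.0356 -0.0021; -0.0112 0.0037 -0.0217 -0.0151 -0.0356 -0.0021; -0.012 0.004 -0.0213 -0.0151 -0.0356 -0.0021; -0.0128 0.0043 -0.0208 -0.0151 -0.0356 -0.0021; -0.0135 0.0046 -0.0202 -0.0151 -0.0356 -0.0021
```

```bash
sed -i 's/^BETA=.*/BETA=.80/' pk.py; python3 - <<'E'
from pk import *
import ik
for d in([0,0,0],[0,0,30],[0,0,60],[20,0,40]):
    tp=pick_g()+d-pick_R().apply([163,0,0]);r=ik.ik(tp,pick_R(),np.array([-0.2,1.05,0,1.2,-.1,1.7,-1.75]));print(r[0].round(2),r[1])
plan(pick_g()+[0,0,55],pick_R(),13)
E
```

```text
[-0.15  1.04 -0.07  1.2  -0.16  1.68 -1.63] 1.1007069270375431e-05
[-0.15  1.   -0.07  1.2  -0.17  1.72 -1.64] 1.593412745939642e-08
[-0.15  0.97 -0.07  1.2  -0.17  1.75 -1.64] 1.9641371179549822e-08
[-0.15  1.02 -0.07  1.13 -0.17  1.77 -1.64] 3.459849736235874e-08
t 16.35 rot [-0.211 -0.469 -0.033] dist [272.  -39.6 -92.8]
-0.0003 0.0005 -0.0223 -0.0163 -0.0361 -0.0025; -0.0011 0.0009 -0.0223 -0.0163 -0.0361 -0.0025; -0.002 0.0013 -0.0222 -0.0163 -0.0361 -0.0025; -0.0028 0.0016 -0.0221 -0.0163 -0.0361 -0.0025; -0.0036 0.002 -0.0219 -0.0163 -0.0361 -0.0025; -0.0043 0.0023 -0.0218 -0.0163 -0.0361 -0.0025; -0.0051 0.0026 -0.0216 -0.0163 -0.0361 -0.0025; -0.0059 0.003 -0.0213 -0.0163 -0.0361 -0.0025; -0.0067 0.0033 -0.021 -0.0163 -0.0361 -0.0025; -0.0075 0.0036 -0.0207 -0.0163 -0.0361 -0.0025; -0.0082 0.0039 -0.0204 -0.0163 -0.0361 -0.0025; -0.0089 0.0042 -0.02 -0.0163 -0.0361 -0.0025; -0.0097 0.0045 -0.0196 -0.0163 -0.0361 -0.0025
```

Emit:
{"fn": "arm_command", "kwargs": {"steps": "-0.0005 0.0005 -0.0225 -0.016 -0.036 -0.0025; -0.001 0.001 -0.0225 -0.016 -0.036 -0.0025; -0.002 0.0015 -0.022 -0.016 -0.036 -0.0025; -0.003 0.0015 -0.022 -0.016 -0.036 -0.0025; -0.0035 0.002 -0.022 -0.016 -0.036 -0.0025; -0.0045 0.0025 -0.022 -0.016 -0.036 -0.0025; -0.005 0.0025 -0.0215 -0.016 -0.036 -0.0025; -0.006 0.003 -0.0215 -0.016 -0.036 -0.0025; -0.0065 0.0035 -0.021 -0.016 -0.036 -0.0025; -0.0075 0.0035 -0.0205 -0.016 -0.036 -0.0025", "fingers": 1}}

```text
t: 17.35
position: [660.5, 110.3, 238.1]
orientation: [0.02, -0.423, -0.048, 0.905]
force: [0.5, -0.0, 0.4]
width: 87.9
```

Emit:
{"fn": "arm_command", "kwargs": {"steps": "-0.008 0.004 -0.0205 -0.016 -0.036 -0.0025; -0.009 0.004 -0.02 -0.016 -0.036 -0.0025; -0.0095 0.0045 -0.0195 -0.016 -0.036 -0.0025; 0 0 0 0 0 0; 0 0 0 0 0 0"}}

```text
t: 17.85
position: [721.9, 102.3, 216.5]
orientation: [0.011, -0.374, -0.072, 0.925]
force: [-0.3, -0.4, 0.5]
width: 87.7
```

```bash
python3 - <<'E'
from pk import *
status();plan(pick_g()+[0,0,30],pick_R(),1);plan(pick_g(),pick_R(),3)
def grip(c,name,w,f):
    its=[(FL,(fpose(),fR),(0,255,0))]
    im=robot.grab_frame(c);ov(im,c,name,w,f,its);ov(im,c,name.replace(".png","r.png"),w,f,[])
grip("top","pics/h_t.png",(200,170,300,270),6);grip("scene","pics/h_s.png",(240,170,350,270),6)
E
```

```text
t 17.85 grasp [604.5 114.3 104. ] ax [-0.72   0.074 -0.69 ] ay [ 0.034 -0.989 -0.141] F [-0.3 -0.4  0.5] w 87.7 q [0.045, 1.012, -0.444, 1.183, 0.051, 1.757, -1.839]
t 17.85 rot [-0.005 -0.001  0.   ] dist [  0.5   1.4 -24.8]
0.0168 0.0021 -0.0181 -0.0055 -0.0008 0.0004
t 17.85 rot [-0.005 -0.001  0.   ] dist [  0.5   1.4 -54.8]
0.0125 0.0021 -0.0131 -0.0018 -0.0003 0.0001; 0.0125 0.0021 -0.0131 -0.0018 -0.0003 0.0001; 0.0125 0.0022 -0.0131 -0.0018 -0.0003 0.0001
```

View pics/h_t.png

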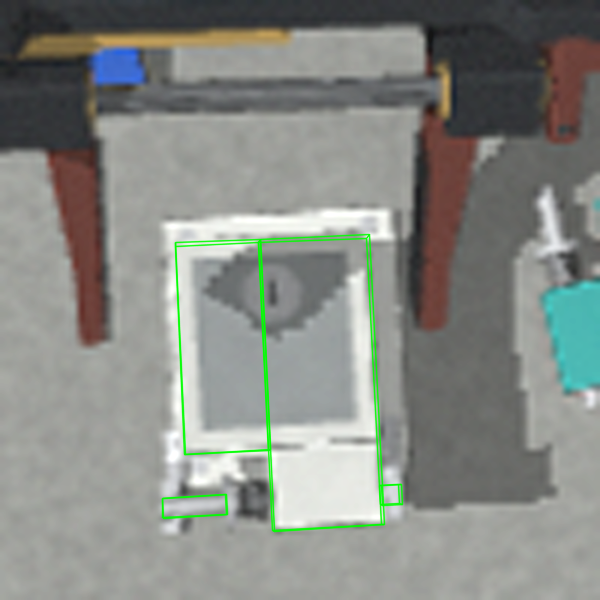

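View pics/h_s.png

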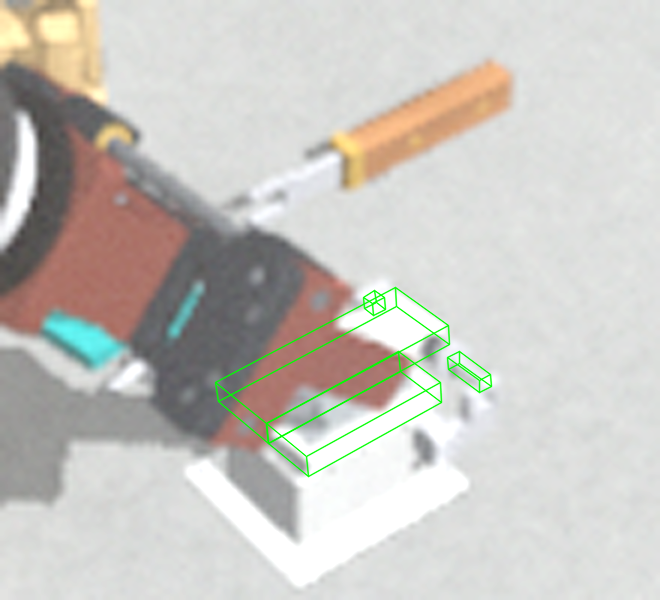

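Emit:
{"fn": "arm_command", "kwargs": {"steps": "0.0125 0.002 -0.013 -0.002 0 0; 0.0125 0.002 -0.013 -0.002 0 0; 0.0125 0.002 -0.013 -0.002 0 0; 0 0 0 0 0 0; 0 0 0 0 0 0"}}

```text
t: 18.45
position: [722.2, 104.6, 161.6]
orientation: [0.009, -0.373, -0.075, 0.925]
force: [-0.6, -0.2, -0.7]
width: 87.6
```

```bash
python3 - <<'E'
from pk import *
status();plan(pick_g(),pick_R(),1)
def grip(c,name,w,f):
    its=[(FL,(fpose(),fR),(0,255,0))]
    im=robot.grab_frame(c);ov(im,c,name,w,f,its);ov(im,c,name.replace(".png","r.png"),w,f,[])
grip("top","pics/i_t.png",(200,170,300,270),6);grip("scene","pics/i_s.png",(240,170,350,270),6)
E
```

```text
t 18.45 grasp [604.6 116.6  49.5] ax [-0.722  0.074 -0.688] ay [ 0.039 -0.988 -0.146] F [-0.6 -0.2 -0.7] w 87.6 q [0.039, 1.078, -0.438, 1.182, 0.071, 1.698, -1.824]
t 18.45 rot [0.002 0.002 0.001] dist [ 0.2 -0.9  0.1]
-0.0003 0.0009 0.0001 0.0018 0.0016 0.0009
```

View pics/i_t.png

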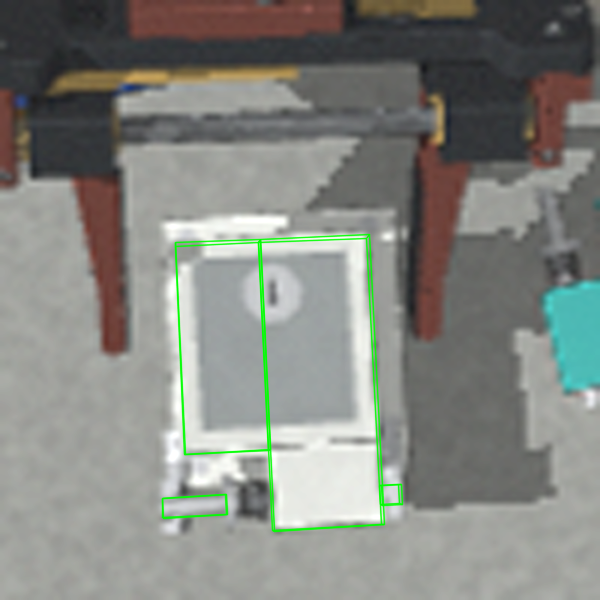

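View pics/i_s.png

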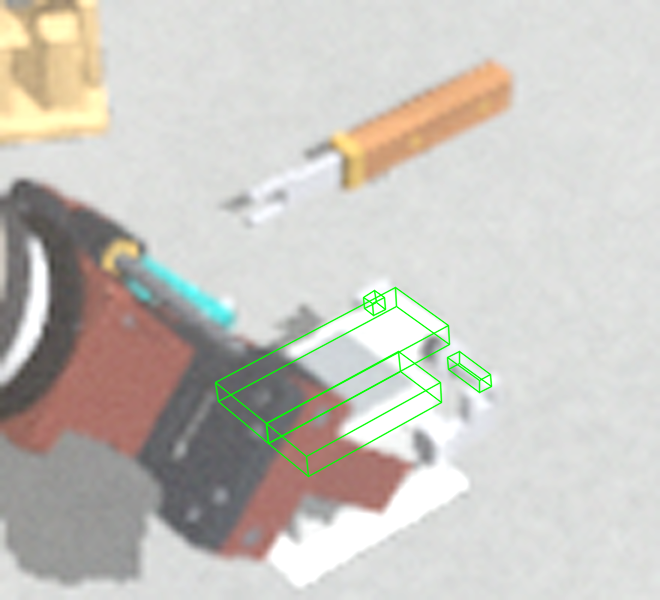

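Emit:
{"fn": "arm_command", "kwargs": {"steps": "0 0 0 0 0 0; 0 0 0 0 0 0; 0 0 0 0 0 0; 0 0 0 0 0 0; 0 0 0 0 0 0; 0 0 0 0 0 0", "fingers": 0, "force": 45}}

```text
t: 19.15
position: [722.7, 104.5, 163.1]
orientation: [0.01, -0.374, -0.075, 0.924]
force: [1.0, -0.4, 0.7]
width: 59.4
```

```bash
python3 - <<'E'
from pk import *
status()
for c,w,n in(("top",(200,170,300,270),"pics/j_t.png"),("scene",(240,170,350,270),"pics/j_s.png")):
    ov(robot.grab_frame(c),c,n,w,6,[(FL,(fpose(),fR),(0,255,0))])
E
```

```text
t 19.15 grasp [605.3 116.6  50.6] ax [-0.72   0.074 -0.69 ] ay [ 0.039 -0.988 -0.146] F [ 1.  -0.4  0.7] w 59.4 q [0.04, 1.076, -0.438, 1.182, 0.071, 1.698, -1.824]
```

View pics/j_t.png

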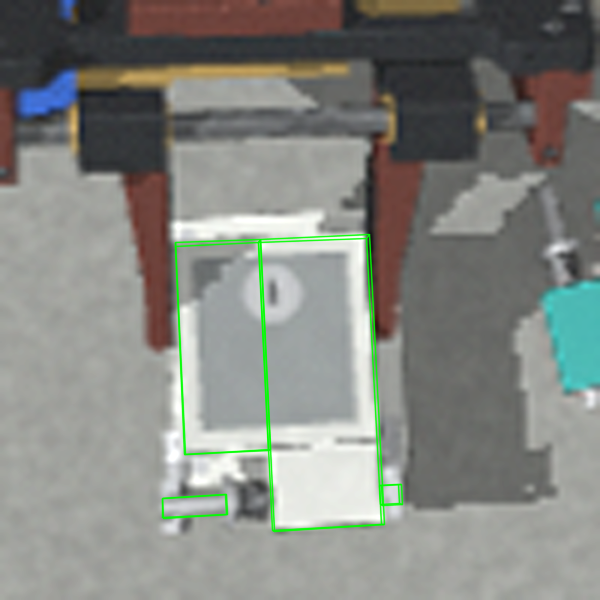

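View pics/j_s.png

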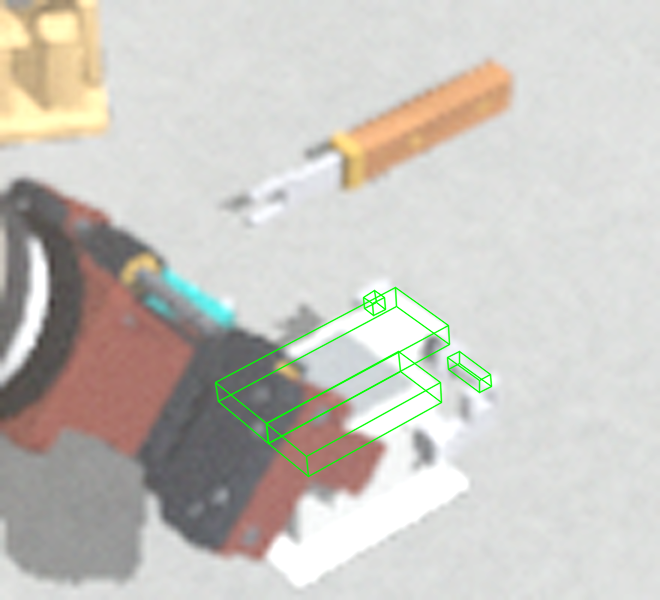

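Emit:
{"fn": "arm_command", "kwargs": {"steps": "0 -0.002 0 0 0 0; 0 -0.002 0 0 0 0; 0 -0.002 0 0 0 0; 0 -0.002 0 0 0 0; 0 -0.002 0 0 0 0; 0 0 0 0 0 0; 0 0 0 0 0 0"}}

```text
t: 19.95
position: [722.5, 109.6, 163.4]
orientation: [0.008, -0.374, -0.071, 0.925]
force: [1.2, -14.2, 1.1]
width: 59.9
```

```bash
python3 - <<'E'
from pk import *
status()
for c,w,n in(("top",(200,170,300,270),"pics/k_t.png"),("scene",(240,170,350,270),"pics/k_s.png")):
    ov(robot.grab_frame(c),c,n,w,6,[])
E
```

```text
t 19.95 grasp [605.  120.5  50.9] ax [-0.721  0.067 -0.69 ] ay [ 0.039 -0.99  -0.137] F [  1.2 -14.2   1.1] w 59.9 q [0.031, 1.076, -0.436, 1.18, 0.072, 1.7, -1.835]
```

View pics/k_t.png

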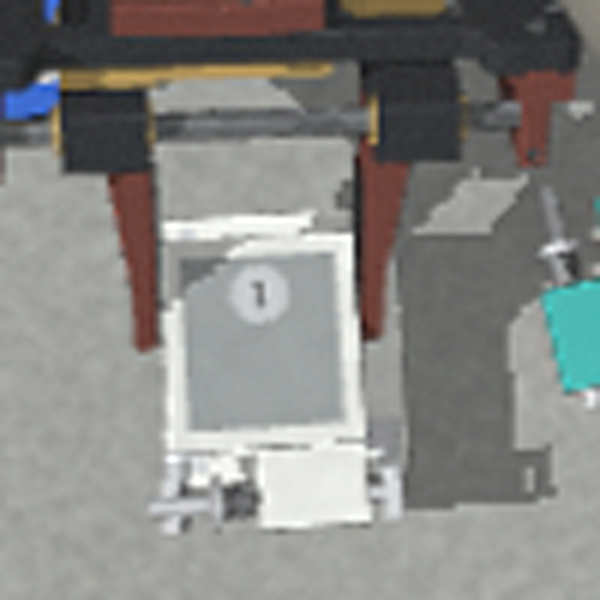

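View pics/k_s.png

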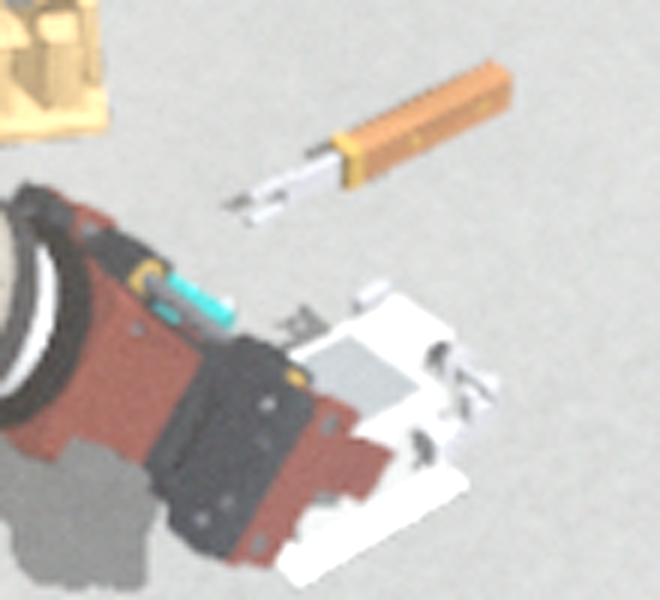

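Emit:
{"fn": "arm_command", "kwargs": {"steps": "0 0.003 0 0 0 0; 0 0.003 0 0 0 0; 0 0 0 0 0 0"}}

```text
t: 20.35
position: [722.5, 108.0, 163.5]
orientation: [0.009, -0.374, -0.075, 0.924]
force: [0.4, -4.1, 2.3]
width: 59.8
```

Emit:
{"fn": "arm_command", "kwargs": {"steps": "0 0 0 0 0 0; 0 0 0 0 0 0; 0 0 0 0 0 0; -0.007 0 0.0025 0 0 0; -0.007 0 0.0025 0 0 0; 0 0 0 0 0 0; 0 0 0 0 0 0", "fingers": 0.8}}

```text
t: 21.05
position: [729.3, 106.8, 177.1]
orientation: [0.01, -0.374, -0.075, 0.924]
force: [-0.6, -0.2, -0.1]
width: 70.4
```

```bash
python3 - <<'E'
from pk import *
status()
p,r,s=cur();g=p+r.apply([163,0,0])
f0=fpose(3.5)
print("grasp in flap (if ysh 3.5):",fR.inv().apply(g-f0), "ideal",(40,0,19.5))
plan(f0+fR.apply([40,0,19.5]),pick_R(),1)
for c,w,n in(("top",(200,170,300,270),"pics/l_t.png"),("scene",(240,170,350,270),"pics/l_s.png")):
    ov(robot.grab_frame(c),c,n,w,6,[(FL,(f0,fR),(0,255,0))])
E
```

```text
t 21.05 grasp [612.  118.9  64.6] ax [-0.72   0.074 -0.69 ] ay [ 0.039 -0.988 -0.146] F [-0.6 -0.2 -0.1] w 70.4 q [0.035, 1.069, -0.439, 1.158, 0.066, 1.725, -1.827]
grasp in flap (if ysh 3.5): [40.25232408  0.72279923 19.62687447] ideal (40, 0, 19.5)
t 21.05 rot [ 0.002 -0.002  0.001] dist [-0.1 -0.5 -0.4]
0.0003 0.0006 -0.0002 0.0019 -0.0015 0.0009
```

View pics/l_t.png

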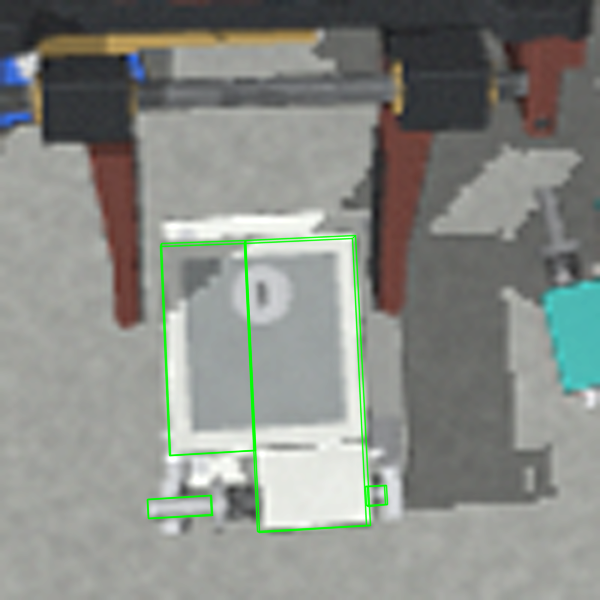

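View pics/l_s.png

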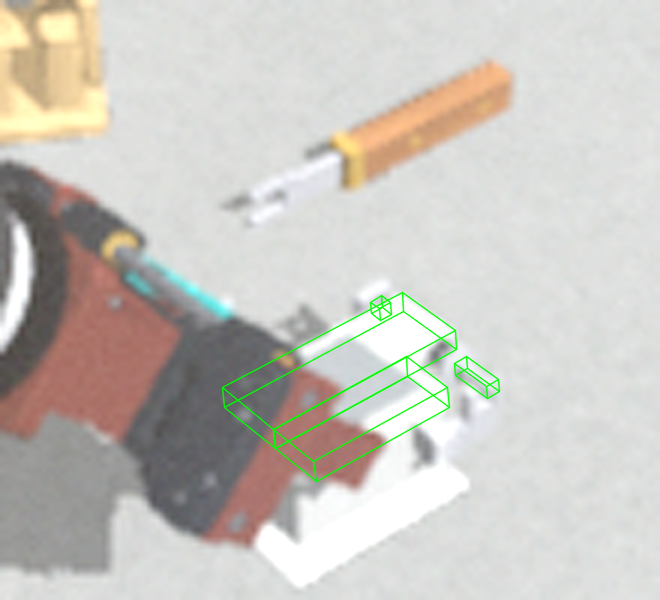

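Emit:
{"fn": "arm_command", "kwargs": {"steps": "0 0 0 0 0 0; 0 0 0 0 0 0; 0 0 0 0 0 0; 0 0 0 0 0 0", "fingers": 0, "force": 50}}

```text
t: 21.55
position: [729.0, 106.8, 176.5]
orientation: [0.009, -0.374, -0.075, 0.924]
force: [0.6, -0.1, -0.4]
width: 59.1
```

Emit:
{"fn": "arm_command", "kwargs": {"steps": "0 -0.002 0 0 0 0; 0 -0.002 0 0 0 0; 0 -0.002 0 0 0 0; 0 -0.001 0 0 0 0; 0 0 0 0 0 0; 0 0 0 0 0 0"}}

```text
t: 22.15
position: [728.8, 113.7, 178.0]
orientation: [0.01, -0.374, -0.075, 0.924]
force: [0.3, -1.6, 2.4]
width: 59.1
```

```bash
python3 - <<'E'
from pk import *
status()
for c,w,n in(("top",(200,170,300,270),"pics/m_t.png"),("scene",(240,170,350,270),"pics/m_s.png")):
    ov(robot.grab_frame(c),c,n,w,6,[])
E
```

```text
t 22.15 grasp [611.4 125.7  65.6] ax [-0.72   0.074 -0.69 ] ay [ 0.039 -0.988 -0.146] F [ 0.3 -1.6  2.4] w 59.1 q [0.028, 1.069, -0.441, 1.157, 0.062, 1.725, -1.835]
```

View pics/m_t.png

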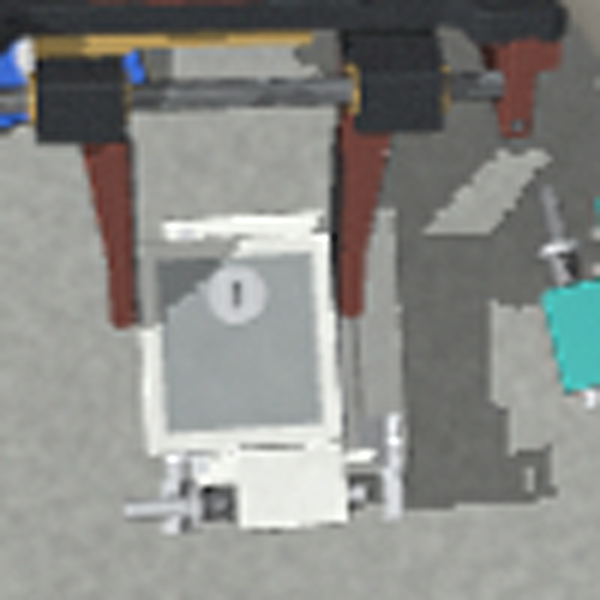

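View pics/m_s.png

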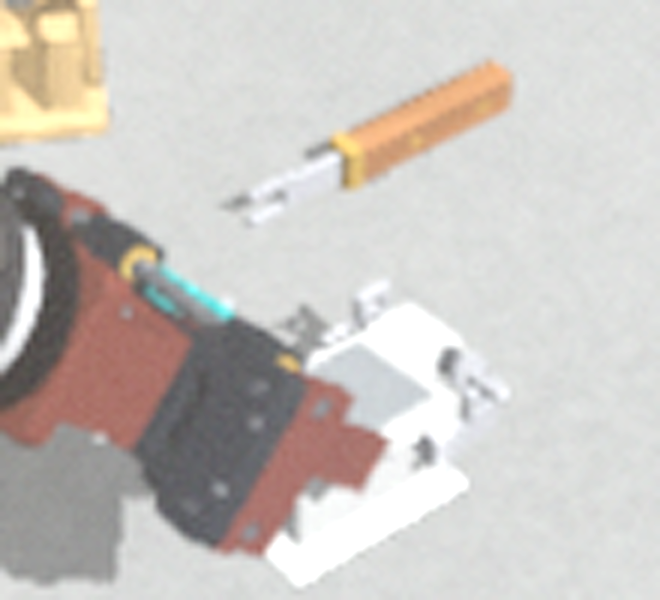

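Emit:
{"fn": "arm_command", "kwargs": {"steps": "-0.0035 -0.0005 0.0035 0 0 0; -0.0035 -0.0005 0.0035 0 0 0; -0.007 -0.0015 0.007 0 0 0; -0.01 -0.002 0.01 0 0 0; -0.014 -0.003 0.014 0 0 0; 0 0 0 0 0 0; 0 0 0 0 0 0"}}

```text
t: 22.95
position: [729.8, 113.4, 233.2]
orientation: [0.009, -0.375, -0.075, 0.924]
force: [-0.3, -0.3, -0.8]
width: 59.7
```

```bash
python3 - <<'E'
from pk import *
status()
p,r,s=cur();g=p+r.apply([163,0,0])
# held flap: flap frame from tool: flap x,y,z in tool coords as at pick
f=g-fR.apply([40,0,19.5])
for c,w,n in(("top",(190,160,310,270),"pics/n_t.png"),("scene",(230,150,350,270),"pics/n_s.png")):
    im=robot.grab_frame(c);ov(im,c,n,w,6,[(FL,(f,fR),(0,255,0))])
E
```

```text
t 22.95 grasp [612.7 125.5 120.5] ax [-0.719  0.074 -0.691] ay [ 0.039 -0.988 -0.147] F [-0.3 -0.3 -0.8] w 59.7 q [0.032, 1.008, -0.45, 1.148, 0.042, 1.789, -1.848]
```

View pics/n_t.png

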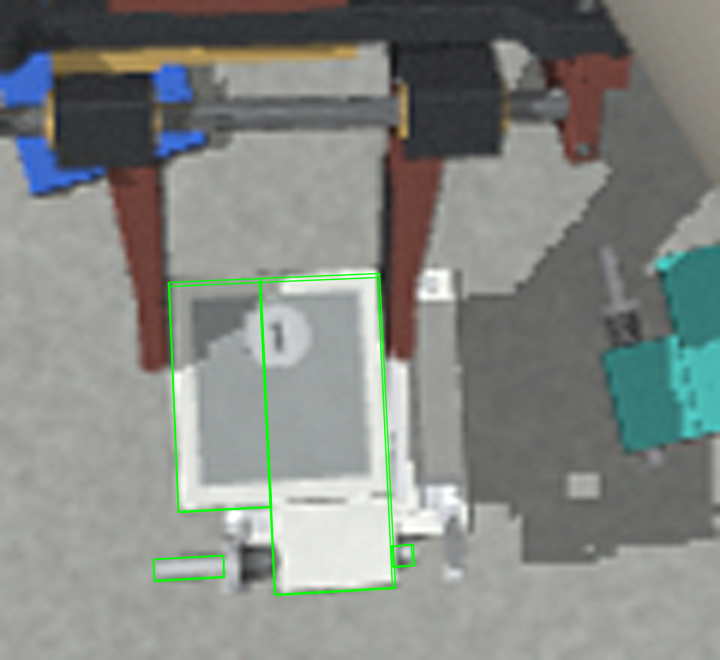

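View pics/n_s.png

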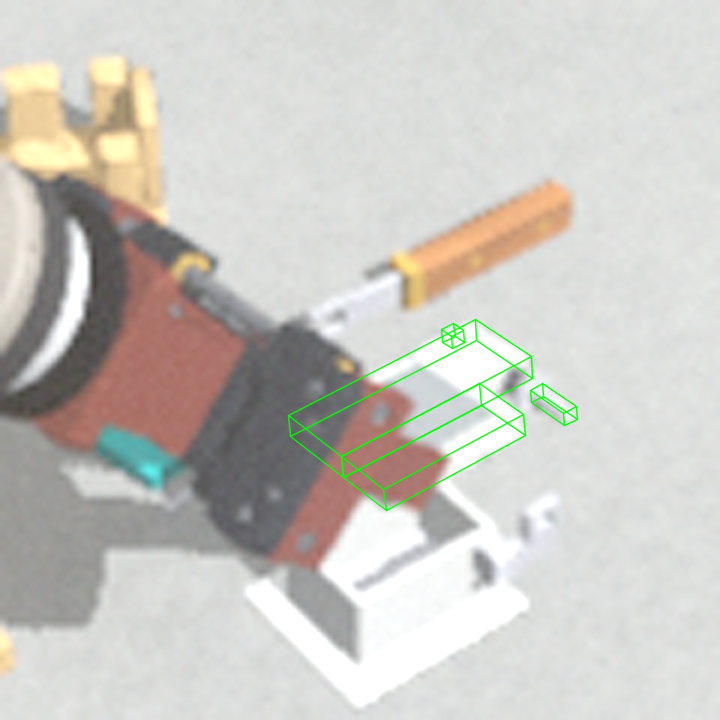

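```bash
cat > pl.py <<'E'
from pk import *
rk=FIT[6:9];RU=np.array([np.cos(rk[2]),np.sin(rk[2]),0]);RV=np.array([-RU[1],RU[0],0])
S1=np.array([rk[0],rk[1],10])-35*RU
PR=mat(-np.sin(BETA)*zz-np.cos(BETA)*RU,RV)
def place_g(dz=0,du=0,dv=0): return S1+zz*(85+dz)+RU*(14.5+du)+RV*dv
fRp=R.from_matrix(np.c_[zz,-RV,RU])
E
python3 - <<'E'
from pl import *
import ik
p,r,s=cur();q=np.array(s["joint_positions"])
rv=(r.inv()*PR).as_rotvec();print(rv)
g0=p+r.apply([163,0,0]);g1=place_g(75)
if rv[0]>0: 
    n=np.linalg.norm(rv);rv=rv-rv/n*2*np.pi;print("flip",rv)
for i in range(0,25,3):
    f=i/24;Rm=r*R.from_rotvec(rv*f);g=g0+(g1-g0)*f+np.array([0,0,20*np.sin(np.pi*f)])
    q,e,a=ik.ik(g-Rm.apply([163,0,0]),Rm,q);print(i,q.round(2),round(e,2),round(a,3),Rm.as_matrix()[:,0].round(2))
for dz in(75,40,0):
    q,e,a=ik.ik(place_g(dz)-PR.apply([163,0,0]),PR,q);print(dz,q.round(2),round(e,2))
E
```

```text
[-2.67272214  0.33434611  0.0879274 ]
0 [ 0.03  1.01 -0.45  1.15  0.04  1.79 -1.85] 0.0 0.0 [-0.72  0.07 -0.69]
3 [ 0.16  0.99 -0.6   1.2   0.16  1.77 -1.55] 0.0 0.0 [-0.69  0.08 -0.72]
6 [ 0.28  0.97 -0.72  1.25  0.24  1.76 -1.24] 0.0 0.0 [-0.66  0.09 -0.75]
9 [ 0.4   0.97 -0.83  1.28  0.3   1.76 -0.92] 0.0 0.0 [-0.63  0.12 -0.76]
12 [ 0.51  0.98 -0.93  1.3   0.36  1.77 -0.58] 0.0 0.0 [-0.61  0.16 -0.77]
15 [ 0.61  1.01 -1.01  1.3   0.4   1.8  -0.25] 0.0 0.0 [-0.6   0.2  -0.77]
18 [ 0.69  1.04 -1.06  1.29  0.43  1.83  0.11] 0.0 0.0 [-0.6   0.24 -0.76]
21 [ 0.74  1.06 -1.06  1.26  0.43  1.87  0.49] 0.0 0.0 [-0.61  0.28 -0.74]
24 [ 0.74  1.04 -0.95  1.22  0.37  1.9   0.93] 0.0 0.0 [-0.63  0.3  -0.72]
75 [ 0.73  1.03 -0.93  1.22  0.36  1.89  0.94] 0.0
40 [ 0.72  1.06 -0.89  1.23  0.37  1.85  0.96] 0.0
0 [ 0.71  1.1  -0.85  1.24  0.38  1.79  0.98] 0.0
```

```bash
python3 - <<'E'
from pl import *
plan(place_g(55,0,90),PR,20)
E
```

```text
t 23.05 rot [-2.673  0.334  0.088] dist [ -20.4 -263.8   35.4]
-0.0015 0.0127 0.0037 -0.1336 0.0167 0.0044; -0.0015 0.0121 0.0053 -0.1336 0.0167 0.0044; -0.0015 0.0113 0.0069 -0.1336 0.0167 0.0044; -0.0016 0.0103 0.0083 -0.1336 0.0167 0.0044; -0.0017 0.0091 0.0096 -0.1336 0.0167 0.0044; -0.0018 0.0078 0.0107 -0.1336 0.0167 0.0044; -0.002 0.0063 0.0116 -0.1336 0.0167 0.0044; -0.0022 0.0047 0.0123 -0.1336 0.0167 0.0044; -0.0024 0.003 0.0128 -0.1336 0.0167 0.0044; -0.0026 0.0013 0.013 -0.1336 0.0167 0.0044; -0.0028 -0.0004 0.013 -0.1336 0.0167 0.0044; -0.003 -0.0021 0.0128 -0.1336 0.0167 0.0044; -0.0032 -0.0038 0.0124 -0.1336 0.0167 0.0044; -0.0035 -0.0054 0.0117 -0.1336 0.0167 0.0044; -0.0037 -0.0069 0.0108 -0.1336 0.0167 0.0044; -0.0039 -0.0083 0.0097 -0.1336 0.0167 0.0044; -0.0041 -0.0095 0.0085 -0.1336 0.0167 0.0044; -0.0042 -0.0105 0.0071 -0.1336 0.0167 0.0044; -0.0044 -0.0113 0.0056 -0.1336 0.0167 0.0044; -0.0045 -0.0119 0.0039 -0.1336 0.0167 0.0044
```

Emit:
{"fn": "arm_command", "kwargs": {"steps": "-0.0015 0.0125 0.0035 -0.1335 0.0165 0.0045; -0.0015 0.012 0.0055 -0.1335 0.0165 0.0045; -0.0015 0.0115 0.007 -0.1335 0.0165 0.0045; -0.0015 0.0105 0.0085 -0.1335 0.0165 0.0045; -0.0015 0.009 0.0095 -0.1335 0.0165 0.0045; -0.002 0.008 0.0105 -0.1335 0.0165 0.0045; -0.002 0.0065 0.0115 -0.1335 0.0165 0.0045; -0.002 0.0045 0.0125 -0.1335 0.0165 0.0045; -0.0025 0.003 0.013 -0.1335 0.0165 0.0045; -0.0025 0.0015 0.013 -0.1335 0.0165 0.0045"}}

```text
t: 24.05
position: [719.0, -19.5, 248.5]
orientation: [-0.238, -0.369, -0.624, 0.646]
force: [-0.2, 0.2, -2.1]
width: 59.3
```

```bash
python3 - <<'E'
from pl import *
status()
plan(place_g(55,0,90),PR,10)
E
```

```text
t 24.05 grasp [618.9   5.5 122.3] ax [-0.614  0.154 -0.774] ay [ 0.768 -0.109 -0.631] F [-0.2  0.2 -2.1] w 59.3 q [0.387, 1.021, -0.799, 1.234, 0.309, 1.723, -0.547]
t 24.05 rot [-1.332  0.168  0.046] dist [ -10.  -131.1   18.4]
-0.0028 -0.0005 0.013 -0.1332 0.0168 0.0046; -0.003 -0.0022 0.0127 -0.1332 0.0168 0.0046; -0.0033 -0.0039 0.0123 -0.1332 0.0168 0.0046; -0.0035 -0.0054 0.0116 -0.1332 0.0168 0.0046; -0.0037 -0.0069 0.0107 -0.1332 0.0168 0.0046; -0.0039 -0.0082 0.0096 -0.1332 0.0168 0.0046; -0.0041 -0.0094 0.0084 -0.1332 0.0168 0.0046; -0.0043 -0.0104 0.007 -0.1332 0.0168 0.0046; -0.0044 -0.0112 0.0055 -0.1332 0.0168 0.0046; -0.0046 -0.0118 0.0039 -0.1332 0.0168 0.0046
```

Emit:
{"fn": "arm_command", "kwargs": {"steps": "-0.003 -0.0005 0.013 -0.133 0.017 0.0045; -0.003 -0.002 0.0125 -0.133 0.017 0.0045; -0.0035 -0.004 0.0125 -0.133 0.017 0.0045; -0.0035 -0.0055 0.0115 -0.133 0.017 0.0045; -0.0035 -0.007 0.0105 -0.133 0.017 0.0045; -0.004 -0.008 0.0095 -0.133 0.017 0.0045; -0.004 -0.0095 0.0085 -0.133 0.017 0.0045; -0.0045 -0.0105 0.007 -0.133 0.017 0.0045; -0.0045 -0.011 0.0055 -0.133 0.017 0.0045; -0.0045 -0.012 0.004 -0.133 0.017 0.0045"}}

```text
t: 25.05
position: [708.7, -150.6, 267.1]
orientation: [0.378, 0.207, 0.898, -0.088]
force: [0.2, -0.9, -1.9]
width: 58.9
```

Emit:
{"fn": "arm_command", "kwargs": {"steps": "0 0 0 0 0 0; 0 0 0 0 0 0"}}

```text
t: 25.25
position: [708.9, -149.5, 267.6]
orientation: [0.378, 0.209, 0.897, -0.092]
force: [0.7, 0.2, -1.7]
width: 59.4
```

```bash
cat >> pl.py <<'E'
def heldflap():
    p,r,s=cur();g=p+r.apply([163,0,0])
    # flap axes in tool coords
    M=R.from_matrix(np.c_[[-np.sin(BETA),0,0],[0,-1,0],[-np.cos(BETA),0,0]]) if 0 else None
    Rl=(pick_R().inv()*fR); Rf=r*Rl
    return g-Rf.apply([40,0,19.5]),Rf
SP=[(-5,5,-30,30,0,90)]
RK2=RK+[(-70,70,20,38,10,54),(-70,70,-38,-20,10,54)]
def slots():
    o=[]
    for a,b in((-70+0,-42.5),(-27.5,-2.5),(12.5,37.5),(52.5,70)):
        o+=[(a,b,20,38,10,54),(a,b,-38,-20,10,54)]
    return [RK[0],RK[1]]+o
def vw(tag,wt,ws,f):
    rkp=(np.array([rk[0],rk[1],0]),R.from_euler('z',rk[2]))
    for c,w in(("top",wt),("scene",ws)):
        im=robot.grab_frame(c);ov(im,c,f"pics/{c}_{tag}.png",w,f,[])
        ov(im,c,f"pics/{c}_{tag}o.png",w,f,[(FL,heldflap(),(0,255,0)),(slots(),rkp,(255,0,255))])
E
python3 - <<'E'
from pl import *
status()
plan(place_g(55,0,90),PR,1)
vw("p",(330,160,460,290),(190,110,310,220),6)
E
```

```text
t 25.25 grasp [606.6 -99.8 150.8] ax [-0.627  0.305 -0.717] ay [ 0.444  0.896 -0.007] F [ 0.7  0.2 -1.7] w 59.4 q [0.663, 1.145, -1.089, 1.172, 0.43, 1.893, 0.749]
t 25.25 rot [-0.011 -0.001 -0.001] dist [ 0.1 -1.1 -0.7]
0.0001 -0.0009 0.0009 -0.0114 -0.0012 -0.001
```

View pics/top_po.png

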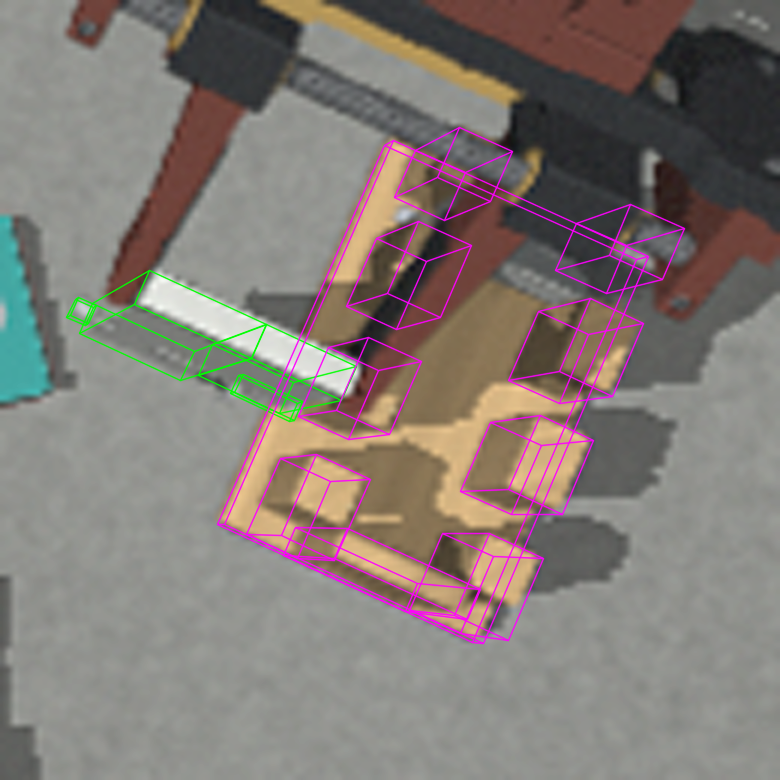

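View pics/scene_po.png

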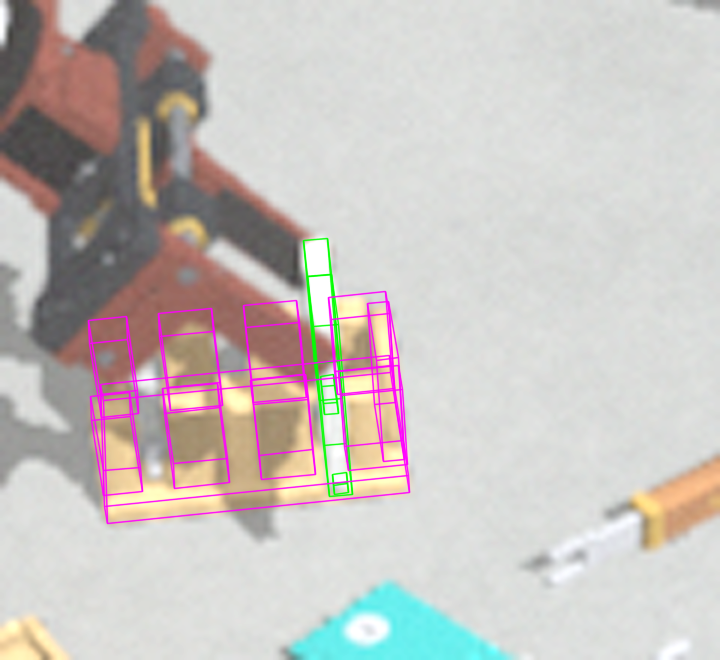

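View pics/scene_p.png

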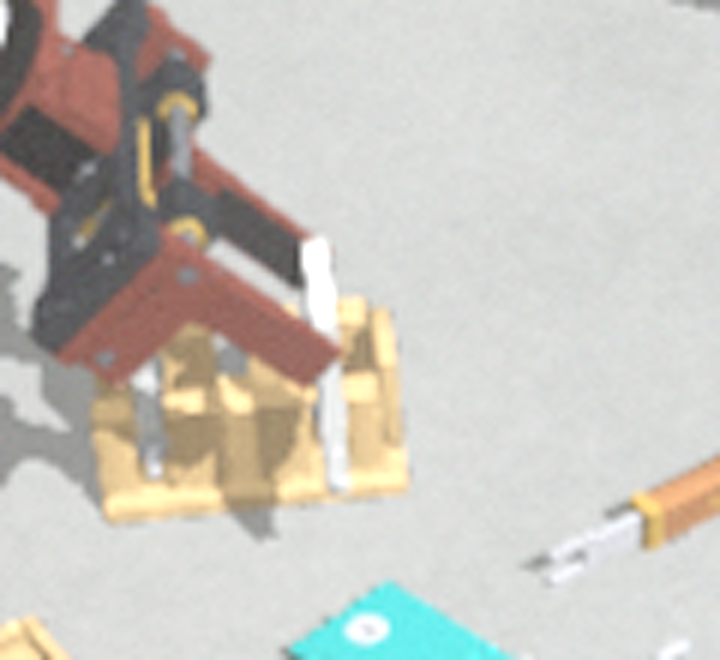

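```bash
python3 - <<'E'
from pl import *
plan(place_g(57),PR,5)
E
```

```text
t 25.35 rot [-0.009 -0.001 -0.   ] dist [-39.2 -83.2   0.7]
-0.0002 -0.0184 0.0002 -0.0018 -0.0002 0; -0.0002 -0.0184 0.0002 -0.0018 -0.0002 0; -0.0002 -0.0184 0.0001 -0.0018 -0.0002 0; -0.0002 -0.0184 0.0001 -0.0018 -0.0002 0; -0.0002 -0.0184 0.0001 -0.0018 -0.0002 0
```

Emit:
{"fn": "arm_command", "kwargs": {"steps": "0 -0.0185 0 -0.002 0 0; 0 -0.0185 0 -0.002 0 0; 0 -0.0185 0 -0.002 0 0; 0 -0.0185 0 -0.002 0 0; 0 -0.018 0 -0.001 0 0; 0 0 0 0 0 0; 0 0 0 0 0 0"}}

```text
t: 26.05
position: [668.4, -232.7, 268.8]
orientation: [0.38, 0.207, 0.898, -0.086]
force: [-0.2, 0.3, -1.1]
width: 59.4
```

```bash
python3 - <<'E'
from pl import *
status()
plan(place_g(57),PR,1)
vw("q",(350,170,450,270),(190,110,290,210),8)
E
```

```text
t 26.05 grasp [ 566.3 -182.9  151.9] ax [-0.626  0.306 -0.717] ay [0.437 0.9   0.002] F [-0.2  0.3 -1.1] w 59.4 q [0.771, 1.096, -1.025, 1.223, 0.436, 1.9, 0.888]
t 26.05 rot [ 0.001 -0.    -0.002] dist [1.3 1.2 0.1]
-0.0006 0.0016 0.0004 0.0008 -0.0003 -0.0019
```

View pics/scene_q.png

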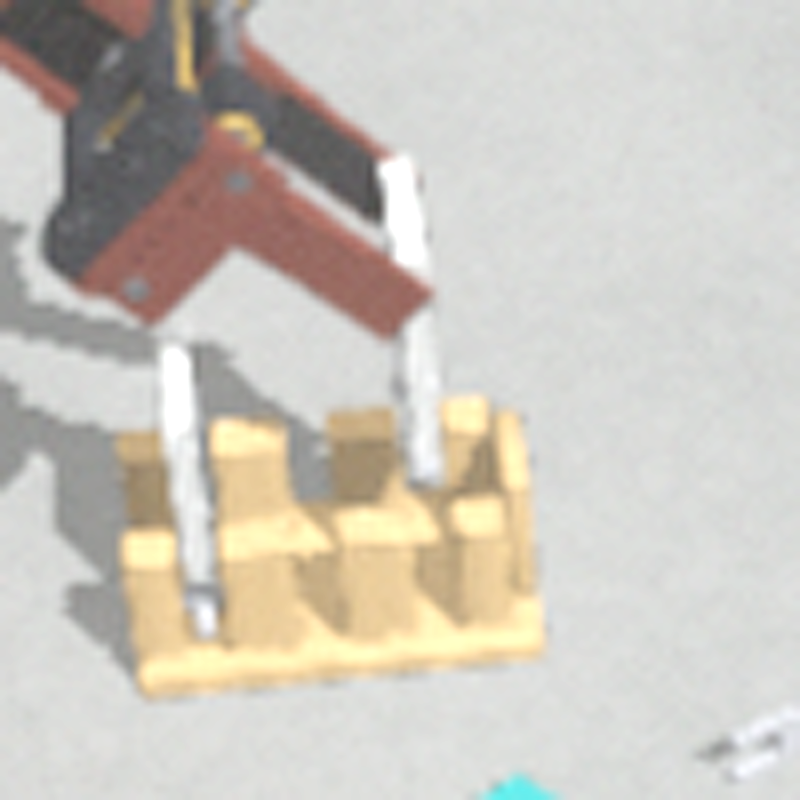

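View pics/scene_qo.png

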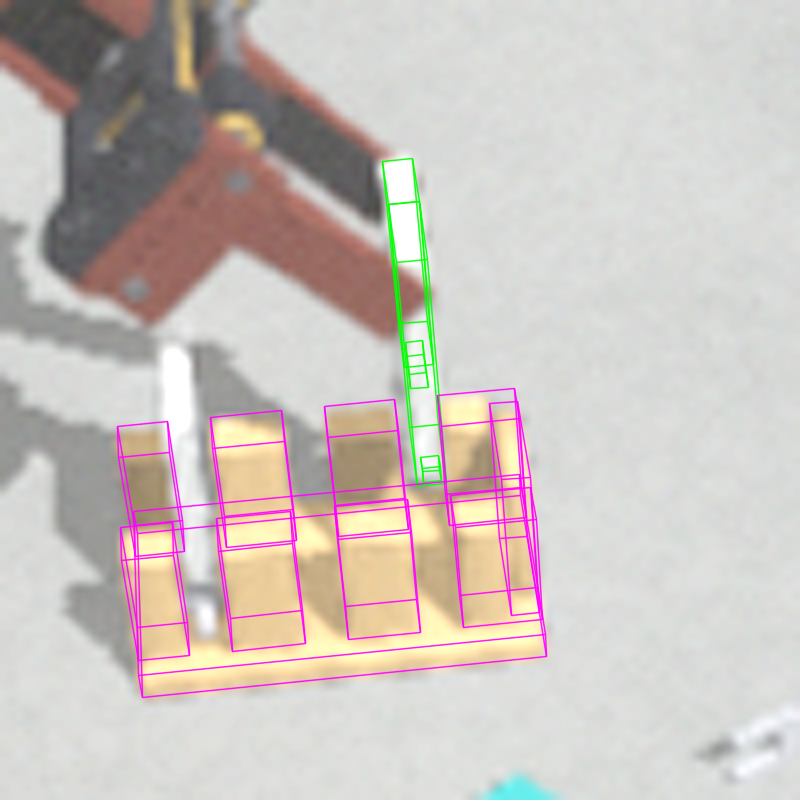

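View pics/top_qo.png

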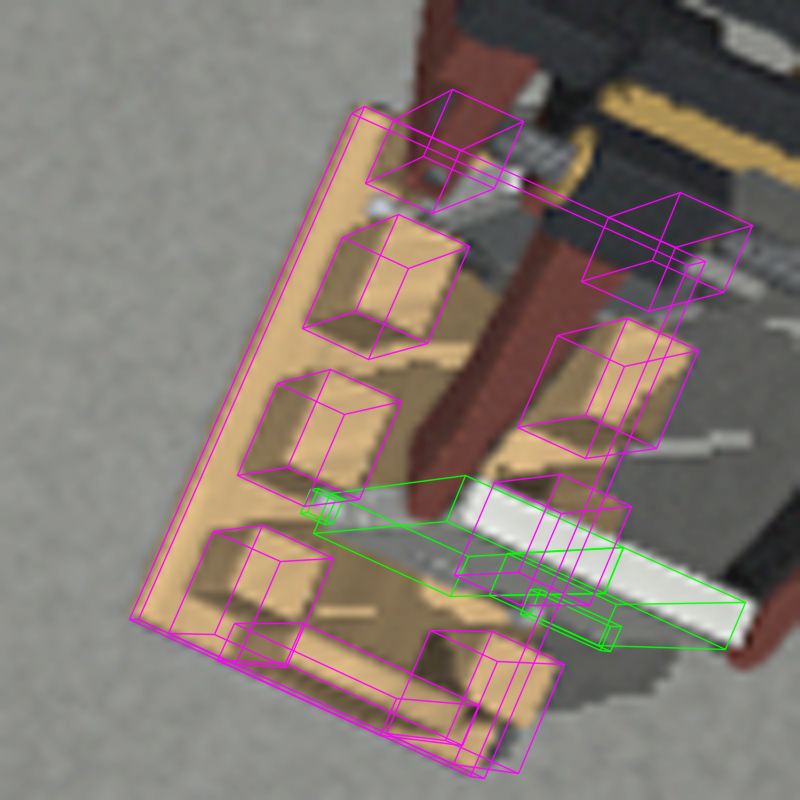

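Emit:
{"fn": "arm_command", "kwargs": {"steps": "0.0065 0.0015 0.0075 0 0 -0.002; 0.007 0 0.007 0 0 0; 0 0 0 0 0 0; 0 0 0 0 0 0"}}

```text
t: 26.55
position: [670.2, -231.0, 248.0]
orientation: [0.379, 0.205, 0.898, -0.086]
force: [0.0, 0.8, -0.6]
width: 59.0
```

```bash
python3 - <<'E'
from pl import *
status()
plan(place_g(37),PR,1); plan(place_g(17),PR,1)
vw("r",(350,170,450,270),(190,110,290,210),8)
E
```

```text
t 26.55 grasp [ 567.7 -181.5  131.3] ax [-0.629  0.303 -0.716] ay [0.434 0.901 0.   ] F [ 0.   0.8 -0.6] w 59.0 q [0.765, 1.119, -1.015, 1.226, 0.451, 1.88, 0.892]
t 26.55 rot [ 0.002 -0.002  0.001] dist [-0.5 -0.6  1. ]
-0.0006 -0.0007 -0.0008 0.002 -0.002 0.0013
t 26.55 rot [ 0.002 -0.002  0.001] dist [ -0.5  -0.6 -19. ]
0.0137 -0.0008 0.0132 0.002 -0.002 0.0013
```

View pics/scene_r.png

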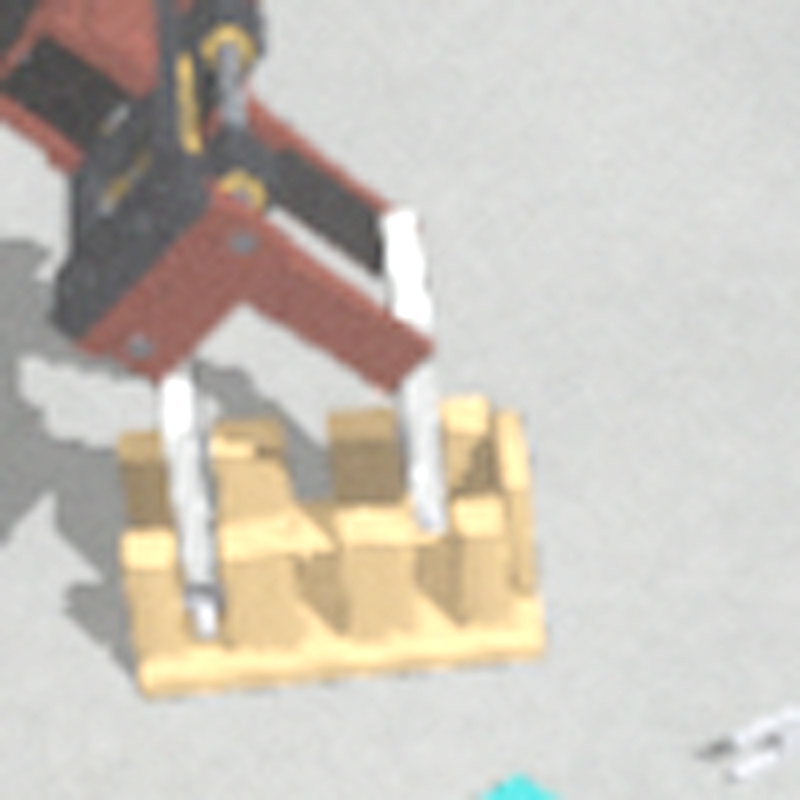

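View pics/top_r.png

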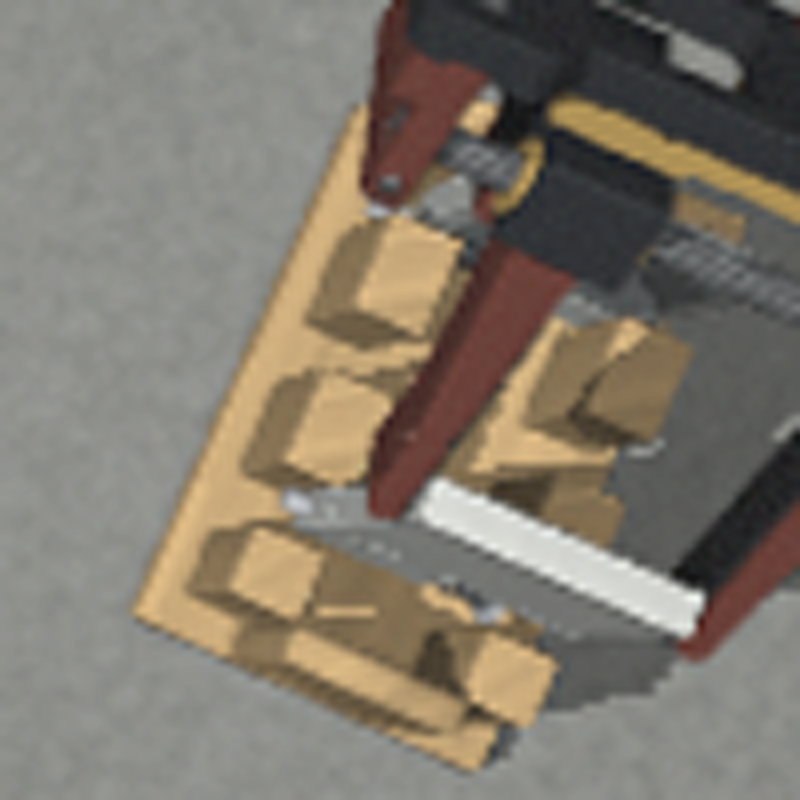

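Emit:
{"fn": "arm_command", "kwargs": {"steps": "0.0035 -0.0005 0.0035 0.001 -0.001 0.0005; 0.0035 -0.0005 0.0035 0.001 -0.001 0.0005; 0.0035 0 0.0035 0 0 0; 0.0035 0 0.0035 0 0 0; 0 0 0 0 0 0; 0 0 0 0 0 0"}}

```text
t: 27.25
position: [670.0, -232.4, 228.8]
orientation: [0.38, 0.206, 0.898, -0.087]
force: [1.4, 0.9, -2.1]
width: 59.3
```

```bash
python3 - <<'E'
from pl import *
status()
plan(place_g(17),PR,1); plan(place_g(2),PR,1)
vw("s",(350,170,450,270),(190,110,290,210),8)
E
```

```text
t 27.25 grasp [ 567.9 -182.9  111.8] ax [-0.626  0.303 -0.718] ay [ 0.436  0.9   -0.   ] F [ 1.4  0.9 -2.1] w 59.3 q [0.764, 1.139, -1.006, 1.231, 0.467, 1.857, 0.895]
t 27.25 rot [-0.     0.001  0.   ] dist [-0.3  0.8  0.1]
0.0003 0.0006 -0.0005 -0.0004 0.001 0
t 27.25 rot [-0.     0.001  0.   ] dist [ -0.3   0.8 -14.9]
0.0111 0.0006 0.0099 -0.0004 0.001 0
```

View pics/scene_s.png

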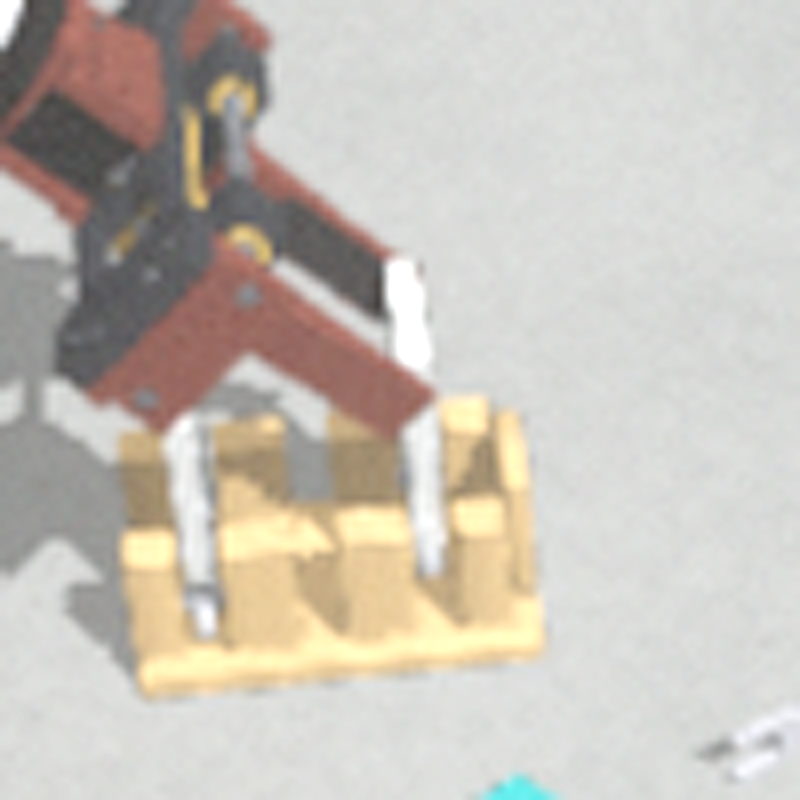

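View pics/top_s.png

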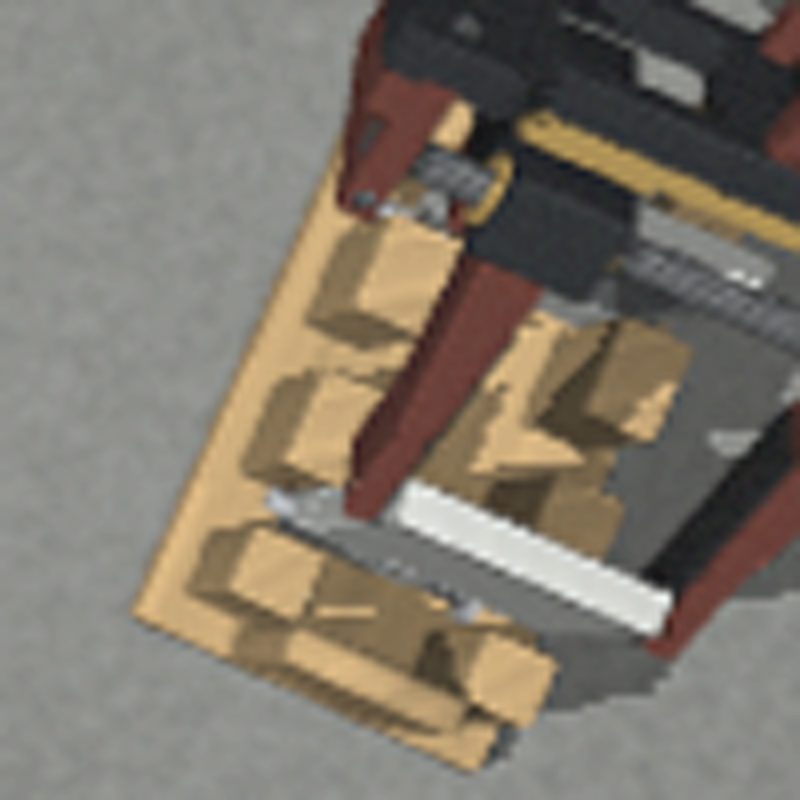

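```bash
python3 - <<'E'
from pl import *
p,r,s=cur();g=p+r.apply([163,0,0])
print("tool z world",r.apply([0,0,1]).round(2))
im=cv2.imread("pics/scene_s.png")
import bx
for a,col in((-20,(0,0,255)),(-30,(0,255,255)),(-40,(255,0,0)),(-61,(0,255,0))):
    for y in(-44,44):
        for z in(-37,-10,10,37):
            u=(bx.proj("scene",g+r.apply([a,y,z]))[0]-[190,110]+.5)*8
            cv2.circle(im,tuple(int(v) for v in u),4,col,-1)
            if y==44 or 1: cv2.putText(im,f"{'+' if y>0 else '-'}{z}",(int(u[0])+4,int(u[1])),0,.35,col,1)
cv2.imwrite("pics/chk.png",im)
rkp=np.array([rk[0],rk[1],0])
for a in(-35,-40,-45,-50,-61):
    for z in(-37,37,-25,25):
        w=g+r.apply([a,0,z]);d=w-rkp;print(a,z,"rack x",round(d@RU,1),"z",round(w[2],1))
E
```

```text
tool z world [ 0.65 -0.31 -0.7 ]
-35 -37 rack x -21.9 z 163.0
-35 37 rack x 31.2 z 111.5
-35 -25 rack x -13.3 z 154.6
-35 25 rack x 22.6 z 119.8
-40 -37 rack x -18.4 z 166.5
-40 37 rack x 34.7 z 115.1
-40 -25 rack x -9.8 z 158.2
-40 25 rack x 26.1 z 123.4
-45 -37 rack x -15.0 z 170.1
-45 37 rack x 38.2 z 118.7
-45 -25 rack x -6.3 z 161.8
-45 25 rack x 29.6 z 127.0
-50 -37 rack x -11.5 z 173.7
-50 37 rack x 41.7 z 122.3
-50 -25 rack x -2.9 z 165.4
-50 25 rack x 33.1 z 130.6
-61 -37 rack x -3.8 z 181.6
-61 37 rack x 49.3 z 130.2
-61 -25 rack x 4.8 z 173.3
-61 25 rack x 40.7 z 138.5
```

View pics/chk.png

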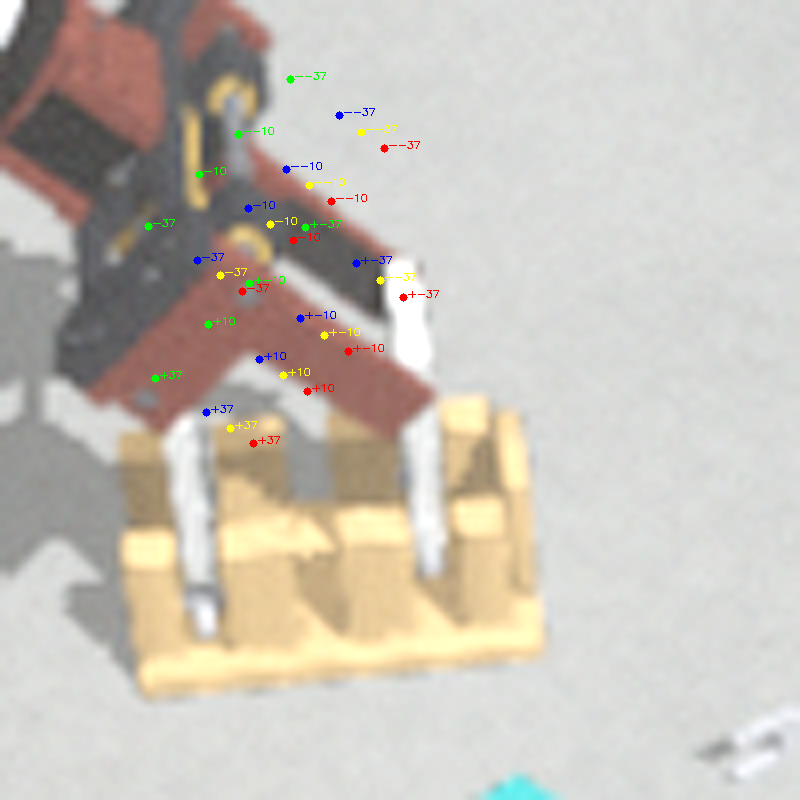

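```bash
python3 - <<'E'
from pl import *
p,r,s=cur();g=p+r.apply([163,0,0])
for a,b in(((160,432),(345,207)),((160,432),(370,212))):
    ps=(np.array(a)+.5)/8+[190,110];pt=(np.array(b)+.5)/8+[350,170]
    w,e=tri(ps,pt);print(w.round(1),round(e,1),"tool rel",r.inv().apply(w-g).round(1),"rack x",round((w-[rk[0],rk[1],0])@RU,1),"rack y",round((w-[rk[0],rk[1],0])@RV,1))
E
```

```text
[ 641.9 -152.9  110.2] 31.0 tool rel [-35.8  59.3  39.6] rack x 33.7 rack y 58.7
[ 640.5 -159.   106. ] 29.0 tool rel [-33.7  53.2  43.5] rack x 35.1 rack y 52.6
```

```bash
python3 - <<'E'
from pl import *
import bx
g=np.array([457.6,-28.2,78.1]);r=mat([0,0.001,-1],[-0.501,-0.866,0])
im=cv2.imread("pics/s1.png")
for y in(-20,-33,-50,-89):
  print(y,[ (a,z,((bx.proj("scene",g+r.apply([a,y,z]))[0]-[230,120]+.5)*5).round().tolist()) for a in(19,-30,-45,-61) for z in(-37,-10,10,37)])
E
```

```text
-20 [(19, -37, [297.0, 334.0]), (19, -10, [349.0, 331.0]), (19, 10, [387.0, 329.0]), (19, 37, [438.0, 326.0]), (-30, -37, [297.0, 259.0]), (-30, -10, [350.0, 256.0]), (-30, 10, [389.0, 254.0]), (-30, 37, [442.0, 251.0]), (-45, -37, [297.0, 235.0]), (-45, -10, [350.0, 232.0]), (-45, 10, [390.0, 230.0]), (-45, 37, [443.0, 227.0]), (-61, -37, [297.0, 209.0]), (-61, -10, [351.0, 206.0]), (-61, 10, [391.0, 204.0]), (-61, 37, [445.0, 201.0])]
-33 [(19, -37, [299.0, 350.0]), (19, -10, [351.0, 347.0]), (19, 10, [389.0, 345.0]), (19, 37, [441.0, 342.0]), (-30, -37, [299.0, 275.0]), (-30, -10, [352.0, 272.0]), (-30, 10, [392.0, 270.0]), (-30, 37, [446.0, 267.0]), (-45, -37, [299.0, 251.0]), (-45, -10, [353.0, 248.0]), (-45, 10, [393.0, 246.0]), (-45, 37, [447.0, 243.0]), (-61, -37, [299.0, 225.0]), (-61, -10, [353.0, 222.0]), (-61, 10, [394.0, 220.0]), (-61, 37, [448.0, 217.0])]
-50 [(19, -37, [302.0, 371.0]), (19, -10, [354.0, 368.0]), (19, 10, [393.0, 366.0]), (19, 37, [446.0, 363.0]), (-30, -37, [302.0, 296.0]), (-30, -10, [356.0, 293.0]), (-30, 10, [396.0, 291.0]), (-30, 37, [450.0, 288.0]), (-45, -37, [302.0, 272.0]), (-45, -10, [356.0, 269.0]), (-45, 10, [397.0, 267.0]), (-45, 37, [451.0, 264.0]), (-61, -37, [302.0, 246.0]), (-61, -10, [357.0, 243.0]), (-61, 10, [398.0, 241.0]), (-61, 37, [453.0, 238.0])]
-89 [(19, -37, [308.0, 422.0]), (19, -10, [362.0, 419.0]), (19, 10, [402.0, 416.0]), (19, 37, [456.0, 413.0]), (-30, -37, [308.0, 346.0]), (-30, -10, [364.0, 343.0]), (-30, 10, [405.0, 341.0]), (-30, 37, [460.0, 338.0]), (-45, -37, [308.0, 322.0]), (-45, -10, [364.0, 319.0]), (-45, 10, [406.0, 317.0]), (-45, 37, [462.0, 314.0]), (-61, -37, [308.0, 296.0]), (-61, -10, [365.0, 293.0]), (-61, 10, [407.0, 291.0]), (-61, 37, [464.0, 288.0])]
```

```bash
python3 - <<'E'
import cv2
im=cv2.imread("pics/s1.png");cv2.imwrite("pics/s1b.png",cv2.resize(im[60:360,260:480],None,fx=2.5,fy=2))
E
```

```text
(no output)
```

View pics/s1b.png

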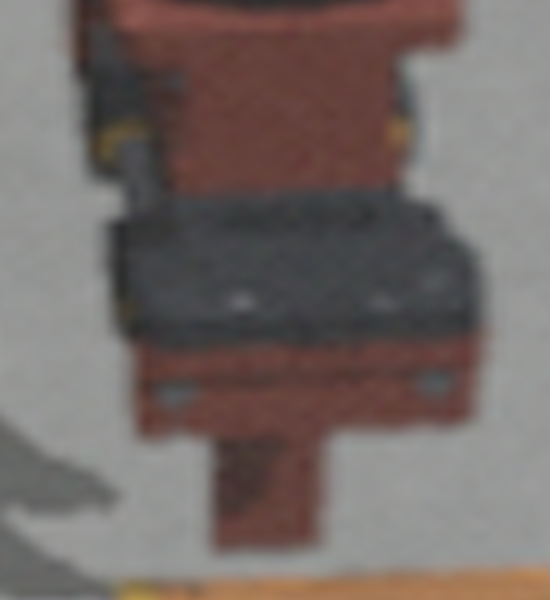

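Emit:
{"fn": "arm_command", "kwargs": {"steps": "0.0035 0.0005 0.0035 0 0.001 0; 0.0035 0 0.0035 0 0 0; 0.0025 0 0.002 0 0 0; 0 0 0 0 0 0; 0 0 0 0 0 0"}}

```text
t: 27.85
position: [670.1, -231.8, 215.8]
orientation: [0.38, 0.206, 0.898, -0.087]
force: [-0.4, -0.3, -1.8]
width: 59.5
```

```bash
python3 - <<'E'
from pl import *
status()
plan(place_g(0),PR,1)
vw("u",(350,170,450,270),(190,110,290,210),8)
E
```

```text
t 27.85 grasp [ 567.9 -182.3   98.8] ax [-0.627  0.304 -0.717] ay [ 0.436  0.9   -0.   ] F [-0.4 -0.3 -1.8] w 59.5 q [0.762, 1.153, -1.001, 1.234, 0.475, 1.843, 0.897]
t 27.85 rot [-0.  0. -0.] dist [-0.3  0.2 -3.8]
0.003 0.0001 0.0024 -0.0004 0.0001 -0.0001
```

View pics/scene_u.png

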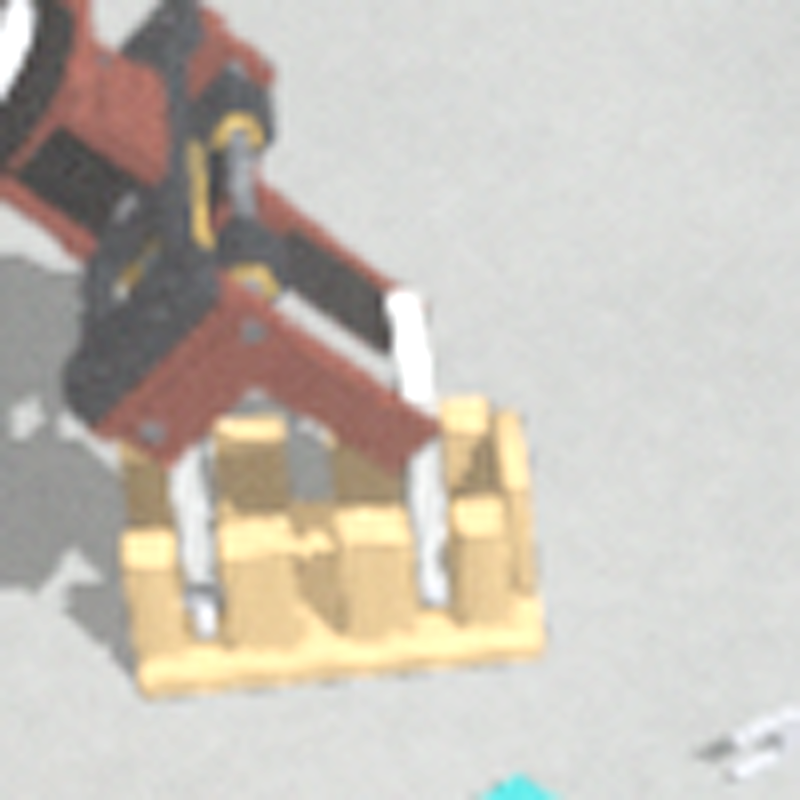

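Emit:
{"fn": "arm_command", "kwargs": {"steps": "0.0015 0 0.001 0 0 0; 0.0015 0 0.001 0 0 0; 0.001 0 0.001 0 0 0; 0 0 0 0 0 0; 0 0 0 0 0 0"}}

```text
t: 28.45
position: [669.6, -231.6, 211.6]
orientation: [0.38, 0.206, 0.898, -0.087]
force: [-0.5, -1.4, 4.4]
width: 59.5
```

```bash
python3 - <<'E'
from pl import *
status()
plan(place_g(0),PR,1)
E
```

```text
t 28.45 grasp [ 567.4 -182.1   94.6] ax [-0.627  0.304 -0.718] ay [ 0.436  0.9   -0.   ] F [-0.5 -1.4  4.4] w 59.5 q [0.762, 1.157, -0.999, 1.236, 0.478, 1.838, 0.897]
t 28.45 rot [-0.  0. -0.] dist [0.1 0.  0.3]
-0.0003 0.0001 -0.0001 -0.0002 0.0002 -0.0001
```

Emit:
{"fn": "arm_command", "kwargs": {"steps": "0 0 0 0 0 0; 0 0 0 0 0 0; 0 0 0 0 0 0; 0 0 0 0 0 0", "fingers": 0.9}}

```text
t: 28.85
position: [669.5, -231.5, 210.7]
orientation: [0.38, 0.206, 0.898, -0.087]
force: [0.3, 0.8, -0.2]
width: 78.8
```

Emit:
{"fn": "arm_command", "kwargs": {"steps": "-0.007 0 -0.007 0 0 0; -0.014 0 -0.014 0 0 0; -0.014 0 -0.014 0 0 0; -0.007 0 -0.007 0 0 0; 0 0 0 0 0 0; 0 0 0 0 0 0"}}

```text
t: 29.45
position: [668.7, -231.2, 270.8]
orientation: [0.38, 0.206, 0.897, -0.088]
force: [-0.2, -0.2, -1.1]
width: 79.3
```

```bash
python3 - <<'E'
from pl import *
status()
vw("v",(350,170,450,270),(190,110,290,210),8)
import ik
p,r,s=cur();g=p+r.apply([163,0,0]);tgt=g+[0,0,70]+RV*150
Rt=mat(-np.sin(1.3)*zz-np.cos(1.3)*RU,RV)
print(ik.ik(tgt-Rt.apply([163,0,0]),Rt,np.array(s["joint_positions"]))[0].round(2))
plan(tgt,Rt,8)
E
```

```text
t 29.45 grasp [ 566.7 -181.8  153.7] ax [-0.626  0.303 -0.718] ay [ 0.436  0.9   -0.001] F [-0.2 -0.2 -1.1] w 79.3 q [0.752, 1.072, -0.976, 1.225, 0.406, 1.886, 0.912]
[ 0.65  0.79 -1.05  1.43  0.48  1.49  0.71]
t 29.55 rot [-0.001 -0.5    0.001] dist [  2.4 165.4 110.2]
-0.0038 0.0187 -0.0159 -0.0001 -0.0625 0.0001; -0.0048 0.0187 -0.0156 -0.0001 -0.0625 0.0001; -0.0057 0.0187 -0.0153 -0.0001 -0.0625 0.0001; -0.0067 0.0187 -0.0149 -0.0001 -0.0625 0.0001; -0.0076 0.0187 -0.0145 -0.0001 -0.0625 0.0001; -0.0085 0.0187 -0.0139 -0.0001 -0.0625 0.0001; -0.0093 0.0187 -0.0134 -0.0001 -0.0625 0.0001; -0.0102 0.0187 -0.0128 -0.0001 -0.0625 0.0001
```

View pics/scene_v.png

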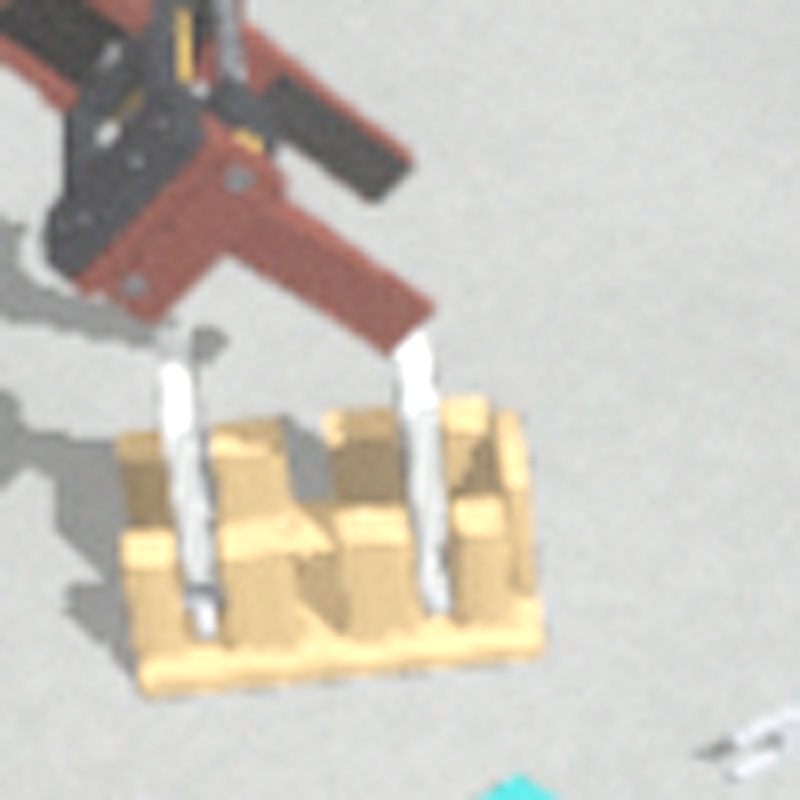

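View pics/top_v.png

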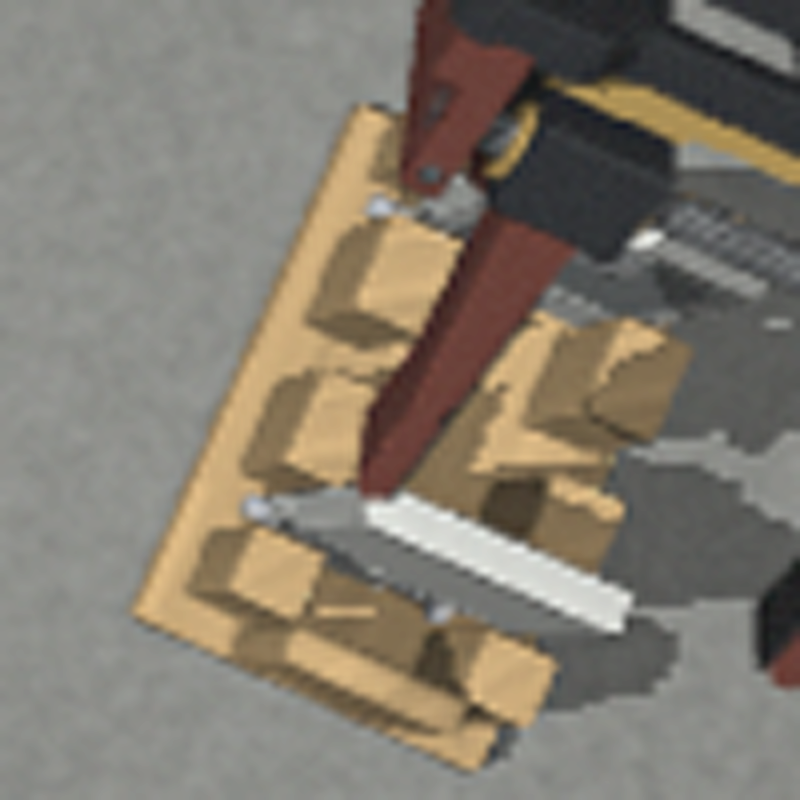

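Emit:
{"fn": "arm_command", "kwargs": {"steps": "-0.01 0 -0.012 0 0 0; -0.0085 0.0185 -0.0155 0 -0.0625 0; -0.0085 0.0185 -0.0155 0 -0.0625 0; -0.008 0.0185 -0.015 0 -0.0625 0; -0.008 0.0185 -0.015 0 -0.0625 0; -0.008 0.0185 -0.0145 0 -0.0625 0; -0.0085 0.0185 -0.014 0 -0.0625 0; -0.0095 0.0185 -0.0135 0 -0.0625 0; -0.01 0.0185 -0.013 0 -0.0625 0; 0 0 0 0 0 0"}}

```text
t: 30.55
position: [675.4, -65.6, 409.0]
orientation: [0.592, 0.176, 0.775, -0.133]
force: [-0.5, 1.1, 0.8]
width: 79.2
```

```bash
python3 - <<'E'
from pl import *
status()
import bx
o=S1+zz*45-5*RU
rkp=(np.array([rk[0],rk[1],0]),R.from_euler('z',rk[2]))
for c,w in(("top",(350,160,470,280)),("scene",(190,110,310,230))):
    im=robot.grab_frame(c);cv2.imwrite(f"pics/{c}_full.png",im);ov(im,c,f"pics/{c}_w.png",w,6,[]);ov(im,c,f"pics/{c}_wo.png",w,6,[(FL,(o,fRp),(0,255,0)),(slots(),rkp,(255,0,255))])
    for q in("flap","fork_tool","slot1"):print(c,q,[(np.round(a["point"],1).tolist(),round(a["score"],2)) for a in robot.place_of(c,q)[:4]])
E
```

```text
t 30.55 grasp [636.8 -46.7 251.8] ax [-0.237  0.116 -0.965] ay [0.431 0.902 0.003] F [-0.5  1.1  0.8] w 79.2 q [0.642, 0.773, -1.058, 1.391, 0.466, 1.533, 0.724]
top flap [([315.3, 215.9], 0.97), ([399.7, 240.5], 0.92), ([204.8, 168.8], 0.58)]
top fork_tool [([404.7, 220.1], 0.64), ([323.2, 306.5], 0.61), ([226.5, 253.3], 0.21)]
top slot1 [([395.8, 239.4], 0.67), ([402.5, 220.5], 0.67)]
scene flap [([259.3, 219.4], 0.87), ([271.1, 294.7], 0.85), ([243.9, 165.5], 0.45), ([212.4, 181.6], 0.41)]
scene fork_tool [([312.4, 192.9], 0.79), ([242.5, 164.2], 0.34)]
scene slot1 [([230.7, 182.7], 0.86), ([243.3, 182.8], 0.67), ([309.5, 239.9], 0.28)]
```

View pics/scene_wo.png

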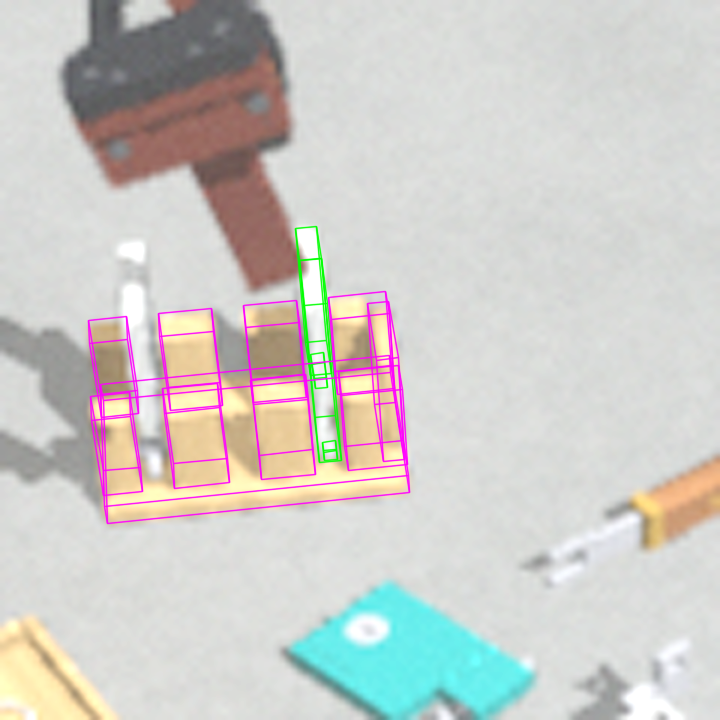

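View pics/top_wo.png

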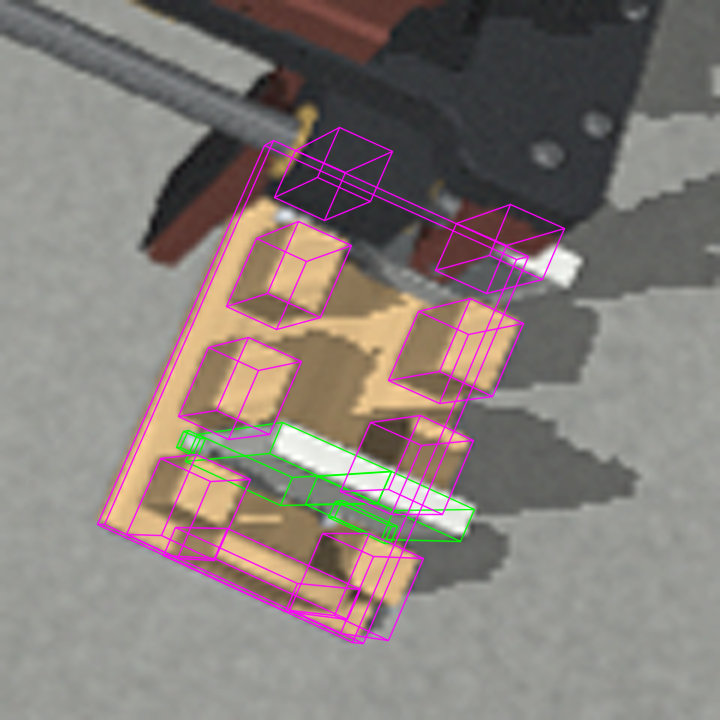

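View pics/scene_full.png

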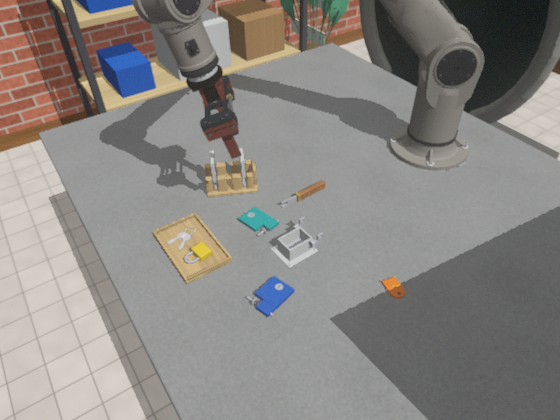

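View pics/top_full.png

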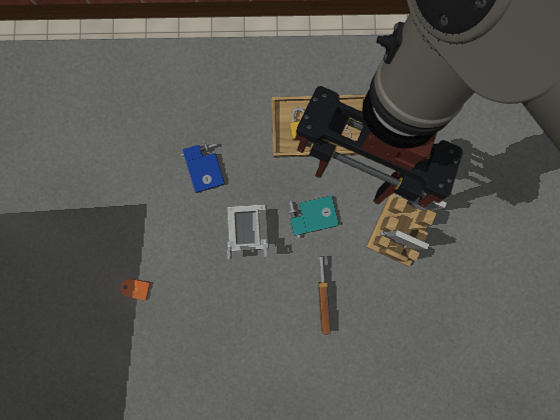

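```bash
python3 -c "
from rig import robot
print(robot.job_done()); s=robot.sense(); print(s['t'])"
```

```text
the job is handed in; nothing more can be done
None
the job is handed in; nothing more can be done
```

The flap is off the box and standing upright, hinge edge down, on the floor of slot 1. I handed the job in at about 31 s of the 72 s allowed; no verdict came back.

- **Pin:** I pressed the collar in with the fork (4 to 5 N on the wrist) and raised it. The pin's end sprang out over the ear, and the pictures showed it resting there.
- **Tool:** The fork is laid flat on the shelf.
- **Flap:** My first attempt to slide it off stopped after about 4 mm, with about 14 N on the wrist. I think a finger was pressing on the box body. I re-gripped it higher, slid it another 7 mm, lifted it and lowered it into slot 1.

**Last checks:**
- The model of the flap standing on the slot floor matches both pictures. The wrist felt the floor as it touched down.
- The flap stands parallel to the spare, and the gripper is clear of everything.
- The spare, keys, padlock and tag look unmoved. I judged this by eye only, and in the last top picture the gripper partly hid the tray and the spare.

**Disagreements:** the part finder also gave some wrong matches, such as a "fork_tool" at the rack and a "flap" on the turquoise and blue look-alikes. I ignored these because the pictures contradict them.

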